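Tighten the filter cover of a nail-dust extractor in crisscross order

ROBOT

A 6-joint arm with a two-finger parallel gripper is mounted at the origin on the work surface. World frame = base frame: x ahead of the robot, y to its left, z up, the work surface at z = 0. Lengths are in m, angles in rad, forces in N, time in s.
With the tool pointing down it reaches from about 0.375 to 0.925 m from the base axis. Payload 5.7 kg.
Tool frame: the origin (TCP) lies at the very end of the fingers, on their centre line; the grasp point (between the pads) lies 19 mm behind it; z points along the fingers, x is the direction in which the jaws open and shut, and the axes are right-handed (so a half turn about z gives the same grasp; the last joint's range is limited). The gripper opens to 85 mm and grips with 20 to 120 N. Pads are 22 mm wide; open, the fingers measure 114 mm over their backs; the gripper's body (76 mm by 85 mm) begins 54 mm behind the grasp point. The pads swing forward as they close: fully open they stand 13 mm farther back than shut.
Start: joints at [-1.386, 0.359, 1.51, -0, 1.272, -0.115], TCP at [0.177, -0.573, 0.192] pointing down, gripper open.
Joint ranges: [-2.97, 2.97], [-1.01, 2.36], [0.21, 2.38], [-0.96, 4.11], [0.2, 2.71], [-2.98, 2.98]. Speed limits (rad/s): [2.39, 2.39, 3.14, 3.14, 3.14, 3.14].

INTERFACE

Orientations are given as a unit quaternion [x, y, z, w].
In Python, from rig import env gives the robot as it stands.
- The arm moves only by the tool drive_tool, never from a script. Its argument "commands" is a list of rows, each an object with "gripper": the gripper's target within -1 to 1 (shut at 1, half-way at 0, fully open at -1); "xyz": the shift along the tool's x, y, z as a fraction of full scale, a list of three; "twist": the turn, a rotation vector about the tool's x, y, z as a fraction of full scale, a list of three. A call has 1 to 10 rows; each row is the pose to reach, as a shift and turn from the pose measured when the call began, along the tool's axes at that moment; what a row does not reach only later rows make up. Full scale, the value 1, is 0.2 m for a shift and 90 degrees for a turn. A row lasts 1/12 s, in which the tool goes at most 41.7 mm and 7.16 degrees, less where a joint would pass 70% of its speed; a pose out of reach is approached as far as the arm can. A call with a number of a shift or a turn outside -1 to 1 is refused whole. A call with a gripper value outside its range is refused whole. The fingers move at their own pace and stop on an object; "force" is the grip in N (left out, the last holds). Time passes only in rows, so rows that repeat a pose let the fingers close. It gives the time, the measured TCP pose, the force and the opening at its end, in the units of the state.
- env.read_state(): the state, without advancing time (a new reading comes with each control period).
- env.snapshot(name): name is "scene" or "top" or "wrist"; returns the picture (420x560x3 uint8, red, green, blue); there is no depth.
- env.camera_info(name): a dict with "fx", "fy", "cx", "cy" (pixels), "k1" (the pictures are not rectified: a ray, as slopes to the right and down, at radius r is drawn at 1 + k1 r^2 times it, then the intrinsics apply), "position" and "orientation" of the camera in the world. Camera axes: x right, y down, z forward; pixel columns grow to the right and rows downward; lengths in m; the calibration is good to about 2 mm. A picture is of the moment at which its call begins: read the wrist's pose just before it. camera_info takes no time and is no camera call; for the wrist camera it gives the pose at the moment of the call.
- env.job_done(): hands the job in, once; it reports no verdict.
Trained networks look in the newest picture that a camera, given by its name, has taken for a name from the list of things; names that differ only in an ending like _2 or _b are one class to them, and where a whole thing is asked for, a point or a joint stands for the part that bears it (a point fixed in the world has none). Each returns a list of dicts, best first, with "p" (0 to 1); they miss things now and then, are a little off and sometimes report something else, mostly with a low value. They report only what shows in the picture. A call takes as long as a camera call. They do not tell look-alikes from the thing itself.
- env.recognise(camera, label): "box" ([left, top, width, height] as shares, 0 to 1, of the picture: columns of its width, rows of its height, round what is visible of it).
- env.cut_out(camera, label): "region" (420x560 bool, what is visible of it) and "box" ([left, top, width, height] as shares, 0 to 1, of the picture: columns of its width, rows of its height, round what is visible of it).
The state is a dict: "time_s": time; "joints": joint angles; "qvel": joint speeds; "tau": joint torques, N m; "tool_pos": TCP position; "ee_rot": TCP orientation; "force": force on the tool from outside, world axes, zero at the start; "wrist_torque": the same for the moment, N m; "finger_gap": finger opening in m.
Only numpy, scipy, OpenCV 4.12 (cv2) and the standard library are available. Lean on these libraries where they do the work, as an engineer would, in place of code of your own. Each camera call takes 0.05 s, during which the arm holds its last target.

TASK

Lift the tee-handled key out of its wooden rest, stand it upright on its foot on the bare counter and let go, then take it again by its handle from above. With the key, never with the fingers, tighten the four tee-head bolts of the dust extractor's filter cover clockwise in two crisscross passes, starting where you like but always going on to the opposite bolt before the other pair: first bring each bolt to about halfway (35 degrees from slack), then, when all four are there, turn each one fully to its stop (70 degrees from slack). Finally stand the key upright on the bare counter beside the extractor and let go, leaving the other things where they are.

Things in the scene. Friction and masses are not known exactly. Their poses are not given: they have to be found in the camera images.
- extractor: Nail-dust extractor, fixed: white box 220 x 220 x 42 mm with a round steel cover 184 mm across, its face 50 mm above the counter. Origin: centre of the underside, z up. Bolts 1, 2, 3, 4 stand at (-46,-46), (46,-46), (46,46), (-46,46) mm in its x, y; opposite are 1 and 3, 2 and 4. Grille in the middle; a grey pipe stub on its +x side.
- key: Steel tee key, 114 mm long, 0.2 kg. Origin: middle of the foot's end face; z from foot to handle. Foot: 36 mm square, 28 mm tall, with a blind slot in its end, 9.5 (x) by 26.5 mm (y), 16 mm deep. Square 12 mm stem up to 98 mm. Half a turn about z fits as well. It can stand by itself on its foot.
- key_handle (a point): Middle of the key's black handle bar, on the key's axis 106 mm from the foot's end: bar 16 mm thick (key x), 64 mm long (key y, so parallel to the slot), 16 mm high.
- key_rest: Wooden rest, fixed: base 150 (x) x 56 x 6 mm, origin at the centre of its underside. A saddle at x = +41 mm (22 mm long, floor 27, cheeks to 39 mm high) holds the key's foot, a post at x = -51 mm, 37 mm high, the handle. The key starts lying level in it, foot end towards +x, bar level, its axis 45 mm above the counter, stem free all round between them.
- bolt1 (a joint): Turn of bolt 1 in rad, growing clockwise seen from above; 0 is slack, 1.2 its hard stop (fully tight), halfway is 0.6; starts at 0 to 0.2. At 0 the head's long side lies along the extractor's x, at q it is turned q clockwise from there. It rubs with about 0.12 N m and stays where left; at the stop the torque rises sharply.
- bolt1_head (a point): Bolt 1: top centre of its tee head, a steel bar 23 mm long, 6 mm thick, 12 mm high, on a thin neck; the top is 14 mm above the cover, 64 mm above the counter; its x axis runs along the bar. With the key fully seated over the head the key's foot rests on the cover.
- bolt2 (a joint): Turn of bolt 2 in rad, growing clockwise seen from above; 0 is slack, 1.2 its hard stop (fully tight), halfway is 0.6; starts at 0 to 0.2. At 0 the head's long side lies along the extractor's x, at q it is turned q clockwise from there. It rubs with about 0.12 N m and stays where left; at the stop the torque rises sharply.
- bolt2_head (a point): Bolt 2: top centre of its tee head, a steel bar 23 mm long, 6 mm thick, 12 mm high, on a thin neck; the top is 14 mm above the cover, 64 mm above the counter; its x axis runs along the bar. With the key fully seated over the head the key's foot rests on the cover.
- bolt3 (a joint): Turn of bolt 3 in rad, growing clockwise seen from above; 0 is slack, 1.2 its hard stop (fully tight), halfway is 0.6; starts at 0 to 0.2. At 0 the head's long side lies along the extractor's x, at q it is turned q clockwise from there. It rubs with about 0.12 N m and stays where left; at the stop the torque rises sharply.
- bolt3_head (a point): Bolt 3: top centre of its tee head, a steel bar 23 mm long, 6 mm thick, 12 mm high, on a thin neck; the top is 14 mm above the cover, 64 mm above the counter; its x axis runs along the bar. With the key fully seated over the head the key's foot rests on the cover.
- bolt4 (a joint): Turn of bolt 4 in rad, growing clockwise seen from above; 0 is slack, 1.2 its hard stop (fully tight), halfway is 0.6; starts at 0 to 0.2. At 0 the head's long side lies along the extractor's x, at q it is turned q clockwise from there. It rubs with about 0.12 N m and stays where left; at the stop the torque rises sharply.
- bolt4_head (a point): Bolt 4: top centre of its tee head, a steel bar 23 mm long, 6 mm thick, 12 mm high, on a thin neck; the top is 14 mm above the cover, 64 mm above the counter; its x axis runs along the bar. With the key fully seated over the head the key's foot rests on the cover.
- polish_a: Bystander: small clear bottle with a white cap, 32 mm across, 70 mm tall; origin at its underside, in the middle.
- polish_b: Bystander: small bottle with a black cap, 32 mm across, 70 mm tall; origin at its underside, in the middle.
- powder_jar: Bystander: clear powder jar with a black lid, 60 mm across, 45 mm tall; origin at its underside, in the middle.
- buffer: Bystander: grey nail buffer block, 30 (x) x 95 x 26 mm; origin at its underside, in the middle.
- dappen_dish: Bystander: small glass dish, 52 mm across, 30 mm tall; origin at its underside, in the middle.
- jar_lid: Bystander: black jar lid lying flat, 62 mm across, 12 mm tall; origin at its underside, in the middle.
- powder_brush: Bystander: brush with a wooden handle, 160 mm long along its x, lying flat; origin at its underside, mid-length.
Not all that is in view belongs to the job. What is shaped like the key but blue or orange is not meant.

How it is judged:
By the outcome, as a careful person would: the job done as asked, in the order asked, and still so for the second after the job is handed in, with the robot touching nothing.
It also fails if it takes over 72 s, if anything falls off the work surface, if the arm or the gripper's body presses on something with over 40 N, if the wrist force passes 120 N, or if a joint passes its speed limit or range.

## Working session

There is one attempt and no reset: what is moved stays moved. The work goes in short steps, Python scripts to look and compute and a tool call to move; the robot and the scene stay as the last step left them, time stands still between calls to the robot, and variables do not carry over. Pictures are saved under pics/ and viewed, and the job is handed in when it is done.

Besides the shell and the picture viewer there is one more tool, called after "Call:" as name(argument=value, ...), one argument or row to a line, values as JSON. drive_tool: Moves the arm, as the interface text tells. Shift numbers are shares of 0.2 m and turn numbers shares of 90 degrees, none past 1 either way. Its arguments: {"type":"object","properties":{"commands":{"type":"array","items":{"type":"object","properties":{"gripper":{"type":"number"},"xyz":{"type":"array","items":{"type":"number","minimum":-1,"maximum":1}},"twist":{"type":"array","items":{"type":"number","minimum":-1,"maximum":1}}}}},"force":{"type":"number"}},"required":["commands"]}

```bash
ls; mkdir -p pics
python3 - <<'E'
from rig import env
import cv2
print(env.read_state())
for n in ["scene","top","wrist"]:
    im=env.snapshot(n); cv2.imwrite(f"pics/{n}0.png",im[:,:,::-1]); print(n,env.camera_info(n))
E
```

```text
pics
{'time_s': 0.0, 'joints': array([-1.38608650e+00,  3.59515752e-01,  1.51144159e+00, -2.24804774e-05,
        1.27251865e+00, -1.15118153e-01]), 'qvel': array([ 0.000122  , -0.00086219, -0.00043795,  0.00178369, -0.00072593,
       -0.0007982 ]), 'tau': array([ 1.63061119e-03, -5.27612722e+01, -2.78619647e+01, -3.58038205e-04,
        1.31223147e-02, -8.05852185e-08]), 'tool_pos': array([ 0.17704556, -0.57248206,  0.19104379]), 'ee_rot': array([ 8.04786011e-01, -5.93564309e-01, -6.95948478e-04, -6.34438859e-04]), 'force': array([ 0.04925255, -0.80944634,  0.61838411]), 'wrist_torque': array([-0.02911095,  0.05562321, -0.02811007]), 'finger_gap': 0.08551549689804233}
scene {'fx': 507.39136779235963, 'fy': 507.39136779235963, 'cx': 279.5158880398635, 'cy': 213.75075739219287, 'k1': -0.10400095633983156, 'position': array([ 1.43027602, -0.30952644,  0.75468275]), 'orientation': array([ 0.70959709,  0.5265851 , -0.28292041, -0.37300957])}
top {'fx': 492.8472281791411, 'fy': 492.8472281791411, 'cx': 280.9390102276689, 'cy': 215.67049505452263, 'k1': -0.1657109804702715, 'position': array([ 0.39193849, -0.05971642,  1.39929041]), 'orientation': array([-0.70221524,  0.71072518, -0.03075563,  0.02859318])}
wrist {'fx': 303.46686256740855, 'fy': 303.46686256740855, 'cx': 282.1311914461583, 'cy': 208.34634053989774, 'k1': 0.01738862782789155, 'position': array([ 0.24875327, -0.55031781,  0.37428751]), 'orientation': array([ 0.79606655, -0.58681034, -0.08877582,  0.11853492])}
```

View pics/top0.png

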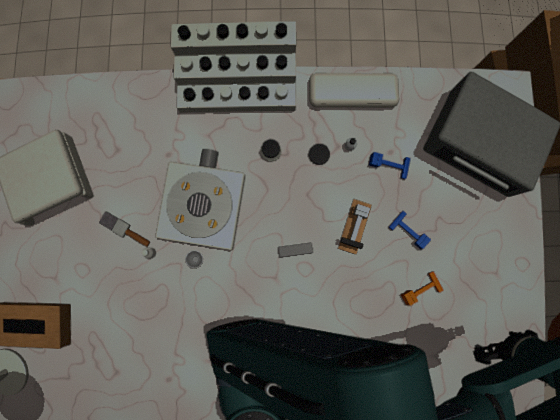

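View pics/scene0.png

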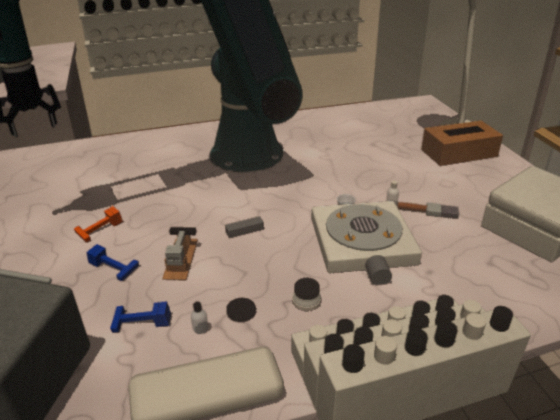

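View pics/wrist0.png

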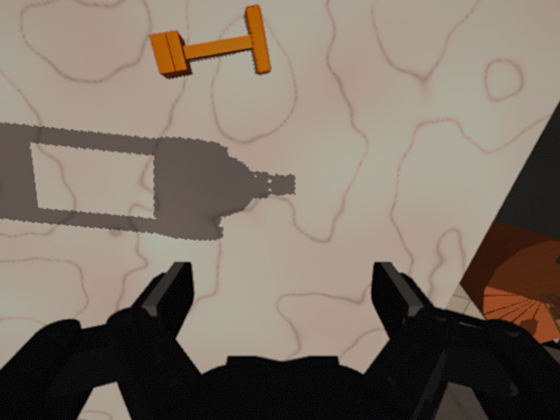

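```bash
cat > h.py <<'E'
import numpy as np, cv2
from scipy.spatial.transform import Rotation as R
def ray(ci,u,v):
    x=(u-ci['cx'])/ci['fx']; y=(v-ci['cy'])/ci['fy']
    rd=np.hypot(x,y); r=rd
    for _ in range(30): r=rd/(1+ci['k1']*r*r)
    s=r/rd if rd>0 else 1
    return R.from_quat(ci['orientation']).apply([x*s,y*s,1.0])
def px2w(ci,u,v,z):
    d=ray(ci,u,v); p=np.array(ci['position']); t=(z-p[2])/d[2]; return p+t*d
def w2px(ci,P):
    c=R.from_quat(ci['orientation']).inv().apply(np.atleast_2d(P)-ci['position'])
    s=c[:,:2]/c[:,2:]; r2=(s**2).sum(1,keepdims=True); s=s*(1+ci['k1']*r2)
    return np.c_[s[:,0]*ci['fx']+ci['cx'],s[:,1]*ci['fy']+ci['cy']]
def crop(im,x0,y0,x1,y1,f,name):
    cv2.imwrite(name,cv2.resize(im[y0:y1,x0:x1,::-1],None,fx=f,fy=f,interpolation=cv2.INTER_CUBIC))
E
python3 - <<'E'
from rig import env
from h import *
im=cv2.imread('pics/top0.png')[:,:,::-1]
crop(im,145,140,255,260,5,'pics/t_ext.png')
crop(im,310,180,410,270,6,'pics/t_key.png')
im=cv2.imread('pics/scene0.png')[:,:,::-1]
crop(im,300,180,430,290,5,'pics/s_ext.png')
ci=env.camera_info('top')
env.snapshot('top')
for l in ['extractor','key','key_rest','key_handle']+['bolt1_head','powder_jar','polish_a','buffer','jar_lid','dappen_dish','powder_brush']:
    for d in env.recognise('top',l)[:6]:
        b=np.array(d['box'])*[560,420,560,420]; c=b[:2]+b[2:]/2
        print(l,round(d['p'],2),b.round(1),px2w(ci,*c,0.03).round(3))
E
```

```text
extractor 0.69 [154.5 147.3  93.5 101.8] [0.559 0.159 0.03 ]
extractor 0.34 [100.3 211.6  52.9  35.1] [0.474 0.372 0.03 ]
key 0.87 [342.6 205.3  23.5  45. ] [ 0.471 -0.269  0.03 ]
key 0.83 [393.7 212.7  39.5  37.3] [ 0.458 -0.437  0.03 ]
key 0.72 [401.5 271.7  42.5  33. ] [ 0.298 -0.46   0.03 ]
key 0.57 [369.8 154.2  41.4  22.8] [ 0.646 -0.378  0.03 ]
key_rest 0.7 [338.6 197.7  32.2  55.8] [ 0.477 -0.27   0.03 ]
key_handle 0.76 [371.4 152.7  39.5  28.9] [ 0.642 -0.379  0.03 ]
key_handle 0.73 [399.7 269.4  43.4  37.8] [ 0.298 -0.456  0.03 ]
key_handle 0.6 [342.2 207.1  27.2  40.6] [ 0.472 -0.273  0.03 ]
key_handle 0.59 [389.9 211.6  41.1  40.8] [ 0.457 -0.429  0.03 ]
powder_jar 0.89 [263.9 140.7  16.2  20.7] [ 0.691 -0.041  0.03 ]
polish_a 0.55 [142.4 247.6  13.5  10.8] [0.407 0.306 0.03 ]
polish_a 0.49 [346.2 137.5  12.3  13.3] [ 0.709 -0.27   0.03 ]
buffer 0.71 [277.8 239.7  31.9  17.5] [ 0.415 -0.099  0.03 ]
jar_lid 0.55 [307.1 145.1  25.   22.7] [ 0.674 -0.176  0.03 ]
dappen_dish 0.76 [186.8 246.3  14.1  22. ] [0.394 0.179 0.03 ]
powder_brush 0.92 [101.1 211.7  49.9  33.8] [0.476 0.374 0.03 ]
```

View pics/t_ext.png

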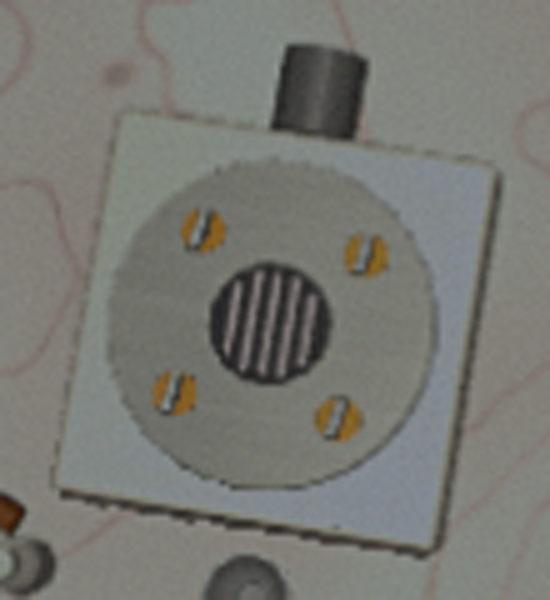

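View pics/t_key.png

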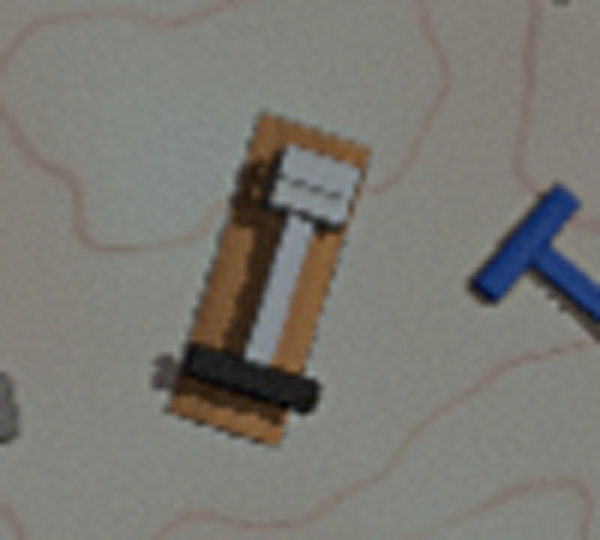

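View pics/s_ext.png

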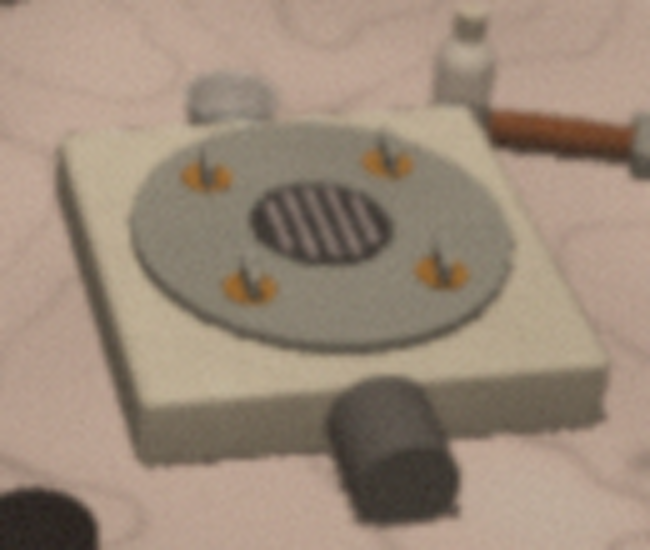

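```bash
cat >> h.py <<'E'
def washers(im,x0,y0,x1,y1,amin=8):
    hsv=cv2.cvtColor(np.ascontiguousarray(im[y0:y1,x0:x1]),cv2.COLOR_RGB2HSV)
    m=((hsv[...,0]>8)&(hsv[...,0]<28)&(hsv[...,1]>120)&(hsv[...,2]>60)).astype(np.uint8)
    return m
E
python3 - <<'E'
from rig import env
from h import *
from scipy.optimize import least_squares
ci=env.camera_info('top')
W=np.array([[203,230],[366,256],[339,418],[175,393]])/5+[145,140]   # picture TL,TR,BR,BL
Wn=W-0.4
P=np.array([px2w(ci,*p,0.0505) for p in Wn]); print(P.round(4))
c=P.mean(0);print('centre',c, 'sides',[np.linalg.norm(P[i]-P[(i+1)%4]).round(4) for i in range(4)])
# TL=+x,+y ->bolt3 ; TR=+x,-y -> bolt2; BR=-x,-y ->1; BL=-x,+y->4
L=np.array([[46,46],[46,-46],[-46,-46],[-46,46]])/1e3
a=(P-c)[:,:2]; yaw=np.arctan2((L[:,0]*a[:,1]-L[:,1]*a[:,0]).sum(),(L*a).sum()); print('yaw',np.degrees(yaw))
C=np.array([[120,112],[497,172],[435,545],[57,485]])/5+[145,140]-.4
Q=np.array([px2w(ci,*p,0.042) for p in C]);print('box centre',Q.mean(0),[np.linalg.norm(Q[i]-Q[(i+1)%4]).round(4) for i in range(4)])
# key
off=np.array([310,180])
f=np.array([(288,143),(362,165),(348,228),(272,208)])/6+off-.4
F=np.array([px2w(ci,*p,0.063) for p in f]);print('foot',F.mean(0),[np.linalg.norm(F[i]-F[(i+1)%4]).round(4) for i in range(4)])
b=np.array([(190,345),(321,383),(316,411),(184,372)])/6+off-.4
B=np.array([px2w(ci,*p,0.053) for p in b]);print('bar',B.mean(0),[np.linalg.norm(B[i]-B[(i+1)%4]).round(4) for i in range(4)])
d=F.mean(0)-B.mean(0);print('len',np.hypot(*d[:2]),'yaw',np.degrees(np.arctan2(d[1],d[0])))
e=B[0]+B[3]-B[1]-B[2];print('bar yaw',np.degrees(np.arctan2(e[1],e[0]))-90)
E
```

```text
[[0.5924 0.2005 0.0505]
 [0.5765 0.1093 0.0505]
 [0.4869 0.1242 0.0505]
 [0.5017 0.2156 0.0505]]
centre [0.53940126 0.16238242 0.0505    ] sides [np.float64(0.0926), np.float64(0.0909), np.float64(0.0925), np.float64(0.0919)]
yaw -9.52386249447869
box centre [0.53856642 0.16086847 0.042     ] [np.float64(0.2165), np.float64(0.2102), np.float64(0.2143), np.float64(0.2125)]
foot [ 0.51564229 -0.28795331  0.063     ] [np.float64(0.0354), np.float64(0.0297), np.float64(0.036), np.float64(0.0308)]
bar [ 0.42893794 -0.25764826  0.053     ] [np.float64(0.0626), np.float64(0.013), np.float64(0.0632), np.float64(0.0126)]
len 0.09184791532390857 yaw -19.265625477379977
bar yaw -17.079134506548684
```

```bash
cat >> h.py <<'E'
def rel(st,p,Rt):
    R0=R.from_quat(st['ee_rot']); s=R0.inv().apply(np.array(p)-st['tool_pos'])/0.2
    t=(R0.inv()*Rt).as_rotvec()/(np.pi/2)
    n=max(np.linalg.norm(s)*.2/.0417,np.linalg.norm(t)*90/7.16)
    print('xyz',s.round(4).tolist(),'twist',t.round(4).tolist(),'rows',round(n,1))
def frame(x,z):
    x=np.array(x,float);z=np.array(z,float);x/=np.linalg.norm(x);z/=np.linalg.norm(z);return R.from_matrix(np.c_[x,np.cross(z,x),z])
def down(psi): # tool down, x axis at yaw psi deg
    a=np.radians(psi); return frame([np.cos(a),np.sin(a),0],[0,0,-1])
def keytilt(phi,th): # key foot direction phi deg, tool leaning th deg toward +d
    a=np.radians(phi);b=np.radians(th);d=np.array([np.cos(a),np.sin(a),0]);n=np.array([-d[1],d[0],0])
    return frame(-n,np.sin(b)*d-np.cos(b)*np.array([0,0,1]))
def tcp(g,Rt): return np.array(g)+Rt.apply([0,0,.019])
E
python3 - <<'E'
from rig import env
from h import *
st=env.read_state(); print(st['time_s'])
Rt=keytilt(-18.5,38); g=np.array([.4725,-.2725,.045])
p=tcp(g,Rt)-Rt.apply([0,0,.10]); print(p)
rel(st,p,Rt)
rel(st,(st['tool_pos']+p)/2+[0,0,.03],Rt)
E
```

```text
0.75
[ 0.42520845 -0.25667647  0.10882887]
xyz [-1.1457, -1.6523, 0.4153] twist [0.4083, 0.1314, 0.3816] rows 9.8
xyz [-0.5729, -0.8261, 0.0576] twist [0.4083, 0.1314, 0.3816] rows 7.2
```

Call:
drive_tool(
  commands=[
    {"gripper": -0.2, "xyz": [-0.573, -0.826, 0.058], "twist": [0.408, 0.131, 0.382]},
    {"gripper": -0.2, "xyz": [-0.573, -0.826, 0.058], "twist": [0.408, 0.131, 0.382]},
    {"gripper": -0.2, "xyz": [-0.573, -0.826, 0.058], "twist": [0.408, 0.131, 0.382]},
    {"gripper": -0.2, "xyz": [-0.573, -0.826, 0.058], "twist": [0.408, 0.131, 0.382]},
    {"gripper": -0.2, "xyz": [-0.573, -0.826, 0.058], "twist": [0.408, 0.131, 0.382]},
    {"gripper": -0.2, "xyz": [-0.573, -0.826, 0.058], "twist": [0.408, 0.131, 0.382]},
    {"gripper": -0.2, "xyz": [-0.573, -0.826, 0.058], "twist": [0.408, 0.131, 0.382]},
    {"gripper": -0.2, "xyz": [-0.573, -0.826, 0.058], "twist": [0.408, 0.131, 0.382]},
  ],
)

```text
time_s: 1.42
tool_pos: [0.3006, -0.4121, 0.1792]
ee_rot: [-0.549, 0.769, -0.264, 0.192]
force: [-0.6, -0.7, -0.2]
finger_gap: 0.0515
```

Run:
```python
from rig import env
from h import *
st=env.read_state(); print(st['time_s'],st['joints'].round(3),st['tool_pos'],st['finger_gap'])
Rt=keytilt(-18.5,38); g=np.array([.4725,-.2725,.045])
print(np.degrees((R.from_quat(st['ee_rot']).inv()*Rt).magnitude()))
p=tcp(g,Rt)-Rt.apply([0,0,.10])
rel(st,p,Rt)
```

```text
1.4167 [-1.6    0.125  2.162  0.893  0.861 -0.305] [ 0.30059944 -0.41205987  0.17922234] 0.051539953311612256
0.43567890687948446
xyz [-0.9348, -0.0468, 0.4895] twist [-0.0013, 0.0, -0.0047] rows 5.1
```

Call:
drive_tool(
  commands=[
    {"gripper": -0.2, "xyz": [-0.935, -0.047, 0.49], "twist": [0, 0, -0.005]},
    {"gripper": -0.2, "xyz": [-0.935, -0.047, 0.49], "twist": [0, 0, -0.005]},
    {"gripper": -0.2, "xyz": [-0.935, -0.047, 0.49], "twist": [0, 0, -0.005]},
    {"gripper": -0.2, "xyz": [-0.935, -0.047, 0.49], "twist": [0, 0, -0.005]},
    {"gripper": -0.2, "xyz": [-0.935, -0.047, 0.49], "twist": [0, 0, -0.005]},
    {"gripper": -0.2, "xyz": [-0.935, -0.047, 0.49], "twist": [0, 0, -0.005]},
    {"gripper": -0.2, "xyz": [-0.935, -0.047, 0.49], "twist": [0, 0, -0.005]},
  ],
)

```text
time_s: 2.0
tool_pos: [0.4334, -0.2592, 0.114]
ee_rot: [-0.556, 0.766, -0.259, 0.19]
force: [0.1, -0.5, 0.4]
finger_gap: 0.0511
```

Run:
```python
from rig import env
from h import *
st=env.read_state(); print(st['time_s'],st['joints'].round(3),st['tool_pos'],st['finger_gap'])
ci=env.camera_info('wrist'); im=env.snapshot('wrist')
Rt=keytilt(-18.5,38); g=np.array([.4725,-.2725,.045])
rel(st,tcp(g,Rt),Rt)
im=im.copy()
a=np.radians(-18.5);d=np.array([np.cos(a),np.sin(a),0])
for s in (-.046,0,.032,.054):
    u=w2px(ci,g+d*s)[0]; cv2.circle(im,(int(u[0]),int(u[1])),3,(255,0,255),-1); print(u)
cv2.imwrite('pics/w1.png',im[:,:,::-1])
```

```text
2.0 [-1.016  0.194  2.376  1.47   0.409 -0.48 ] [ 0.43338291 -0.25919204  0.11397151] 0.05107925063915294
xyz [0.005, 0.0453, 0.4943] twist [0.0054, 0.0054, 0.0032] rows 2.4
[283.4788725 263.1845604]
[283.87758249 212.54247641]
[284.12936807 180.674097  ]
[284.29186302 160.15284224]
```

View pics/w1.png

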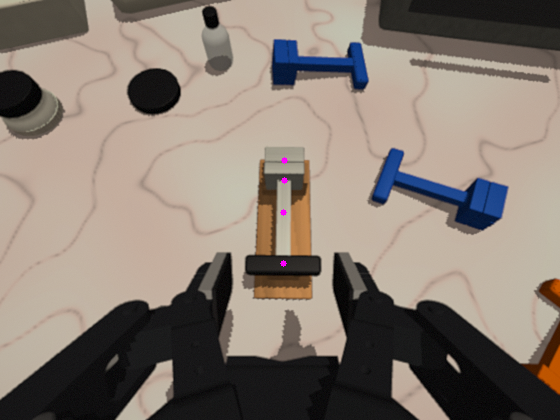

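```bash
cat >> h.py <<'E'
def fk(q,prm):
    a1,d1,a2,a3,d4,d6=prm
    Rz=lambda t:R.from_euler('z',t); Ry=lambda t:R.from_euler('y',t)
    A=Rz(q[0]); p=A.apply([a1,0,d1]); A=A*Ry(q[1]); p=p+A.apply([0,0,a2]); A=A*Ry(q[2]); p=p+A.apply([a3,0,d4])
    A=A*Rz(q[3])*Ry(q[4])*Rz(q[5]); p=p+A.apply([0,0,d6]); return p,A
E
python3 - <<'E'
from rig import env
from h import *
from scipy.optimize import least_squares
st=env.read_state()
S=[([-1.3860865,.359515752,1.51144159,-2.248e-5,1.27251865,-.115118],[.17704556,-.57248206,.19104379],[.804786,-.593564,-.000696,-.000634]),
([-1.6,.125,2.162,.893,.861,-.305],[0.30059944,-0.41205987,0.17922234],[-0.549,0.769,-0.264,0.192]),
(st['joints'],st['tool_pos'],st['ee_rot'])]
for q,p,r in S:
    print(np.degrees((fk(q,[0]*6)[1].inv()*R.from_quat(r)).as_rotvec()))
f=lambda x:np.concatenate([fk(q,x)[0]-p for q,p,r in S])
o=least_squares(f,[.05,.4,.4,0,.4,.2]);print(o.x,f(o.x).round(4))
E
```

```text
[-3.92926618e-05 -6.91464226e-05  1.79999963e+02]
[-1.02045455e-01  1.79870673e-02 -1.79998784e+02]
[2.99760217e-14 2.74780199e-14 1.80000000e+02]
[-0.04032176  0.57707216  0.522411    0.18079493  0.5298635   0.54653507] [-0.0677 -0.0126 -0.0009  0.0104 -0.001   0.002  -0.0136 -0.0077 -0.0012]
```

```bash
cat >> h.py <<'E'
def fk(q,prm):
    a1,d1,a2,a3,d4,d6,y0=prm
    Rz=lambda t:R.from_euler('z',t); Ry=lambda t:R.from_euler('y',t)
    A=Rz(q[0]); p=A.apply([a1,y0,d1]); A=A*Ry(q[1]); p=p+A.apply([0,0,a2]); A=A*Ry(q[2]); p=p+A.apply([a3,0,d4])
    A=A*Rz(q[3])*Ry(q[4])*Rz(q[5]+np.pi); p=p+A.apply([0,0,d6]); return p,A
E
python3 - <<'E'
from rig import env
from h import *
from scipy.optimize import least_squares
st=env.read_state()
S=[([-1.3860865,.359515752,1.51144159,-2.248e-5,1.27251865,-.115118],[.17704556,-.57248206,.19104379],[.804786,-.593564,-.000696,-.000634]),
([-1.6,.125,2.162,.893,.861,-.305],[0.30059944,-0.41205987,0.17922234],[-0.549,0.769,-0.264,0.192]),
(st['joints'],st['tool_pos'],st['ee_rot'])]
f=lambda x:np.concatenate([fk(q,x)[0]-p for q,p,r in S])
for fixa1 in (None,0):
    g=(lambda x:np.r_[f(x),(x[0]-0)*(.5 if fixa1==0 else 1e-3),(x[3])*(.5 if fixa1==0 else 1e-3)])
    o=least_squares(g,[.0,.4,.4,0,.4,.2,.06]);print(o.x.round(4),f(o.x).round(4))
E
```

```text
[-0.0009  0.2641  0.6133  0.1118  0.4336  0.4123  0.0689] [-0.      0.     -0.0001 -0.     -0.0001  0.0002  0.      0.0001 -0.0001]
[-0.0207  0.0435  0.7224  0.041   0.3842  0.3749  0.0812] [ 0.0107  0.0098  0.0011 -0.0097  0.0039  0.003   0.0065 -0.0153 -0.0041]
```

```bash
cat >> h.py <<'E'
from scipy.optimize import least_squares
PRM=[-0.0009,.2641,.6133,.1118,.4336,.4123,.0689]
LO=np.array([-2.97,-1.01,.21,-.96,.2,-2.98]);HI=np.array([2.97,2.36,2.38,4.11,2.71,2.98])
def ik(p,Rt,q0):
    def f(q):
        P,A=fk(q,PRM); return np.r_[(P-p)*5,(A.inv()*Rt).as_rotvec()]
    best=None
    rng=np.random.default_rng(0)
    res=[]
    for k in range(12):
        s=np.array(q0) if k==0 else LO+(HI-LO)*rng.random(6)
        s=np.clip(s,LO+.01,HI-.01)
        o=least_squares(f,s,bounds=(LO,HI)); 
        if o.cost<1e-6 and not any(np.allclose(o.x,r,atol=.02) for r in res): res.append(o.x)
    return res
E
python3 - <<'E'
from rig import env
from h import *
st=env.read_state();q0=st['joints']
for th in (38,30,20,10,0):
    Rt=keytilt(-18.5,th); g=np.array([.4725,-.2725,.045])
    print(th,'grasp',[r.round(2).tolist() for r in ik(tcp(g,Rt),Rt,q0)])
    print('   up6cm',[r.round(2).tolist() for r in ik(tcp(g+[0,0,.06],Rt),Rt,q0)])
    Rs=keytilt(-18.5,th-90)
    for S in ([.53,-.08,.06],[.45,-.08,.06]):
        print('   stand',S,[r.round(2).tolist() for r in ik(tcp(S,Rs),Rs,q0)])
E
```

```text
38 grasp [[-0.9, 0.5, 2.36, 2.26, 0.45, -1.22]]
   up6cm [[-0.9, 0.31, 2.31, 1.75, 0.35, -0.67]]
   stand [0.53, -0.08, 0.06] [[-0.29, 0.98, 1.08, 0.02, 1.99, 1.6]]
   stand [0.45, -0.08, 0.06] [[-0.33, 0.89, 1.31, -0.0, 1.85, 1.57]]
30 grasp [[-0.83, 0.42, 2.25, 1.56, 0.24, -0.44]]
   up6cm [[-0.83, 0.27, 2.19, 0.89, 0.32, 0.26]]
   stand [0.53, -0.08, 0.06] [[-0.3, 1.07, 0.98, 0.03, 2.14, 1.6]]
   stand [0.45, -0.08, 0.06] [[-0.33, 0.98, 1.22, -0.0, 1.98, 1.57]]
20 grasp [[-0.75, 0.4, 2.1, 0.43, 0.35, 0.76]]
   up6cm [[-0.75, 0.28, 2.04, 0.29, 0.51, 0.9]]
   stand [0.53, -0.08, 0.06] [[-0.3, 1.19, 0.87, 0.03, 2.31, 1.6]]
   stand [0.45, -0.08, 0.06] [[-0.33, 1.09, 1.13, -0.0, 2.14, 1.57]]
10 grasp [[-0.7, 0.43, 1.95, 0.11, 0.61, 1.11]]
   up6cm [[-0.7, 0.33, 1.89, 0.09, 0.76, 1.14]]
   stand [0.53, -0.08, 0.06] [[-0.3, 1.29, 0.77, 0.04, 2.47, 1.61]]
   stand [0.45, -0.08, 0.06] [[-0.33, 1.2, 1.05, -0.0, 2.29, 1.57]]
0 grasp [[-0.65, 0.49, 1.8, 0.0, 0.86, 1.24]]
   up6cm [[-0.65, 0.4, 1.75, 0.0, 0.99, 1.24]]
   stand [0.53, -0.08, 0.06] [[-0.3, 1.39, 0.7, 0.05, 2.62, 1.62]]
   stand [0.45, -0.08, 0.06] [[-0.33, 1.3, 0.98, -0.0, 2.43, 1.57]]
```

Run:
```python
from rig import env
from h import *
st=env.read_state();q0=st['joints']
Rt=keytilt(-18.5,25); g=np.array([.4725,-.2725,.045])
for b in (.07,0):
  p=tcp(g,Rt)-Rt.apply([0,0,b]); print(ik(p,Rt,q0)); rel(st,p,Rt)
```

```text
[array([-0.82777049,  0.23196207,  2.17200165,  0.54686264,  0.40401574,
        0.59612088])]
xyz [-0.0077, -0.0092, 0.1523] twist [-0.1392, 0.0037, 0.003] rows 1.8
[array([-0.78974793,  0.40505696,  2.17333973,  0.85696906,  0.25438766,
        0.30155532])]
xyz [-0.0058, 0.0668, 0.494] twist [-0.1392, 0.0037, 0.003] rows 2.4
```

Call:
drive_tool(
  commands=[
    {"gripper": -0.2, "xyz": [-0.008, -0.009, 0.152], "twist": [-0.139, 0.004, 0.003]},
    {"gripper": -0.2, "xyz": [-0.008, -0.009, 0.152], "twist": [-0.139, 0.004, 0.003]},
    {"gripper": -0.2, "xyz": [-0.008, -0.009, 0.152], "twist": [-0.139, 0.004, 0.003]},
    {"gripper": -0.2, "xyz": [-0.008, -0.009, 0.152], "twist": [-0.139, 0.004, 0.003]},
    {"gripper": -0.2, "xyz": [-0.008, -0.009, 0.152], "twist": [-0.139, 0.004, 0.003]},
    {"gripper": -0.2, "xyz": [-0.008, -0.009, 0.152], "twist": [-0.139, 0.004, 0.003]},
    {"gripper": -0.2, "xyz": [-0.008, -0.009, 0.152], "twist": [-0.139, 0.004, 0.003]},
  ],
)

```text
time_s: 2.63
tool_pos: [0.4531, -0.2699, 0.0929]
ee_rot: [-0.57, 0.793, -0.178, 0.125]
force: [0.6, -0.4, -0.1]
finger_gap: 0.0513
```

Run:
```python
from rig import env
from h import *
st=env.read_state();q0=st['joints']
print(q0.round(3),st['tool_pos'],fk(q0,PRM)[0])
Rt=keytilt(-18.5,25); g=np.array([.4725,-.2725,.045])
rel(st,tcp(g,Rt),Rt)
```

```text
[-0.829  0.232  2.168  0.54   0.402  0.602] [ 0.45307305 -0.26992553  0.0928777 ] [ 0.45308581 -0.26987982  0.09270825]
xyz [-0.0206, 0.015, 0.3525] twist [-0.0018, -0.0036, -0.0001] rows 1.7
```

Kinematic fit is accurate. Descend and grip the stem.

Call:
drive_tool(
  commands=[
    {"gripper": -0.2, "xyz": [-0.02, 0.015, 0.2], "twist": [0, -0.003, 0]},
    {"gripper": -0.2, "xyz": [-0.02, 0.015, 0.35], "twist": [0, -0.003, 0]},
    {"gripper": -0.2, "xyz": [-0.02, 0.015, 0.35], "twist": [0, -0.003, 0]},
    {"gripper": -0.2, "xyz": [-0.02, 0.015, 0.35], "twist": [0, -0.003, 0]},
    {"gripper": 1, "xyz": [-0.02, 0.015, 0.35], "twist": [0, -0.003, 0]},
    {"gripper": 1, "xyz": [-0.02, 0.015, 0.35], "twist": [0, -0.003, 0]},
    {"gripper": 1, "xyz": [-0.02, 0.015, 0.35], "twist": [0, -0.003, 0]},
    {"gripper": 1, "xyz": [-0.02, 0.015, 0.35], "twist": [0, -0.003, 0]},
  ],
  force=80,
)

```text
time_s: 3.3
tool_pos: [0.48, -0.2756, 0.0298]
ee_rot: [-0.57, 0.792, -0.178, 0.127]
force: [1.3, 0.0, 0.9]
finger_gap: 0.0027
```

Run:
```python
from rig import env
from h import *
st=env.read_state();q0=st['joints']
print(q0.round(3),st['tool_pos'],st['finger_gap'],st['force'])
im=env.snapshot('wrist');cv2.imwrite('pics/w2.png',im[:,:,::-1])
```

```text
[-0.791  0.402  2.176  0.873  0.252  0.285] [ 0.47996725 -0.27556962  0.0297922 ] 0.0026514389606280505 [1.31091167 0.01167111 0.92711875]
```

View pics/w2.png

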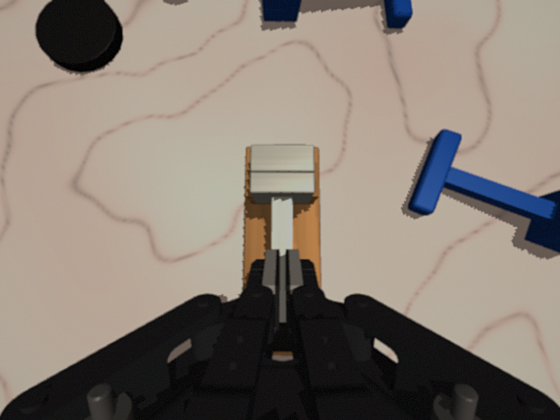

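Run:
```python
from h import *
im=cv2.imread('pics/w2.png')[:,:,::-1]
crop(im,220,170,345,380,3,'pics/w2c.png')
```

```text
(no output)
```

View pics/w2c.png

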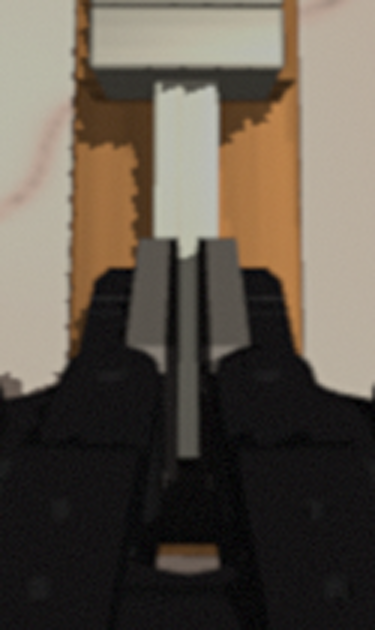

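Call:
drive_tool(
  commands=[
    {"gripper": 1, "xyz": [0, 0, 0], "twist": [0, 0, 0]},
    {"gripper": 1, "xyz": [0, 0, 0], "twist": [0, 0, 0]},
  ],
)

```text
time_s: 3.52
tool_pos: [0.4802, -0.2757, 0.0304]
ee_rot: [-0.57, 0.792, -0.179, 0.127]
force: [-0.7, 0.0, 0.6]
finger_gap: 0.0
```

Run:
```python
from rig import env
from h import *
st=env.read_state()
im=env.snapshot('scene');crop(im,140,190,260,300,6,'pics/s2c.png')
ci=env.camera_info('wrist');im=env.snapshot('wrist');crop(im,220,170,345,380,3,'pics/w3c.png')
print(st['tool_pos'],w2px(ci,[st['tool_pos'],[.4725,-.2725,.045],[.4725,-.2725,.051]]))
```

```text
[ 0.48022189 -0.27567872  0.03035446] [[283.35777375 236.3426726 ]
 [282.56747645 249.07689561]
 [282.60301829 248.96379619]]
```

View pics/s2c.png

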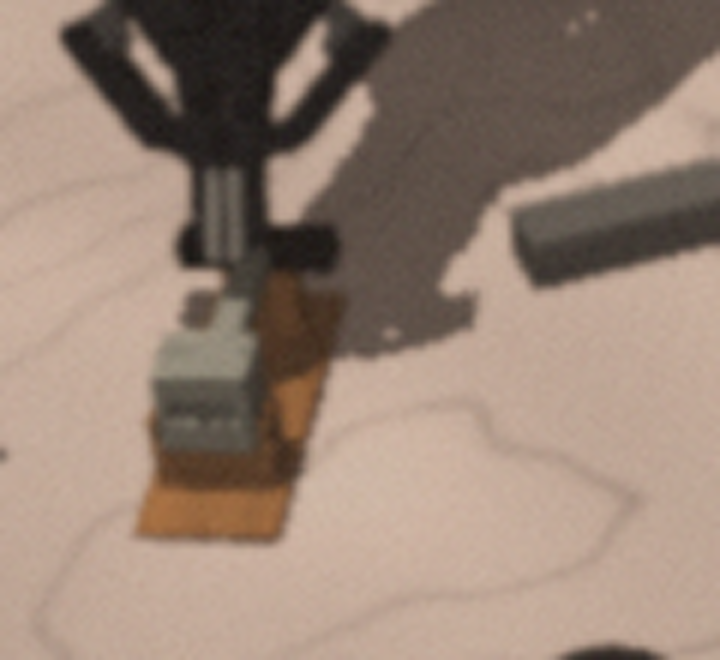

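View pics/w3c.png

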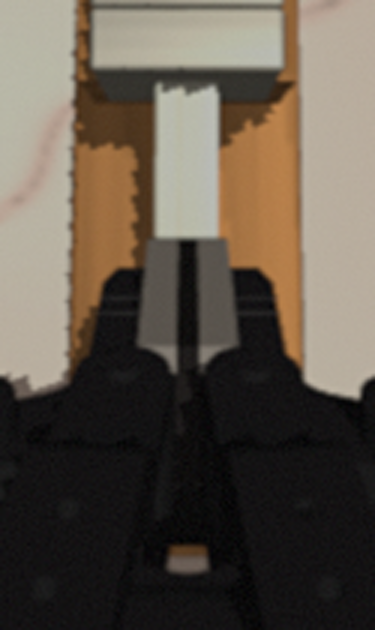

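Run:
```python
from rig import env
from h import *
st=env.read_state(); ci=env.camera_info('wrist')
Rt=R.from_quat(st['ee_rot'])
for s in (0,.01,.02,.03,.04):
  print(s,[w2px(ci,st['tool_pos']+Rt.apply([x,y,-s]))[0].round(1).tolist() for x in(0,.0) for y in (-.011,0,.011)])
rc=Rt.inv()*R.from_quat(ci['orientation']);print(rc.as_euler('xyz',degrees=True),Rt.inv().apply(ci['position']-st['tool_pos']))
print(fk(st['joints'],PRM)[0], st['tau'])
```

```text
0 [[283.3, 220.4], [283.2, 236.4], [283.2, 251.9], [283.3, 220.4], [283.2, 236.4], [283.2, 251.9]]
0.01 [[283.3, 225.9], [283.3, 242.6], [283.3, 258.8], [283.3, 225.9], [283.3, 242.6], [283.3, 258.8]]
0.02 [[283.4, 231.9], [283.3, 249.5], [283.3, 266.4], [283.4, 231.9], [283.3, 249.5], [283.3, 266.4]]
0.03 [[283.4, 238.7], [283.4, 257.1], [283.4, 274.8], [283.4, 238.7], [283.4, 257.1], [283.4, 274.8]]
0.04 [[283.5, 246.3], [283.5, 265.7], [283.4, 284.3], [283.5, 246.3], [283.5, 265.7], [283.4, 284.3]]
[-1.70610743e+01 -1.59500980e-02 -7.91784853e-03] [-0.00067424 -0.07516587 -0.18286068]
[ 0.48046144 -0.27576213  0.02960176] [-3.07462038e-02 -4.03799951e+01 -1.25142306e+01  6.58835415e-01
 -7.95190707e-01  3.79872043e-03]
```

Run:
```python
from rig import env
from h import *
st=env.read_state(); ci=env.camera_info('scene')
Rt=R.from_quat(st['ee_rot'])
for s in (0,.01,.02,.03,.04,.05):
  u=w2px(ci,st['tool_pos']+Rt.apply([0,0,-s]))[0]; print(s,u.round(1),((u-[140,190])*6).round(0))
ct=env.camera_info('top')
```

```text
0 [179.2 250.2] [235. 361.]
0.01 [179.1 246. ] [235. 336.]
0.02 [179.  241.7] [234. 310.]
0.03 [178.9 237.5] [234. 285.]
0.04 [178.8 233.2] [233. 259.]
0.05 [178.7 229. ] [232. 234.]
```

Run:
```python
from rig import env
from h import *
ci=env.camera_info('scene')
a=np.radians(-18.5);d=np.array([np.cos(a),np.sin(a),0]);n=np.array([-d[1],d[0],0])
b=np.array([.4290,-.2576,.045])
for nm,P in dict(bar=b,barL=b+n*.032,barR=b-n*.032,footc=b+d*.106,foottop=b+d*.092+[0,0,.018]).items():
    print(nm,((w2px(ci,P)[0]-[140,190])*6).round(0))
ci=env.camera_info('wrist')
for nm,P in dict(bar=b,barL=b+n*.032,barR=b-n*.032,footc=b+d*.106,foottop=b+d*.092+[0,0,.018]).items():
    print(nm,w2px(ci,P)[0].round(0))
```

```text
bar [259. 247.]
barL [339. 248.]
barR [180. 246.]
footc [205. 416.]
foottop [207. 354.]
bar [282. 330.]
barL [226. 330.]
barR [338. 330.]
footc [282. 152.]
foottop [282. 166.]
```

Call:
drive_tool(
  commands=[
    {"gripper": -0.2, "xyz": [0, 0, 0], "twist": [0, 0, 0]},
    {"gripper": -0.2, "xyz": [0, 0, 0], "twist": [0, 0, 0]},
    {"gripper": -0.2, "xyz": [0, 0, 0], "twist": [0, 0, 0]},
    {"gripper": -0.2, "xyz": [0, 0, 0], "twist": [0, 0, 0]},
  ],
)

```text
time_s: 3.95
tool_pos: [0.4801, -0.2755, 0.0298]
ee_rot: [-0.57, 0.792, -0.178, 0.127]
force: [-0.6, 0.3, -0.3]
finger_gap: 0.0482
```

Run:
```python
from rig import env
from h import *
st=env.read_state(); 
im=env.snapshot('scene');crop(im,140,190,260,300,6,'pics/s3c.png')
im=env.snapshot('wrist');cv2.imwrite('pics/w4.png',im[:,:,::-1])
print(st['finger_gap'],st['tool_pos'])
Rt=keytilt(-18.5,25); g=np.array([.4725,-.2725,.045]); p=tcp(g,Rt)+Rt.apply([0,0,.036])
rel(st,p,Rt); print(ik(p,Rt,st['joints']))
```

```text
0.0482491423092964 [ 0.48012787 -0.27546439  0.02982456]
xyz [-0.0023, 0.0059, 0.1889] twist [-0.0032, -0.0012, 0.0004] rows 0.9
[array([-0.77227807,  0.49258145,  2.16349762,  1.13150371,  0.20427104,
        0.03534468])]
```

View pics/s3c.png

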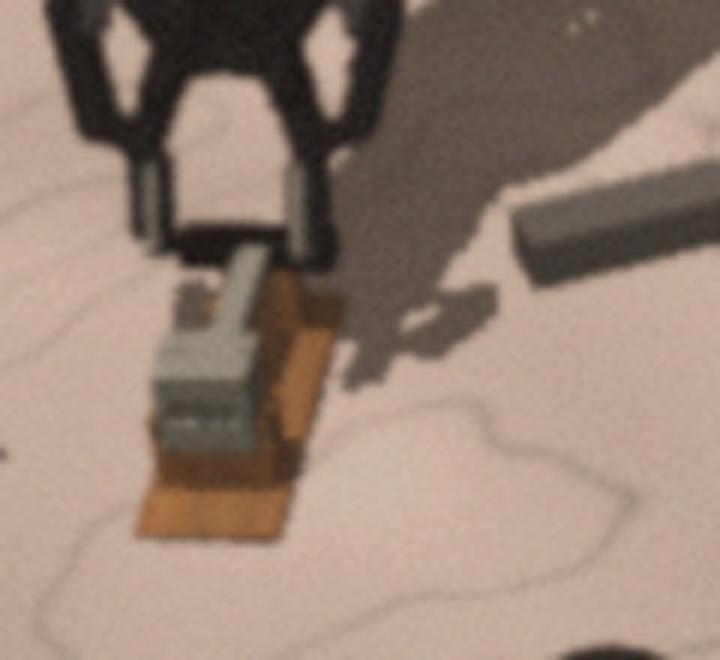

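View pics/w4.png

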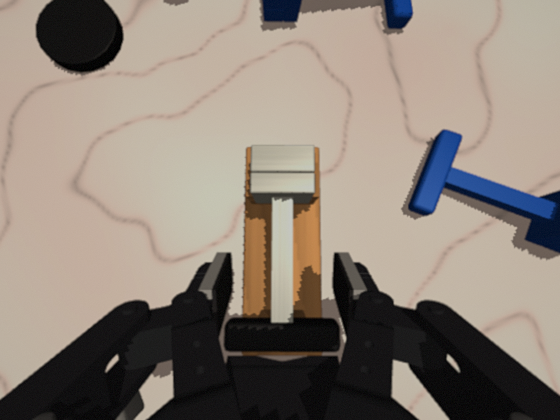

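```bash
cat >> h.py <<'E'
OFF=0.040
def tcp(g,Rt): return np.array(g)+Rt.apply([0,0,.019+OFF])
E
python3 - <<'E'
from rig import env
from h import *
st=env.read_state(); g=np.array([.4631,-.2690,.045])
for th in (25,22,20,15):
    Rt=keytilt(-18.5,th); p=tcp(g,Rt)-Rt.apply([0,0,.003]); print(th,p)
    rel(st,p,Rt); print(ik(p,Rt,st['joints']),ik(p+[0,0,.06],Rt,st['joints']))
    Rs=keytilt(-18.5,th-90); print('st',ik(tcp([.53,-.08,.072],Rs),Rs,st['joints']))
E
```

```text
25 [ 0.48554362 -0.27650953 -0.00575324]
xyz [-0.004, 0.0514, 0.1725] twist [-0.0033, -0.0012, 0.0004] rows 0.9
[array([-0.7823658 ,  0.48954337,  2.18446516,  1.21160256,  0.20156232,
       -0.0555813 ])] [array([-0.7823658 ,  0.3491002 ,  2.1404619 ,  0.64548111,  0.31682459,
        0.5281087 ])]
st [array([-0.29532915,  1.09119977,  1.04198017,  0.02969856,  2.14253054,
        1.59851771])]
22 [ 0.4829939  -0.27565641 -0.0069223 ]
xyz [-0.004, 0.0661, 0.1721] twist [-0.0366, -0.0012, 0.0003] rows 0.9
[array([-0.76335979,  0.48152298,  2.14405756,  0.77598189,  0.23006003,
        0.3961357 ])] [array([-0.76335979,  0.34915922,  2.09960266,  0.44901015,  0.3768103 ,
        0.7375595 ])]
st [array([-0.29556607,  1.12080108,  1.01477306,  0.03116195,  2.19248283,
        1.59918553])]
20 [ 0.48126336 -0.27507738 -0.00762279]
xyz [-0.004, 0.0758, 0.1713] twist [-0.0588, -0.0012, 0.0003] rows 0.9
[array([-0.75130854,  0.47877339,  2.1169392 ,  0.56940967,  0.26669785,
        0.61220747])] [array([-0.75130854,  0.35134793,  2.07232294,  0.35454164,  0.42167044,
        0.83967128])]
st [array([-0.29570609,  1.14036287,  0.99736609,  0.0321932 ,  2.22522511,
        1.59969486])]
15 [ 0.47684488 -0.27359897 -0.00909185]
xyz [-0.004, 0.1, 0.168] twist [-0.1144, -0.0012, 0.0003] rows 1.4
[array([-0.72327103,  0.47987824,  2.04868463,  0.27264339,  0.38400176,
        0.92904601])] [array([-0.72327103,  0.36337061,  2.00408816,  0.19722553,  0.54080963,
        1.01304502])]
st [array([-0.29599512,  1.1885403 ,  0.95659843,  0.03499357,  2.30505583,
        1.60121003])]
```

Call:
drive_tool(
  commands=[
    {"gripper": -0.2, "xyz": [-0.004, 0.076, 0.06], "twist": [-0.059, -0.001, 0]},
    {"gripper": -0.2, "xyz": [-0.004, 0.076, 0.06], "twist": [-0.059, -0.001, 0]},
    {"gripper": -0.2, "xyz": [-0.004, 0.076, 0.06], "twist": [-0.059, -0.001, 0]},
    {"gripper": -0.2, "xyz": [-0.004, 0.076, 0.12], "twist": [-0.059, -0.001, 0]},
    {"gripper": -0.2, "xyz": [-0.004, 0.076, 0.17], "twist": [-0.059, -0.001, 0]},
    {"gripper": -0.2, "xyz": [-0.004, 0.076, 0.17], "twist": [-0.059, -0.001, 0]},
  ],
)

```text
time_s: 4.55
tool_pos: [0.4813, -0.275, -0.0085]
ee_rot: [-0.576, 0.799, -0.14, 0.101]
force: [0.4, -0.5, -0.8]
finger_gap: 0.0509
```

Run:
```python
from rig import env
from h import *
st=env.read_state(); 
im=env.snapshot('scene');crop(im,140,190,260,300,6,'pics/s4c.png')
print(st['finger_gap'],st['tool_pos'],st['force'],st['joints'])
```

```text
0.050917901791888605 [ 0.48132865 -0.27500367 -0.00854799] [ 0.39844933 -0.54414977 -0.7765252 ] [-0.75059498  0.48210235  2.11533066  0.56835564  0.26594228  0.6132516 ]
```

View pics/s4c.png

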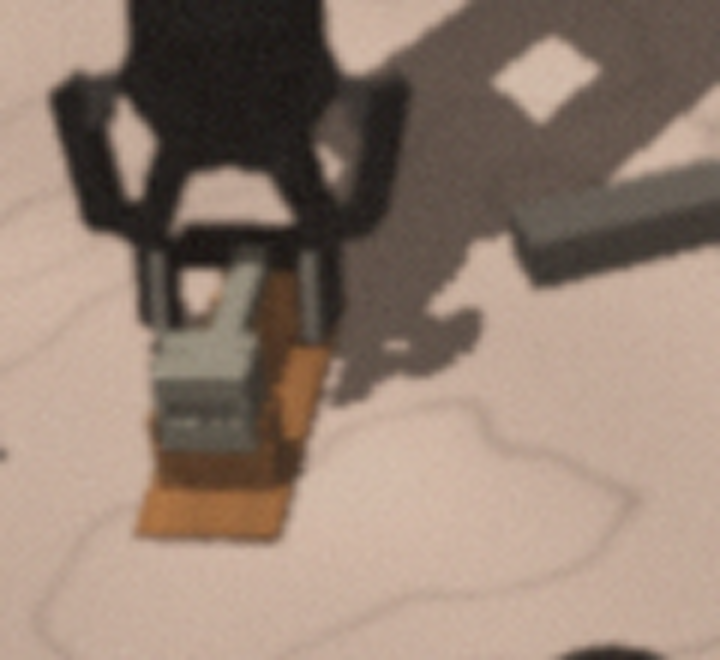

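Call:
drive_tool(
  commands=[
    {"gripper": 1, "xyz": [0, 0, 0], "twist": [0, 0, 0]},
    {"gripper": 1, "xyz": [0, 0, 0], "twist": [0, 0, 0]},
    {"gripper": 1, "xyz": [0, 0, 0], "twist": [0, 0, 0]},
    {"gripper": 1, "xyz": [0, 0, 0], "twist": [0, 0, 0]},
    {"gripper": 1, "xyz": [0, 0, 0], "twist": [0, 0, 0]},
  ],
  force=90,
)

```text
time_s: 5.02
tool_pos: [0.4808, -0.2748, -0.0075]
ee_rot: [-0.575, 0.799, -0.141, 0.101]
force: [-2.8, 0.9, 6.0]
finger_gap: 0.0103
```

Run:
```python
from rig import env
from h import *
st=env.read_state(); 
ci=env.camera_info('wrist');im=env.snapshot('wrist');cv2.imwrite('pics/w5.png',im[:,:,::-1])
print(st['finger_gap'],st['tool_pos'],st['force'])
Rt=R.from_quat(st['ee_rot'])
# lift
rel(st,st['tool_pos']+[0,0,.12],Rt)
```

```text
0.010342615258936427 [ 0.48084546 -0.27475799 -0.00749625] [-2.80453488  0.87722056  6.01553179]
xyz [-0.0, -0.2047, -0.564] twist [0.0, 0.0, 0.0] rows 2.9
```

View pics/w5.png

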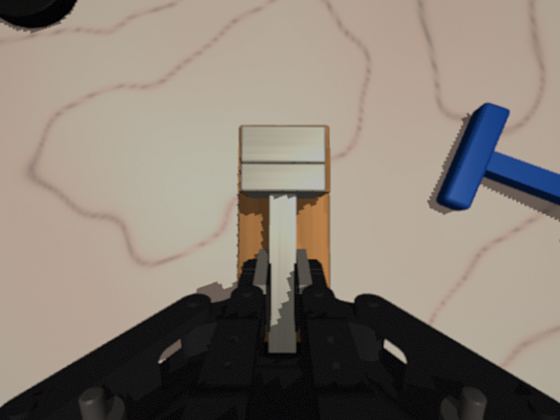

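Call:
drive_tool(
  commands=[
    {"gripper": 1, "xyz": [0, -0.1, -0.28], "twist": [0, 0, 0]},
    {"gripper": 1, "xyz": [0, -0.205, -0.564], "twist": [0, 0, 0]},
    {"gripper": 1, "xyz": [0, -0.205, -0.564], "twist": [0, 0, 0]},
    {"gripper": 1, "xyz": [0, -0.205, -0.564], "twist": [0, 0, 0]},
    {"gripper": 1, "xyz": [0, -0.205, -0.564], "twist": [0, 0, 0]},
  ],
)

```text
time_s: 5.48
tool_pos: [0.4822, -0.2761, 0.1152]
ee_rot: [-0.575, 0.799, -0.143, 0.102]
force: [-0.7, 0.1, -2.4]
finger_gap: 0.0099
```

Run:
```python
from rig import env
from h import *
st=env.read_state(); print(st['tool_pos'],st['force'],st['finger_gap'],st['joints'].round(2))
im=env.snapshot('scene');cv2.imwrite('pics/s5.png',im[:,:,::-1])
ci=env.camera_info('wrist');im=env.snapshot('wrist');cv2.imwrite('pics/w6.png',im[:,:,::-1])
Rs=keytilt(-18.5,-70)
for S in ([.53,-.08,.075],[.53,-.08,.13]):
  p=tcp(S,Rs); print(p);rel(st,p,Rs); print(ik(p,Rs,st['joints']))
```

```text
[ 0.48223048 -0.27608133  0.11521914] [-0.72114445  0.0724302  -2.41467042] 0.00987588157549292 [-0.75  0.24  2.01  0.26  0.59  0.95]
[ 0.47742317 -0.06240804  0.05482081]
xyz [-1.0064, 0.4428, 0.156] twist [-1.0026, -0.0016, -0.0005] rows 12.6
[array([-0.29570609,  1.13660204,  0.99816913,  0.03226655,  2.22818135,
        1.59981513])]
[ 0.47742317 -0.06240804  0.10982081]
xyz [-1.0057, 0.3477, -0.102] twist [-1.0026, -0.0016, -0.0005] rows 12.6
[array([-0.29570609,  1.06975454,  1.00675842,  0.03384481,  2.28640777,
        1.60230409])]
```

View pics/s5.png

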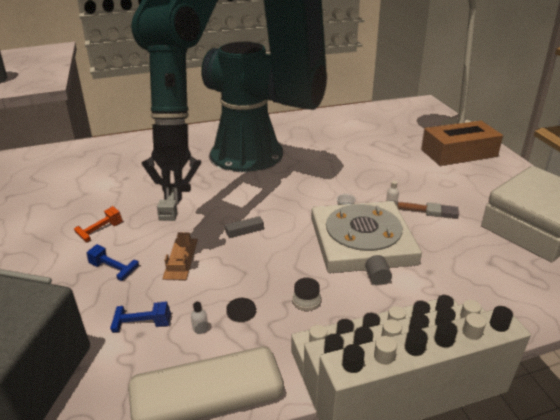

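View pics/w6.png

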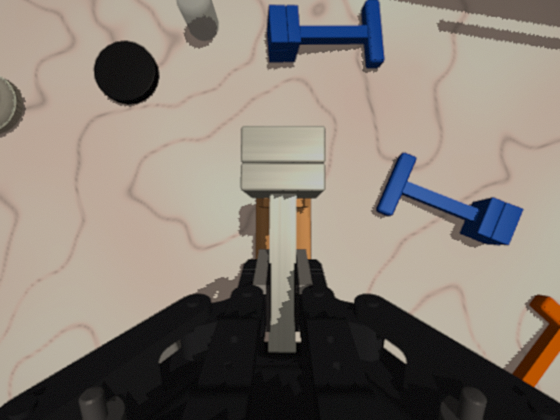

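Call:
drive_tool(
  commands=[
    {"gripper": 1, "xyz": [-0.3, 0.1, -0.1], "twist": [-0.2, 0, 0]},
    {"gripper": 1, "xyz": [-0.5, 0.15, -0.15], "twist": [-0.4, 0, 0]},
    {"gripper": 1, "xyz": [-0.7, 0.2, -0.15], "twist": [-0.6, 0, 0]},
    {"gripper": 1, "xyz": [-0.9, 0.3, -0.12], "twist": [-0.8, 0, 0]},
    {"gripper": 1, "xyz": [-1, 0.348, -0.102], "twist": [-1, -0.001, 0]},
    {"gripper": 1, "xyz": [-1, 0.348, -0.102], "twist": [-1, -0.001, 0]},
    {"gripper": 1, "xyz": [-1, 0.348, -0.102], "twist": [-1, -0.001, 0]},
    {"gripper": 1, "xyz": [-1, 0.348, -0.102], "twist": [-1, -0.001, 0]},
    {"gripper": 1, "xyz": [-1, 0.348, -0.102], "twist": [-1, -0.001, 0]},
    {"gripper": 1, "xyz": [-1, 0.348, -0.102], "twist": [-1, -0.001, 0]},
  ],
)

```text
time_s: 6.42
tool_pos: [0.4749, -0.0608, 0.1055]
ee_rot: [-0.529, 0.734, 0.346, -0.247]
force: [0.2, -1.1, -2.6]
finger_gap: 0.0101
```

Run:
```python
from rig import env
from h import *
st=env.read_state(); print(st['tool_pos'],st['force'],st['finger_gap'],st['joints'].round(2))
Rs=keytilt(-18.5,-70)
for S in ([.53,-.08,.13],):
  p=tcp(S,Rs); print(p);rel(st,p,Rs)
```

```text
[ 0.4748854  -0.06077485  0.10547578] [ 0.22534918 -1.11947984 -2.64535081] 0.010086808356571693 [-0.29  0.85  1.21  0.03  1.96  1.6 ]
[ 0.47742317 -0.06240804  0.10982081]
xyz [0.0036, 0.0074, -0.0251] twist [-0.2178, 0.0009, 0.0023] rows 2.7
```

Call:
drive_tool(
  commands=[
    {"gripper": 1, "xyz": [0.004, 0.007, -0.025], "twist": [-0.218, 0.001, 0.002]},
    {"gripper": 1, "xyz": [0.004, 0.007, -0.025], "twist": [-0.218, 0.001, 0.002]},
    {"gripper": 1, "xyz": [0.004, 0.007, -0.025], "twist": [-0.218, 0.001, 0.002]},
    {"gripper": 1, "xyz": [0.004, 0.007, -0.025], "twist": [-0.218, 0.001, 0.002]},
    {"gripper": 1, "xyz": [0.004, 0.007, -0.025], "twist": [-0.218, 0.001, 0.002]},
  ],
)

```text
time_s: 6.83
tool_pos: [0.4758, -0.0619, 0.1052]
ee_rot: [-0.478, 0.663, 0.468, -0.336]
force: [0.8, 0.1, -1.6]
finger_gap: 0.0102
```

Run:
```python
from rig import env
from h import *
st=env.read_state(); print(st['tool_pos'],st['force'],st['finger_gap'],st['joints'].round(2))
im=env.snapshot('scene');cv2.imwrite('pics/s6.png',im[:,:,::-1]); crop(im,190,130,330,270,5,'pics/s6c.png')
im=env.snapshot('top');crop(im,200,120,340,260,5,'pics/t6c.png')
Rs=keytilt(-18.5,-70)
p=tcp([.53,-.08,.13],Rs); print(p);rel(st,p,Rs)
# predicted key in scene if upright: grasp point at
R0=R.from_quat(st['ee_rot']);g=st['tool_pos']-R0.apply([0,0,.019+OFF]);print('g',g)
```

```text
[ 0.47583882 -0.06188027  0.10516556] [ 0.83027597  0.10255034 -1.56629322] 0.010239473897256171 [-0.3   1.08  1.01  0.03  2.28  1.6 ]
[ 0.47742317 -0.06240804  0.10982081]
xyz [-0.0, 0.0191, -0.0157] twist [0.004, 0.0001, 0.0005] rows 0.1
g [ 0.52853015 -0.07952251  0.12499922]
```

View pics/s6c.png

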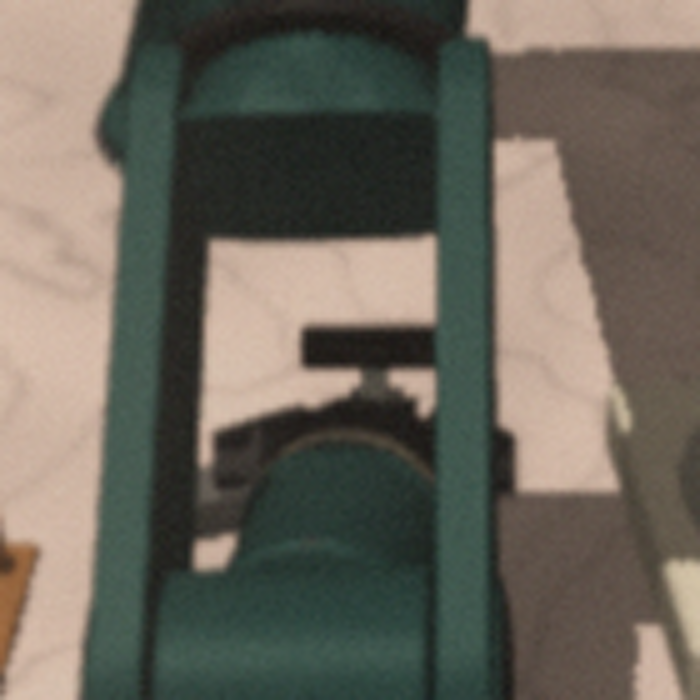

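View pics/t6c.png

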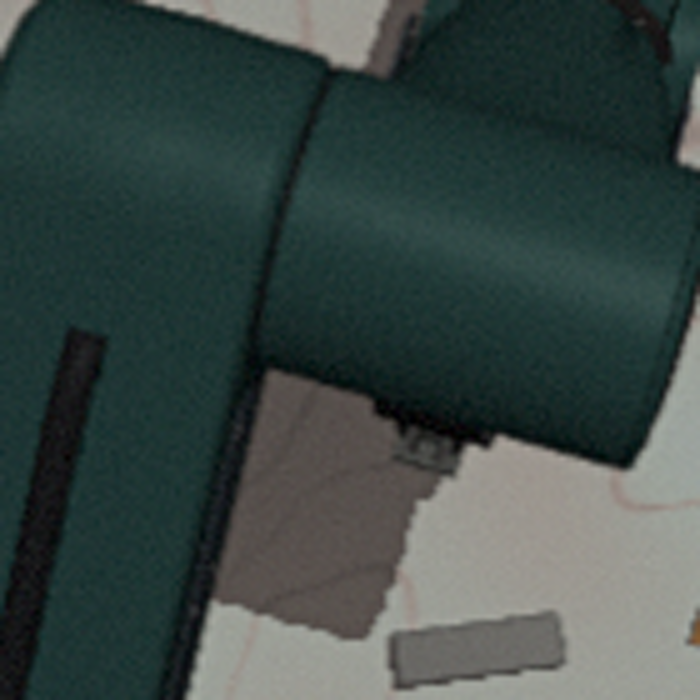

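Run:
```python
from rig import env
from h import *
st=env.read_state()
Rs=keytilt(-18.5,-70)
for dz in (-.045,-.055,-.06,-.065):
  rel(st,st['tool_pos']+[0.0015,0,dz],Rs)
im=env.snapshot('wrist');cv2.imwrite('pics/w7.png',im[:,:,::-1])
```

```text
xyz [-0.0022, -0.2138, 0.0706] twist [-0.001, -0.0, 0.0005] rows 1.1
xyz [-0.0022, -0.2607, 0.0878] twist [-0.001, -0.0, 0.0005] rows 1.3
xyz [-0.0021, -0.2842, 0.0964] twist [-0.001, -0.0, 0.0005] rows 1.4
xyz [-0.0021, -0.3077, 0.105] twist [-0.001, -0.0, 0.0005] rows 1.6
```

View pics/w7.png

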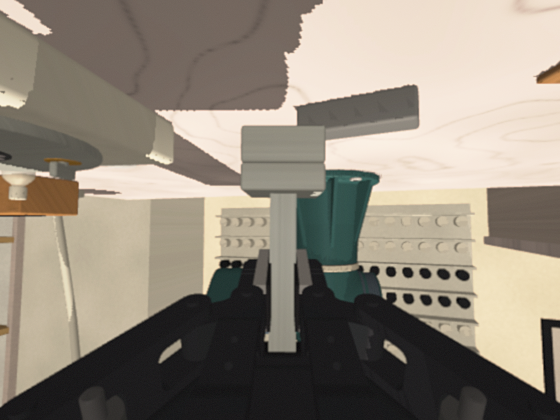

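Call:
drive_tool(
  commands=[
    {"gripper": 1, "xyz": [-0.002, -0.12, 0.04], "twist": [-0.001, 0, 0]},
    {"gripper": 1, "xyz": [-0.002, -0.214, 0.071], "twist": [-0.001, 0, 0]},
    {"gripper": 1, "xyz": [-0.002, -0.24, 0.08], "twist": [-0.001, 0, 0]},
    {"gripper": 1, "xyz": [-0.002, -0.25, 0.084], "twist": [-0.001, 0, 0]},
    {"gripper": 1, "xyz": [-0.002, -0.25, 0.084], "twist": [-0.001, 0, 0]},
  ],
)

```text
time_s: 7.4
tool_pos: [0.4795, -0.0625, 0.0597]
ee_rot: [-0.48, 0.666, 0.464, -0.334]
force: [0.2, -0.5, -1.7]
finger_gap: 0.0102
```

Run:
```python
from rig import env
from h import *
st=env.read_state()
print(st['tool_pos'],st['force'],env.camera_info('wrist')['position'])
im=env.snapshot('scene');crop(im,190,130,330,270,5,'pics/s7c.png')
Rs=keytilt(-18.5,-70)
for dz in (-.002,-.004,-.006,-.008):
  rel(st,st['tool_pos']+[0.0,0,dz],Rs)
```

```text
[ 0.47951492 -0.0625011   0.05974436] [ 0.15081037 -0.45860952 -1.68963376] [ 0.66634756 -0.12418811  0.05380991]
xyz [0.0, -0.0094, 0.0035] twist [-0.0027, -0.0001, 0.0006] rows 0.0
xyz [0.0, -0.0188, 0.0069] twist [-0.0027, -0.0001, 0.0006] rows 0.1
xyz [0.0, -0.0281, 0.0104] twist [-0.0027, -0.0001, 0.0006] rows 0.1
xyz [0.0, -0.0375, 0.0138] twist [-0.0027, -0.0001, 0.0006] rows 0.2
```

View pics/s7c.png

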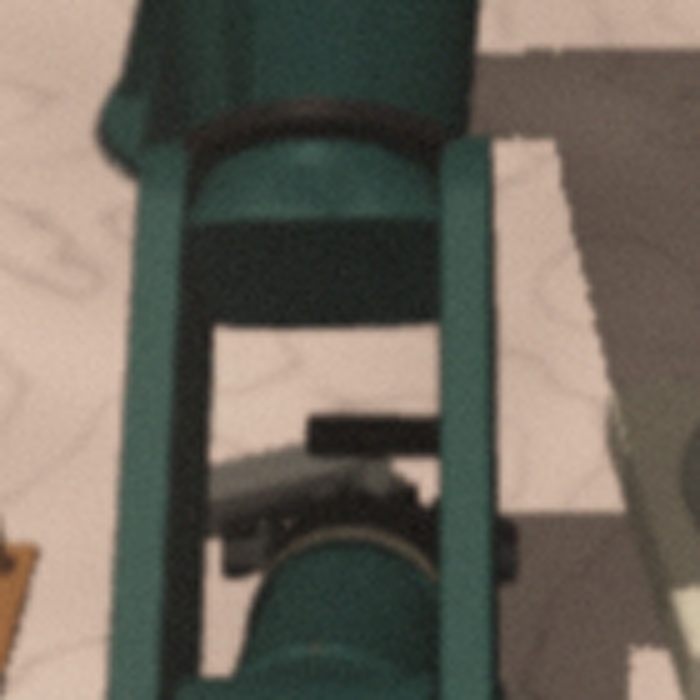

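Call:
drive_tool(
  commands=[
    {"gripper": 1, "xyz": [0, -0.028, 0.01], "twist": [-0.003, 0, 0.001]},
    {"gripper": 1, "xyz": [0, -0.028, 0.01], "twist": [-0.003, 0, 0.001]},
    {"gripper": 1, "xyz": [0, -0.033, 0.012], "twist": [-0.003, 0, 0.001]},
  ],
)

```text
time_s: 7.7
tool_pos: [0.48, -0.0626, 0.0534]
ee_rot: [-0.479, 0.665, 0.465, -0.335]
force: [-0.4, -0.7, -2.2]
finger_gap: 0.0103
```

Call:
drive_tool(
  commands=[
    {"gripper": 1, "xyz": [0, -0.012, 0.004], "twist": [0, 0, 0]},
    {"gripper": 1, "xyz": [0, -0.012, 0.004], "twist": [0, 0, 0]},
  ],
)

```text
time_s: 7.87
tool_pos: [0.4801, -0.0627, 0.0506]
ee_rot: [-0.479, 0.665, 0.465, -0.335]
force: [-0.1, 0.2, -1.7]
finger_gap: 0.0103
```

Call:
drive_tool(
  commands=[
    {"gripper": 1, "xyz": [0, -0.007, 0.003], "twist": [0, 0, 0]},
    {"gripper": 1, "xyz": [0, -0.007, 0.003], "twist": [0, 0, 0]},
  ],
)

```text
time_s: 8.03
tool_pos: [0.4799, -0.0628, 0.0502]
ee_rot: [-0.478, 0.665, 0.466, -0.336]
force: [1.5, -1.1, 3.9]
finger_gap: 0.0099
```

Call:
drive_tool(
  commands=[
    {"gripper": 1, "xyz": [0, -0.007, 0.003], "twist": [0, 0, 0]},
    {"gripper": 1, "xyz": [0, -0.007, 0.003], "twist": [0, 0, 0]},
  ],
)

```text
time_s: 8.2
tool_pos: [0.4799, -0.0628, 0.0502]
ee_rot: [-0.478, 0.664, 0.466, -0.336]
force: [1.0, -1.5, 6.5]
finger_gap: 0.0104
```

Call:
drive_tool(
  commands=[
    {"gripper": -0.3, "xyz": [0, 0, 0], "twist": [0, 0, 0]},
    {"gripper": -0.3, "xyz": [0, 0, 0], "twist": [0, 0, 0]},
    {"gripper": -0.3, "xyz": [0, 0, 0], "twist": [0, 0, 0]},
    {"gripper": -0.3, "xyz": [0, 0, 0], "twist": [0, 0, 0]},
  ],
)

```text
time_s: 8.53
tool_pos: [0.4798, -0.0627, 0.05]
ee_rot: [-0.478, 0.664, 0.466, -0.336]
force: [0.1, -1.2, -1.2]
finger_gap: 0.0552
```

Run:
```python
from rig import env
from h import *
st=env.read_state(); print(st['finger_gap'],st['force'])
im=env.snapshot('wrist');cv2.imwrite('pics/w8.png',im[:,:,::-1])
```

```text
0.05517014902586671 [ 0.14698353 -1.15428513 -1.15700716]
```

View pics/w8.png

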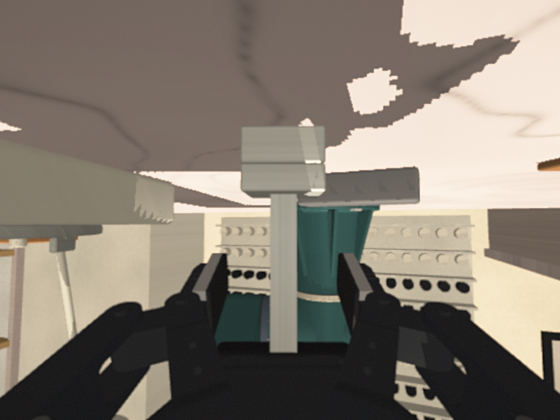

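Call:
drive_tool(
  commands=[
    {"gripper": -0.3, "xyz": [0, 0, -0.2], "twist": [0, 0, 0]},
    {"gripper": -0.6, "xyz": [0, 0, -0.4], "twist": [0, 0, 0]},
    {"gripper": -1, "xyz": [0, 0, -0.48], "twist": [0, 0, 0]},
    {"gripper": -1, "xyz": [0, 0, -0.48], "twist": [0, 0, 0]},
  ],
)

```text
time_s: 8.92
tool_pos: [0.568, -0.0925, 0.0829]
ee_rot: [-0.479, 0.666, 0.465, -0.335]
force: [0.8, -0.3, -0.7]
finger_gap: 0.0853
```

Run:
```python
from rig import env
from h import *
st=env.read_state(); print(st['tool_pos'],st['joints'].round(2))
Rs=keytilt(-18.5,-70); S=np.array([.4798,-.0628,.0501])-R.from_quat([-.478,.664,.466,-.336]).apply([0,0,.059]); print(S)
Rd=down(-18.5)
mid=st['tool_pos']+[0.0,0,.17]; rel(st,mid,keytilt(-18.5,-30)); print(ik(mid,keytilt(-18.5,-30),st['joints']))
p=np.array([S[0],S[1],.106])+[0,0,-.059+.075]; print(p); rel(st,p,Rd); print(ik(p,Rd,st['joints']))
```

```text
[ 0.56802168 -0.09247218  0.08293811] [-0.3   1.24  0.64  0.04  2.48  1.61]
[ 0.53244044 -0.08037027  0.07013173]
xyz [0.0002, 0.798, -0.2926] twist [0.4429, 0.0001, -0.0003] rows 5.6
[array([-0.29239737,  0.6206879 ,  1.0464865 ,  0.01674597,  1.99776291,
        1.60413747])]
[ 0.53244044 -0.08037027  0.122     ]
xyz [-0.0008, 0.2481, 0.1092] twist [0.6026, 0.6027, -0.8631] rows 15.2
[array([-2.78122331e-01,  3.46966791e-01,  1.72554347e+00, -1.04067627e-09,
        1.06908239e+00,  4.47635813e-02])]
```

Call:
drive_tool(
  commands=[
    {"gripper": -1, "xyz": [0, 0.3, -0.15], "twist": [0.05, 0, 0]},
    {"gripper": -1, "xyz": [0, 0.5, -0.25], "twist": [0.15, 0, 0]},
    {"gripper": -1, "xyz": [0, 0.8, -0.29], "twist": [0.443, 0, 0]},
    {"gripper": -1, "xyz": [0, 0.8, -0.29], "twist": [0.443, 0, 0]},
    {"gripper": -1, "xyz": [0, 0.8, -0.29], "twist": [0.443, 0, 0]},
    {"gripper": -1, "xyz": [0, 0.8, -0.29], "twist": [0.443, 0, 0]},
  ],
)

```text
time_s: 9.42
tool_pos: [0.5691, -0.0927, 0.2576]
ee_rot: [-0.565, 0.786, 0.204, -0.147]
force: [0.4, 0.1, -0.2]
finger_gap: 0.0853
```

Run:
```python
from rig import env
from h import *
st=env.read_state(); print(st['tool_pos'],st['joints'].round(2))
Rd=down(-18.5)
p=np.array([.5324,-.0804,.106])+[0,0,-.059+.085]; rel(st,p,Rd)
```

```text
[ 0.56905353 -0.09266931  0.257576  ] [-0.29  0.61  1.05  0.02  1.99  1.6 ]
xyz [0.0001, -0.1371, 0.6425] twist [0.2539, 0.254, -0.9766] rows 13.1
```

Call:
drive_tool(
  commands=[
    {"gripper": -1, "xyz": [0, -0.1, 0], "twist": [0.254, 0.254, -0.977]},
    {"gripper": -1, "xyz": [0, -0.137, 0.2], "twist": [0.254, 0.254, -0.977]},
    {"gripper": -1, "xyz": [0, -0.137, 0.3], "twist": [0.254, 0.254, -0.977]},
    {"gripper": -1, "xyz": [0, -0.137, 0.3], "twist": [0.254, 0.254, -0.977]},
    {"gripper": -1, "xyz": [0, -0.137, 0.4], "twist": [0.254, 0.254, -0.977]},
    {"gripper": -1, "xyz": [0, -0.137, 0.5], "twist": [0.254, 0.254, -0.977]},
    {"gripper": -1, "xyz": [0, -0.137, 0.6], "twist": [0.254, 0.254, -0.977]},
    {"gripper": -1, "xyz": [0, -0.137, 0.642], "twist": [0.254, 0.254, -0.977]},
    {"gripper": -1, "xyz": [0, -0.137, 0.642], "twist": [0.254, 0.254, -0.977]},
    {"gripper": -1, "xyz": [0, -0.137, 0.642], "twist": [0.254, 0.254, -0.977]},
  ],
)

```text
time_s: 10.25
tool_pos: [0.53, -0.0793, 0.1309]
ee_rot: [0.941, -0.333, -0.056, 0.04]
force: [1.3, 0.3, 1.5]
finger_gap: 0.085
```

Run:
```python
from rig import env
from h import *
st=env.read_state(); print(st['tool_pos'],st['joints'].round(2))
Rd=down(-18.5)
p=np.array([.5324,-.0804,.106])+[0,0,-.059+.085]; rel(st,p,Rd)
```

```text
[ 0.53000897 -0.07927444  0.13087112] [-0.23  0.41  1.61 -0.07  1.24  0.48]
xyz [0.0123, -0.0024, -0.007] twist [0.0617, 0.0628, -0.2268] rows 3.1
```

Call:
drive_tool(
  commands=[
    {"gripper": -1, "xyz": [0.012, -0.002, -0.007], "twist": [0.062, 0.063, -0.227]},
    {"gripper": -1, "xyz": [0.012, -0.002, -0.007], "twist": [0.062, 0.063, -0.227]},
    {"gripper": -1, "xyz": [0.012, -0.002, -0.007], "twist": [0.062, 0.063, -0.227]},
    {"gripper": -1, "xyz": [0.012, -0.002, -0.007], "twist": [0.062, 0.063, -0.227]},
    {"gripper": -1, "xyz": [0.012, -0.002, -0.007], "twist": [0.062, 0.063, -0.227]},
  ],
)

```text
time_s: 10.67
tool_pos: [0.5305, -0.0803, 0.1318]
ee_rot: [0.987, -0.162, -0.001, -0.0]
force: [-0.7, -0.1, -0.2]
finger_gap: 0.0855
```

Run:
```python
from rig import env
from h import *
st=env.read_state(); print(st['tool_pos'],st['joints'].round(2),st['time_s'])
ci=env.camera_info('wrist');im=env.snapshot('wrist').copy()
cv2.imwrite('pics/w9.png',im[:,:,::-1])
S=np.array([.5324,-.0804]);a=np.radians(-18.5);d=np.array([np.cos(a),np.sin(a)]);n=np.array([-d[1],d[0]])
for v in ((8,32),(8,-32),(-8,32),(-8,-32)):
    P=np.r_[S+d*v[0]/1e3+n*v[1]/1e3,.114]; print(v,w2px(ci,P)[0].round(1))
```

```text
[ 0.53054024 -0.08030519  0.1317943 ] [-0.28  0.33  1.72  0.    1.09  0.05] 10.6667
(8, 32) [296.5 181.9]
(8, -32) [295.6 267.3]
(-8, 32) [272.8 181.9]
(-8, -32) [273.8 267.4]
```

View pics/w9.png

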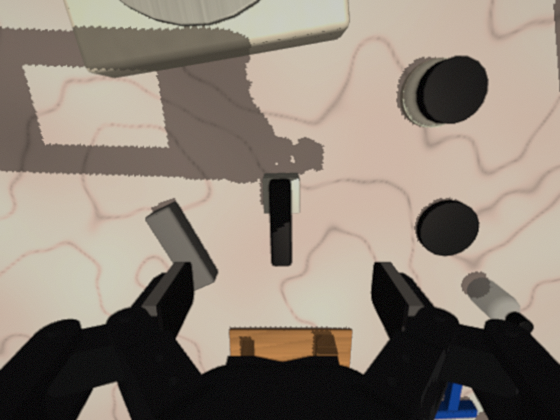

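Run:
```python
from rig import env
from h import *
st=env.read_state()
Rd=down(-18.5)
p=np.array([.5304,-.0776,.047]); rel(st,p,Rd)
```

```text
xyz [-0.0095, -0.0117, 0.4246] twist [0.0001, 0.0005, -0.0025] rows 2.0
```

Call:
drive_tool(
  commands=[
    {"gripper": -1, "xyz": [-0.009, -0.012, 0.2], "twist": [0, 0, -0.002]},
    {"gripper": -1, "xyz": [-0.009, -0.012, 0.36], "twist": [0, 0, -0.002]},
    {"gripper": -1, "xyz": [-0.009, -0.012, 0.424], "twist": [0, 0, -0.002]},
    {"gripper": -1, "xyz": [-0.009, -0.012, 0.424], "twist": [0, 0, -0.002]},
    {"gripper": 0.3, "xyz": [-0.009, -0.012, 0.424], "twist": [0, 0, -0.002]},
    {"gripper": 0.3, "xyz": [-0.009, -0.012, 0.424], "twist": [0, 0, -0.002]},
    {"gripper": 0.3, "xyz": [-0.009, -0.012, 0.424], "twist": [0, 0, -0.002]},
    {"gripper": 0.3, "xyz": [-0.009, -0.012, 0.424], "twist": [0, 0, -0.002]},
  ],
)

```text
time_s: 11.38
tool_pos: [0.5318, -0.0779, 0.0484]
ee_rot: [0.987, -0.161, 0.001, 0.0]
force: [-0.0, 1.0, 0.1]
finger_gap: 0.0388
```

Run:
```python
from rig import env
from h import *
st=env.read_state(); print(st['tool_pos'],st['finger_gap'],st['force'])
ci=env.camera_info('wrist');im=env.snapshot('wrist').copy()
cv2.imwrite('pics/w10.png',im[:,:,::-1])
im=env.snapshot('scene');crop(im,190,100,330,240,5,'pics/s10c.png')
```

```text
[ 0.53181741 -0.07785789  0.04838194] 0.03878297963936241 [-0.03969828  0.99072329  0.09622682]
```

View pics/w10.png

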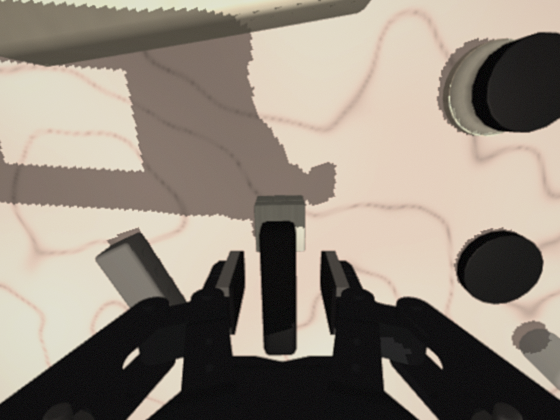

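View pics/s10c.png

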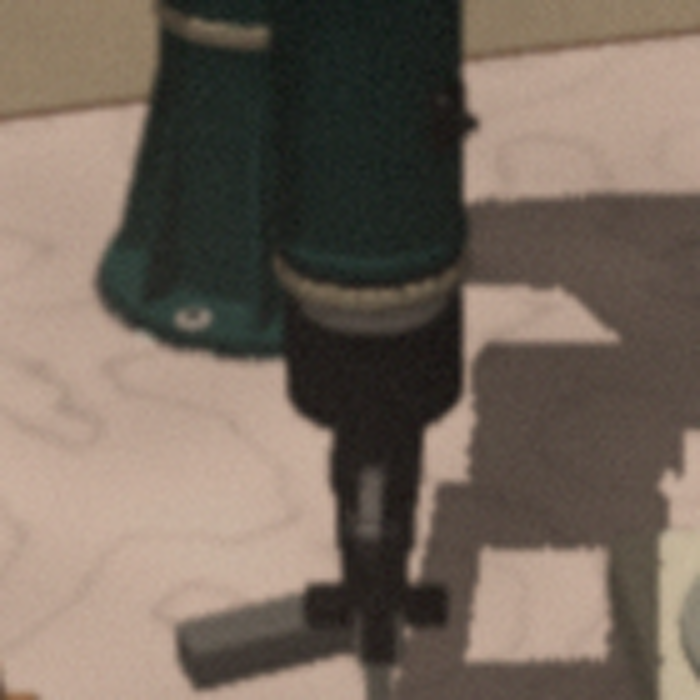

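Call:
drive_tool(
  commands=[
    {"gripper": 1, "xyz": [0, 0, 0], "twist": [0, 0, 0]},
    {"gripper": 1, "xyz": [0, 0, 0], "twist": [0, 0, 0]},
    {"gripper": 1, "xyz": [0, 0, 0], "twist": [0, 0, 0]},
    {"gripper": 1, "xyz": [0, 0, 0], "twist": [0, 0, 0]},
    {"gripper": 1, "xyz": [0, 0, 0], "twist": [0, 0, 0]},
  ],
  force=110,
)

```text
time_s: 11.9
tool_pos: [0.5315, -0.0778, 0.049]
ee_rot: [0.987, -0.161, 0.001, 0.0]
force: [-1.9, 1.3, 6.2]
finger_gap: 0.0141
```

Call:
drive_tool(
  commands=[
    {"gripper": 1, "xyz": [0, 0, -0.3], "twist": [0, 0, 0]},
    {"gripper": 1, "xyz": [0, 0, -0.6], "twist": [0, 0, 0]},
    {"gripper": 1, "xyz": [0, 0, -0.6], "twist": [0, 0, 0]},
    {"gripper": 1, "xyz": [0, 0, -0.6], "twist": [0, 0, 0]},
    {"gripper": 1, "xyz": [0, 0, -0.6], "twist": [0, 0, 0]},
  ],
)

```text
time_s: 12.32
tool_pos: [0.5333, -0.0783, 0.1716]
ee_rot: [0.987, -0.161, 0.004, 0.0]
force: [-0.1, 0.8, -2.8]
finger_gap: 0.014
```

Run:
```python
from rig import env
from h import *
st=env.read_state(); print(st['tool_pos'],st['finger_gap'],st['force'],st['time_s'])
ci=env.camera_info('wrist');im=env.snapshot('wrist').copy()
cv2.imwrite('pics/w11.png',im[:,:,::-1])
# target: above extractor centre, psi ~ 80.5-6
c=np.array([.5394,.1624]);
for psi in (75,):
  p=np.r_[c,.20]; rel(st,p,down(psi)); print(ik(p,down(psi),st['joints']))
```

```text
[ 0.53326438 -0.07828545  0.17157908] 0.014007451897765496 [-0.09080152  0.7798247  -2.80520437] 12.3167
xyz [-0.3532, -1.1505, -0.1444] twist [0.0038, -0.004, -1.0398] rows 13.1
[array([ 1.69824729e-01,  2.98952727e-01,  1.57960942e+00,  3.28195432e-17,
        1.26303050e+00, -1.13917221e+00])]
```

View pics/w11.png

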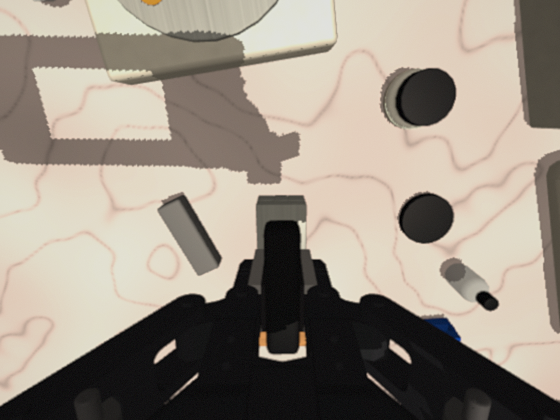

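Run:
```python
from rig import env
from h import *
im=cv2.imread('pics/w11.png')[:,:,::-1]; crop(im,235,180,330,370,4,'pics/w11c.png')
st=env.read_state(); ci=env.camera_info('wrist');Rt=R.from_quat(st['ee_rot'])
def pr(x,y,zk): # key frame: x jaw, y bar, zk height above foot end
    return w2px(ci,st['tool_pos']+Rt.apply([x,y,.049-zk]))[0]
for n,(x,y,z) in dict(footTL=(-.018,-.018,.028),footTR=(.018,-.018,.028),footBL=(-.018,-.018,0),footBR=(.018,-.018,0),barTL=(-.008,-.032,.114),barTR=(.008,-.032,.114),barNL=(-.008,.032,.114),barNR=(.008,.032,.114)).items():
    u=pr(x,y,z); print(n,u.round(1),((u-[235,180])*4).round(0))
```

```text
footTL [256.4 201.4] [85. 86.]
footTR [307.9 201.4] [292.  86.]
footBL [259.3 191.8] [97. 47.]
footBR [305.1 191.8] [280.  47.]
barTL [262.6 225. ] [110. 180.]
barTR [301.3 225. ] [265. 180.]
barNL [265.  352.2] [120. 689.]
barNR [298.8 352.2] [255. 689.]
```

View pics/w11c.png

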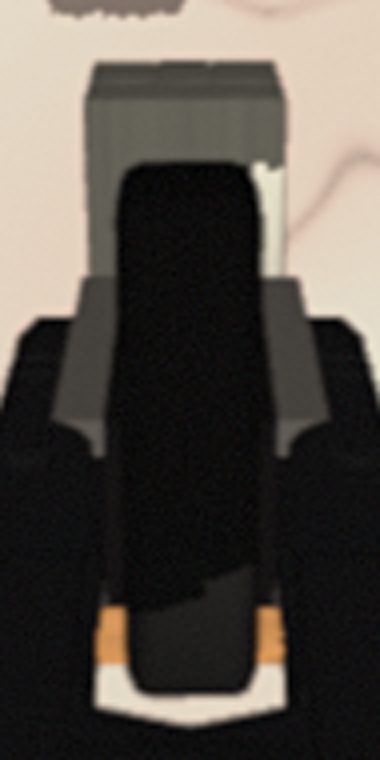

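Call:
drive_tool(
  commands=[
    {"gripper": 1, "xyz": [-0.3, -1, 0], "twist": [0.004, -0.004, -1]},
    {"gripper": 1, "xyz": [-0.3, -1, 0], "twist": [0.004, -0.004, -1]},
    {"gripper": 1, "xyz": [-0.3, -1, 0], "twist": [0.004, -0.004, -1]},
    {"gripper": 1, "xyz": [-0.3, -1, 0], "twist": [0.004, -0.004, -1]},
    {"gripper": 1, "xyz": [-0.3, -1, 0], "twist": [0.004, -0.004, -1]},
    {"gripper": 1, "xyz": [-0.3, -1, 0], "twist": [0.004, -0.004, -1]},
    {"gripper": 1, "xyz": [-0.3, -1, 0], "twist": [0.004, -0.004, -1]},
    {"gripper": 1, "xyz": [-0.3, -1, 0], "twist": [0.004, -0.004, -1]},
    {"gripper": 1, "xyz": [-0.3, -1, 0], "twist": [0.004, -0.004, -1]},
    {"gripper": 1, "xyz": [-0.3, -1, 0], "twist": [0.004, -0.004, -1]},
  ],
)

```text
time_s: 13.2
tool_pos: [0.5359, 0.1309, 0.1666]
ee_rot: [0.893, 0.45, -0.003, -0.003]
force: [-0.1, -0.4, -2.2]
finger_gap: 0.0143
```

Run:
```python
from rig import env
from h import *
st=env.read_state(); print(st['tool_pos'],st['joints'].round(2))
c=np.array([.5394,.1624]);p=np.r_[c,.14]; rel(st,p,down(75))
```

```text
[0.53593212 0.13092735 0.16656314] [ 0.11  0.32  1.64  0.    1.19 -0.82]
xyz [0.1372, -0.0788, 0.1329] twist [-0.0052, 0.0015, -0.2397] rows 3.0
```

Call:
drive_tool(
  commands=[
    {"gripper": 1, "xyz": [0.137, -0.079, 0.133], "twist": [-0.005, 0.002, -0.24]},
    {"gripper": 1, "xyz": [0.137, -0.079, 0.133], "twist": [-0.005, 0.002, -0.24]},
    {"gripper": 1, "xyz": [0.137, -0.079, 0.133], "twist": [-0.005, 0.002, -0.24]},
    {"gripper": 1, "xyz": [0.137, -0.079, 0.133], "twist": [-0.005, 0.002, -0.24]},
    {"gripper": 1, "xyz": [0.137, -0.079, 0.133], "twist": [-0.005, 0.002, -0.24]},
    {"gripper": 1, "xyz": [0.137, -0.079, 0.133], "twist": [-0.005, 0.002, -0.24]},
  ],
)

```text
time_s: 13.7
tool_pos: [0.5386, 0.1621, 0.1389]
ee_rot: [0.794, 0.607, -0.001, -0.001]
force: [-0.5, 0.6, -2.8]
finger_gap: 0.0142
```

Run:
```python
from rig import env
from h import *
st=env.read_state(); print(st['tool_pos'],st['joints'].round(2),st['time_s'])
Rt=R.from_quat(st['ee_rot']);x=Rt.apply([1,0,0]);print('psi',np.degrees(np.arctan2(x[1],x[0])))
ci=env.camera_info('wrist');im=env.snapshot('wrist').copy()
cv2.imwrite('pics/w12.png',im[:,:,::-1])
crop(im,180,60,380,260,4,'pics/w12c.png')
import json
json.dump({k:np.array(v).tolist() for k,v in {**ci,'tp':st['tool_pos'],'er':st['ee_rot']}.items()},open('w12.json','w'))
```

```text
[0.53857524 0.16207647 0.13894185] [ 0.17  0.36  1.65  0.    1.13 -1.14] 13.7
psi 74.80731948178071
```

View pics/w12.png

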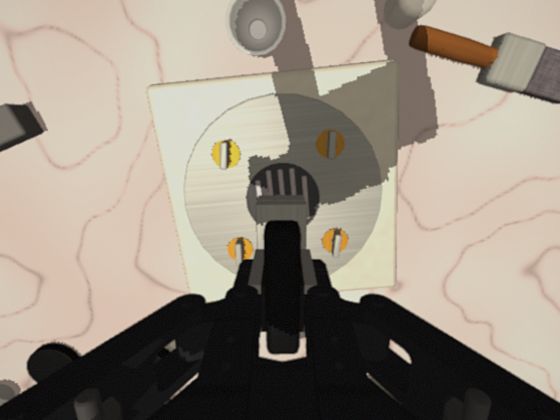

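View pics/w12c.png

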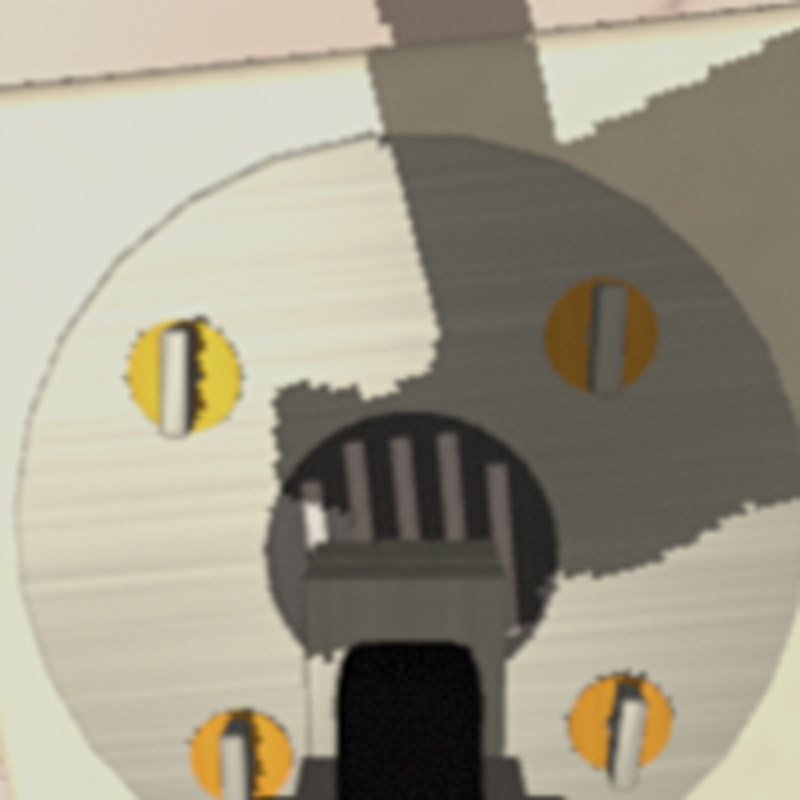

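```bash
cat > w12.py <<'E'
import json
from h import *
J=json.load(open('w12.json'));ci={k:np.array(v) if isinstance(v,list) else v for k,v in J.items()}
o=np.array([180,60]);f=lambda x,y:np.array([x,y])/4+o-.375
W={1:(185,377),4:(602,335),3:(620,723),2:(242,757)}
H={1:(174,383),4:(608,338),3:(627,742)}
L={1:(-46,-46),2:(46,-46),3:(46,46),4:(-46,46)}
ids=[1,2,3,4]
P=np.array([px2w(ci,*f(*W[i]),.0505)[:2] for i in ids]);l=np.array([L[i] for i in ids])/1e3
c=P.mean(0);a=P-c;yaw=np.arctan2((l[:,0]*a[:,1]-l[:,1]*a[:,0]).sum(),(l*a).sum())
print('washers',P.round(4).tolist(),'c',c,'yaw',np.degrees(yaw),'sides',[np.linalg.norm(P[i]-P[(i+1)%4]).round(4) for i in range(4)])
C,S=np.cos(yaw),np.sin(yaw);Rm=np.array([[C,-S],[S,C]])
print('fit res mm',((P-(c+l@Rm.T))*1e3).round(2).tolist())
for i in H: print('head',i,((px2w(ci,*f(*H[i]),.064)[:2]-(c+Rm@(np.array(L[i])/1e3)))*1e3).round(2))
E1={1:((177,330),(173,436)),4:((613,285),(605,395)),3:((634,695),(621,787))}
for i,(p,q) in E1.items():
    d=px2w(ci,*f(*p),.064)-px2w(ci,*f(*q),.064); an=np.degrees(np.arctan2(d[1],d[0])); an=(an+90)%180-90
    print('bolt',i,'len',np.linalg.norm(d)*1e3,'angle',an,'q deg',np.degrees(yaw)-an)
# foot
tp,er=np.array(J['tp']),R.from_quat(J['er'])
pts=[(-18,-18,28),(18,-18,28),(-18,-18,0),(18,-18,0)];ob=np.array([f(303,578),f(505,578),f(313,543),f(497,543)])
def res(v): 
    return np.concatenate([(w2px(ci,tp+er.apply([x/1e3+v[0],y/1e3+v[1],v[2]-z/1e3]))[0]-o_) for (x,y,z),o_ in zip(pts,ob)])
r=least_squares(res,[0,0,.049]);print('foot end centre in tool',r.x*1e3,r.fun.round(2))
r=least_squares(lambda v:res([v[0],v[1],.049]),[0,0]);print('foot, z fixed',r.x*1e3,r.fun.round(2))
E
python3 w12.py
```

```text
washers [[0.4849, 0.1258], [0.5757, 0.1104], [0.5911, 0.2011], [0.5002, 0.2169]] c [0.53798213 0.16353405] yaw -9.645842445182886 sides [np.float64(0.0921), np.float64(0.092), np.float64(0.0922), np.float64(0.0924)]
fit res mm [[0.0, -0.13], [0.1, -0.09], [0.04, -0.07], [-0.14, 0.29]]
head 1 [-0.28  0.04]
head 4 [-0.85 -0.36]
head 3 [-1.07 -0.47]
bolt 1 len 22.25308865461372 angle -20.614082122551594 q deg 10.968239677368707
bolt 4 len 22.523551382897917 angle -16.638895734938387 q deg 6.993053289755501
bolt 3 len 23.04157317412347 angle -19.703402765524316 q deg 10.05756032034143
foot end centre in tool [-0.3081037   3.82858707 51.5712557 ] [-0.09  0.5   0.18  0.51  0.37 -0.57 -0.47 -0.56]
foot, z fixed [-0.29663671  3.12476333] [-0.41  0.56  0.5   0.57  0.12 -0.63 -0.22 -0.62]
```

```bash
cat >> w12.py <<'E'
# with tilt about jaw axis, pivot at bar (zk=106) at tool z .049-.106=-.057
def res2(v):
    A=R.from_euler('x',v[2])
    out=[]
    for (x,y,z),o_ in zip(pts,ob):
        q=A.apply([x/1e3,y/1e3,(106-z)/1e3])+[v[0],v[1],-.057]
        out.append(w2px(ci,tp+er.apply(q))[0]-o_)
    return np.concatenate(out)
r=least_squares(res2,[0,0,0]);v=r.x;print('tilt fit: bar xy',v[:2]*1e3,'tilt deg',np.degrees(v[2]),r.fun.round(2)); print('foot end',(R.from_euler('x',v[2]).apply([0,0,.106])+[v[0],v[1],-.057])*1e3)
E
python3 w12.py | tail -2
```

```text
tilt fit: bar xy [-0.29900515  0.34021729] tilt deg -1.8503529630477393 [-0.36 -0.01  0.45  0.    0.19  0.   -0.29  0.01]
foot end [-0.29900515  3.76286594 48.9447284 ]
```

```bash
cat >> h.py <<'E'
EXT=np.array([.53798,.16353]);YAW=-9.65;TILT=1.85;E=np.array([-.0003,.00376,.0490])
LB={1:(-46,-46),2:(46,-46),3:(46,46),4:(-46,46)}
def bolt(i):
    a=np.radians(YAW);C,S=np.cos(a),np.sin(a);l=np.array(LB[i])/1e3;return EXT+np.array([C*l[0]-S*l[1],S*l[0]+C*l[1]])
def keypose(xy,beta,zf):
    Rt=down(beta+90)*R.from_euler('x',TILT,degrees=True); return np.r_[xy,zf]-Rt.apply(E),Rt
def state(st):
    Rt=R.from_quat(st['ee_rot']);f=st['tool_pos']+Rt.apply(E);x=Rt.apply([1,0,0]);
    print('t',round(st['time_s'],2),'foot',f.round(4),'beta',round(np.degrees(np.arctan2(x[1],x[0]))-90,2),'F',st['force'].round(1),'Tq',st['wrist_torque'].round(2),'j6',round(st['joints'][5],2),'gap',round(st['finger_gap'],4)); return f
E
python3 - <<'E'
from rig import env
from h import *
st=env.read_state();state(st)
p,Rt=keypose(bolt(1),-20.6,.085);rel(st,p,Rt);print(bolt(1),p)
E
```

```text
t 13.75 foot [0.5424 0.1608 0.0903] beta -15.16 F [-0.2 -0.4 -1.9] Tq [0.01 0.04 0.02] j6 -1.14 gap 0.014
xyz [-0.2426, -0.2238, 0.0265] twist [0.0197, 0.0008, 0.0604] rows 1.6
[0.48491995 0.12589183] [0.48298848 0.12693832 0.13409584]
```

Call:
drive_tool(
  commands=[
    {"gripper": 1, "xyz": [-0.243, -0.224, 0.0265], "twist": [0.02, 0.001, 0.06]},
    {"gripper": 1, "xyz": [-0.243, -0.224, 0.0265], "twist": [0.02, 0.001, 0.06]},
    {"gripper": 1, "xyz": [-0.243, -0.224, 0.0265], "twist": [0.02, 0.001, 0.06]},
    {"gripper": 1, "xyz": [-0.243, -0.224, 0.0265], "twist": [0.02, 0.001, 0.06]},
    {"gripper": 1, "xyz": [-0.243, -0.224, 0.0265], "twist": [0.02, 0.001, 0.06]},
    {"gripper": 1, "xyz": [-0.243, -0.224, 0.0265], "twist": [0.02, 0.001, 0.06]},
  ],
)

```text
time_s: 14.25
tool_pos: [0.4846, 0.1272, 0.1346]
ee_rot: [0.822, 0.569, -0.008, -0.013]
force: [0.4, 1.1, -1.8]
finger_gap: 0.0143
```

Run:
```python
from rig import env
from h import *
st=env.read_state();state(st)
im=env.snapshot('wrist');crop(im,200,130,360,290,5,'pics/w13c.png')
im=env.snapshot('scene');crop(im,290,120,430,260,5,'pics/s13c.png')
p,Rt=keypose(bolt(1),-20.6,.085);rel(st,p,Rt)
p,Rt=keypose(bolt(1),-20.6,.066);rel(st,p,Rt)
```

```text
t 14.25 foot [0.4866 0.1262 0.0855] beta -20.61 F [ 0.4  1.1 -1.8] Tq [-0.01 -0.04  0.01] j6 -1.11 gap 0.0143
xyz [-0.004, -0.0068, 0.0028] twist [0.001, -0.0009, -0.0001] rows 0.0
xyz [-0.0041, -0.0039, 0.0977] twist [0.001, -0.0009, -0.0001] rows 0.5
```

View pics/w13c.png

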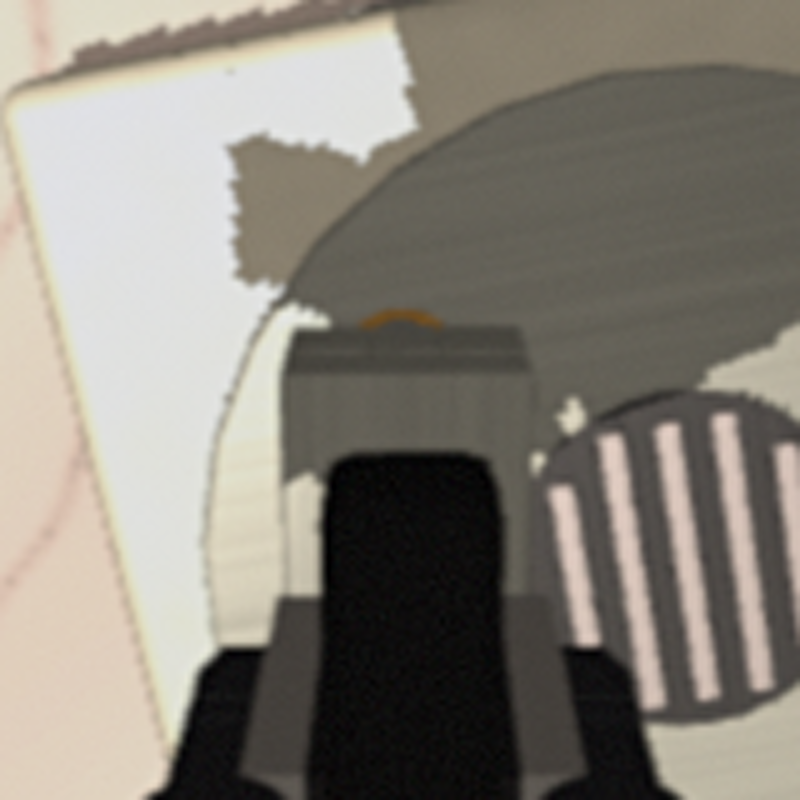

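View pics/s13c.png

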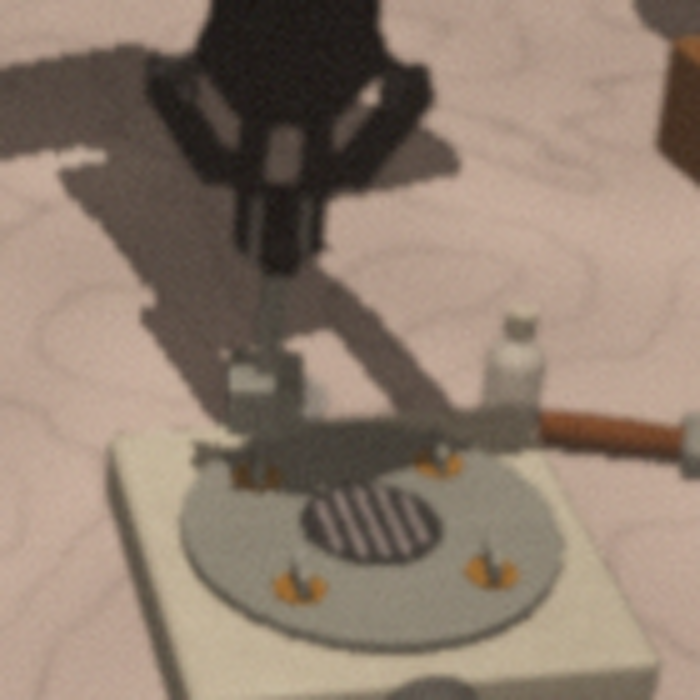

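Call:
drive_tool(
  commands=[
    {"gripper": 1, "xyz": [-0.004, -0.005, 0.08], "twist": [0.001, -0.001, 0]},
    {"gripper": 1, "xyz": [-0.004, -0.005, 0.085], "twist": [0.001, -0.001, 0]},
    {"gripper": 1, "xyz": [-0.004, -0.005, 0.085], "twist": [0.001, -0.001, 0]},
  ],
)

```text
time_s: 14.6
tool_pos: [0.4819, 0.1273, 0.1168]
ee_rot: [0.822, 0.57, -0.011, -0.014]
force: [0.0, -0.6, -1.9]
finger_gap: 0.0146
```

Run:
```python
from rig import env
from h import *
st=env.read_state();f=state(st);print(f[:2]-bolt(1))
p,Rt=keypose(bolt(1),-20.6,.060);rel(st,p,Rt)
p,Rt=keypose(bolt(1),-20.6,.053);rel(st,p,Rt)
```

```text
t 14.6 foot [0.4837 0.1262 0.0677] beta -20.55 F [ 0.  -0.6 -1.9] Tq [ 0.   -0.03  0.02] j6 -1.11 gap 0.0146
[-0.00123528  0.00029291]
xyz [0.0005, 0.007, 0.0384] twist [-0.0016, 0.0009, 0.0005] rows 0.2
xyz [0.0006, 0.0082, 0.0733] twist [-0.0016, 0.0009, 0.0005] rows 0.4
```

Call:
drive_tool(
  commands=[
    {"gripper": 1, "xyz": [0, 0.007, 0.02], "twist": [-0.002, 0.001, 0]},
    {"gripper": 1, "xyz": [0, 0.007, 0.038], "twist": [-0.002, 0.001, 0]},
    {"gripper": 1, "xyz": [0, 0.007, 0.038], "twist": [-0.002, 0.001, 0]},
  ],
)

```text
time_s: 14.85
tool_pos: [0.4827, 0.1268, 0.1087]
ee_rot: [0.822, 0.57, -0.009, -0.013]
force: [-0.8, -0.2, -2.0]
finger_gap: 0.0139
```

Run:
```python
from rig import env
from h import *
st=env.read_state();f=state(st);print(f[:2]-bolt(1))
p,Rt=keypose(bolt(1),-20.6,.060);rel(st,p,Rt)
p,Rt=keypose(bolt(1),-20.6,.053);rel(st,p,Rt)
```

```text
t 14.85 foot [0.4847 0.1258 0.0596] beta -20.56 F [-0.8 -0.2 -2. ] Tq [-0.03 -0.03 -0.  ] j6 -1.11 gap 0.0139
[-0.00025577 -0.00010186]
xyz [0.0009, 0.001, -0.0019] twist [-0.0, 0.0001, 0.0005] rows 0.0
xyz [0.0009, 0.0021, 0.0331] twist [-0.0, 0.0001, 0.0005] rows 0.2
```

Call:
drive_tool(
  commands=[
    {"gripper": 1, "xyz": [0.001, 0.002, 0.02], "twist": [0, 0, 0]},
    {"gripper": 1, "xyz": [0.001, 0.002, 0.035], "twist": [0, 0, 0]},
    {"gripper": 1, "xyz": [0.001, 0.002, 0.038], "twist": [0, 0, 0]},
  ],
)

```text
time_s: 15.1
tool_pos: [0.4826, 0.1269, 0.1006]
ee_rot: [0.822, 0.569, -0.01, -0.013]
force: [0.5, 0.3, -2.1]
finger_gap: 0.0144
```

Run:
```python
from rig import env
from h import *
st=env.read_state();f=state(st);print(f[:2]-bolt(1))
im=env.snapshot('scene');crop(im,290,120,430,260,5,'pics/s14c.png')
im=env.snapshot('wrist');crop(im,200,130,360,290,5,'pics/w14c.png')
```

```text
t 15.1 foot [0.4845 0.1259 0.0515] beta -20.56 F [ 0.5  0.3 -2.1] Tq [-0.03  0.   -0.02] j6 -1.11 gap 0.0144
[-4.66924340e-04 -1.96522166e-05]
```

View pics/s14c.png

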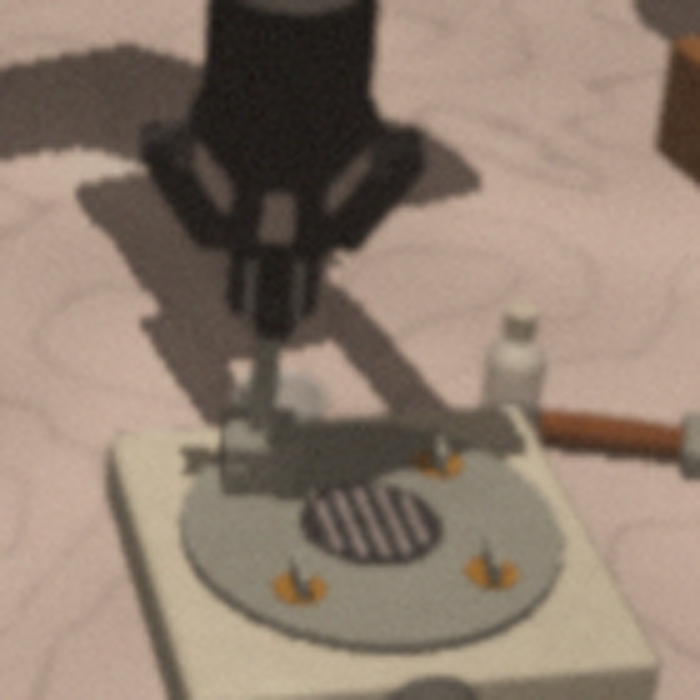

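View pics/w14c.png

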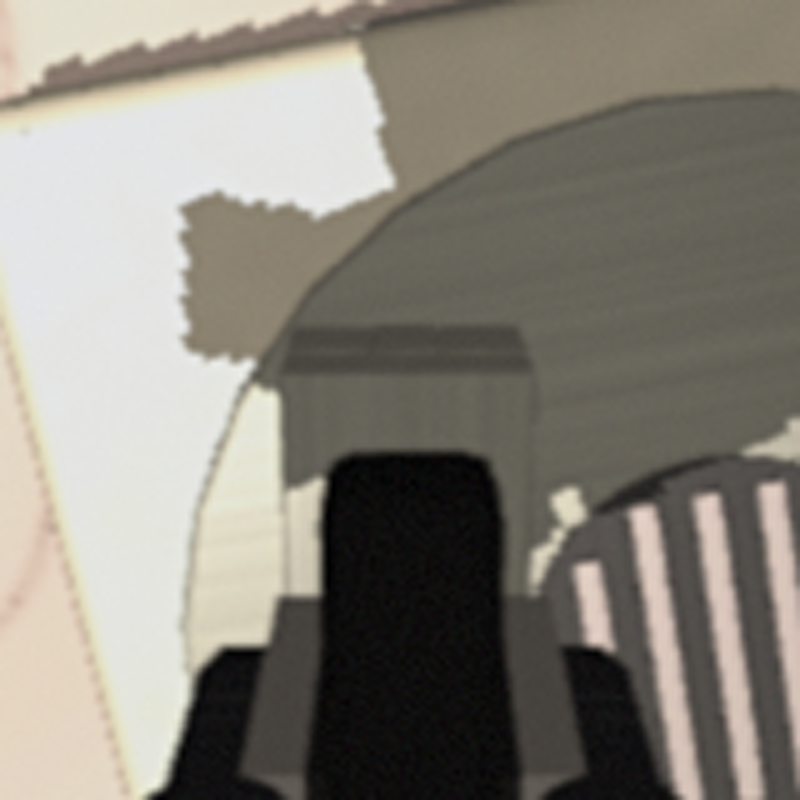

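```bash
cat >> h.py <<'E'
def turn(st,i,betas,zf,xy=None):
    for b in betas:
        p,Rt=keypose(bolt(i) if xy is None else xy,b,zf); print(b,end=' '); rel(st,p,Rt)
E
python3 - <<'E'
from rig import env
from h import *
st=env.read_state();turn(st,1,[-27,-34,-41,-48,-53.5],.0515)
E
```

```text
-27 xyz [0.0017, 0.0016, 0.0014] twist [-0.0003, 0.0026, 0.0715] rows 0.9
-34 xyz [0.0029, 0.002, 0.0014] twist [-0.0003, 0.0051, 0.1493] rows 1.9
-41 xyz [0.0042, 0.0026, 0.0014] twist [-0.0003, 0.0077, 0.227] rows 2.9
-48 xyz [0.0053, 0.0033, 0.0014] twist [-0.0003, 0.0102, 0.3047] rows 3.8
-53.5 xyz [0.0061, 0.004, 0.0013] twist [-0.0003, 0.0122, 0.3658] rows 4.6
```

Call:
drive_tool(
  commands=[
    {"gripper": 1, "xyz": [0.002, 0.002, 0.001], "twist": [0, 0.003, 0.072]},
    {"gripper": 1, "xyz": [0.003, 0.002, 0.001], "twist": [0, 0.005, 0.149]},
    {"gripper": 1, "xyz": [0.004, 0.003, 0.001], "twist": [0, 0.008, 0.227]},
    {"gripper": 1, "xyz": [0.005, 0.003, 0.001], "twist": [0, 0.01, 0.305]},
    {"gripper": 1, "xyz": [0.006, 0.004, 0.001], "twist": [0, 0.012, 0.366]},
    {"gripper": 1, "xyz": [0.006, 0.004, 0.001], "twist": [0, 0.012, 0.366]},
    {"gripper": 1, "xyz": [0.006, 0.004, 0.001], "twist": [0, 0.012, 0.366]},
  ],
)

```text
time_s: 15.78
tool_pos: [0.484, 0.1276, 0.1008]
ee_rot: [0.949, 0.314, -0.005, -0.015]
force: [0.9, -0.6, -2.3]
finger_gap: 0.0138
```

Run:
```python
from rig import env
from h import *
st=env.read_state();f=state(st);print((f[:2]-bolt(1))*1e3)
turn(st,1,[-53.5,-49],.0515)
```

```text
t 15.78 foot [0.4851 0.1257 0.0517] beta -53.34 F [ 0.9 -0.6 -2.3] Tq [-0.24 -0.08  0.05] j6 -0.56 gap 0.0138
[ 0.17963222 -0.21373065]
-53.5 xyz [-0.0001, -0.0013, 0.0009] twist [0.0001, 0.0002, 0.0018] rows 0.0
-49 xyz [-0.001, -0.0014, 0.0009] twist [0.0001, -0.0014, -0.0482] rows 0.6
```

Run:
```python
from rig import env
from h import *
st=env.read_state()
turn(st,1,[-48],.0525);turn(st,1,[-48],.085)
turn(st,1,[-30],.09,xy=EXT)
```

```text
-48 xyz [-0.0011, -0.0016, -0.0041] twist [0.0001, -0.0018, -0.0593] rows 0.7
-48 xyz [-0.0012, -0.0068, -0.1665] twist [0.0001, -0.0018, -0.0593] rows 0.8
-30 xyz [0.3206, 0.0002, -0.1918] twist [0.0001, -0.0082, -0.2592] rows 3.3
```

Call:
drive_tool(
  commands=[
    {"gripper": 1, "xyz": [-0.001, -0.002, -0.004], "twist": [0, -0.002, -0.059]},
    {"gripper": 1, "xyz": [-0.001, -0.005, -0.1], "twist": [0, -0.002, -0.059]},
    {"gripper": 1, "xyz": [-0.001, -0.007, -0.166], "twist": [0, -0.002, -0.059]},
    {"gripper": 1, "xyz": [0.05, -0.007, -0.19], "twist": [0, -0.002, -0.1]},
    {"gripper": 1, "xyz": [0.32, 0, -0.192], "twist": [0, -0.008, -0.259]},
    {"gripper": 1, "xyz": [0.32, 0, -0.192], "twist": [0, -0.008, -0.259]},
    {"gripper": 1, "xyz": [0.32, 0, -0.192], "twist": [0, -0.008, -0.259]},
    {"gripper": 1, "xyz": [0.32, 0, -0.192], "twist": [0, -0.008, -0.259]},
  ],
)

```text
time_s: 16.45
tool_pos: [0.5362, 0.1652, 0.139]
ee_rot: [0.866, 0.5, -0.008, -0.014]
force: [0.4, -1.0, -2.6]
finger_gap: 0.0139
```

```bash
cat >> h.py <<'E'
def look(env,name,x0=180,y0=60,x1=380,y1=260,f=4):
    import json
    st=env.read_state();state(st);ci=env.camera_info('wrist');im=env.snapshot('wrist')
    json.dump({k:np.array(v).tolist() for k,v in {**ci,'tp':st['tool_pos'],'er':st['ee_rot']}.items()},open(name+'.json','w'))
    cv2.imwrite('pics/'+name+'.png',im[:,:,::-1]); crop(im,x0,y0,x1,y1,f,'pics/'+name+'c.png'); return st
E
python3 - <<'E'
from rig import env
from h import *
st=look(env,'w15')
turn(st,3,[-19.7],.08)
E
```

```text
t 16.45 foot [0.538  0.1639 0.0899] beta -29.94 F [ 0.4 -1.  -2.6] Tq [-0.01  0.03  0.02] j6 -0.9 gap 0.0139
-19.7 xyz [0.292, 0.1383, 0.0449] twist [-0.0002, -0.0037, -0.1137] rows 1.6
```

View pics/w15c.png

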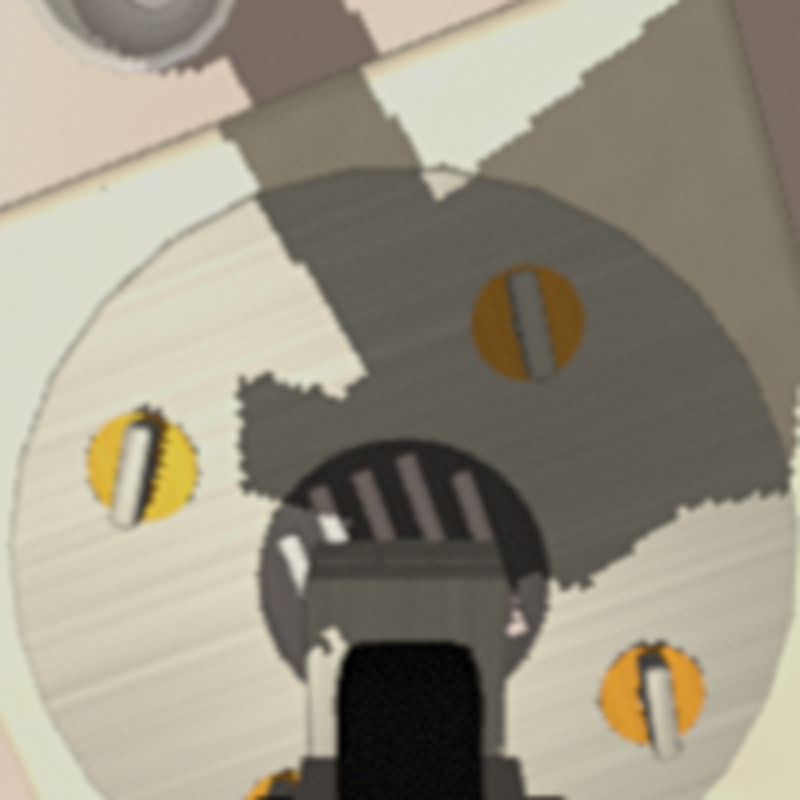

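```bash
cat >> h.py <<'E'
def headang(name,pts,x0=180,y0=60,f=4,z=.064):
    import json
    J=json.load(open(name+'.json'));ci={k:np.array(v) if isinstance(v,list) else v for k,v in J.items()}
    for i,(p,q) in pts.items():
        P,Q=[px2w(ci,*(np.array(u)/f+[x0,y0]-.375),z) for u in (p,q)]
        d=P-Q;an=(np.degrees(np.arctan2(d[1],d[0]))+90)%180-90
        print('bolt',i,'len',round(np.linalg.norm(d)*1e3,1),'angle',round(an,1),'q',round(YAW-an,1),'ctr off mm',(((P+Q)/2)[:2]-bolt(i))*1e3)
E
python3 - <<'E'
from h import *
headang('w15',{1:((143,420),(124,527)),3:((656,662),(670,757)),4:((524,270),(543,381))})
E
```

```text
bolt 1 len 23.9 angle -43.2 q 33.5 ctr off mm [-0.25507989  0.86387603]
bolt 3 len 23.4 angle -19.1 q 9.4 ctr off mm [-0.86692444  0.29763824]
bolt 4 len 23.1 angle -18.5 q 8.8 ctr off mm [-0.02748913 -0.01526245]
```

Call:
drive_tool(
  commands=[
    {"gripper": 1, "xyz": [0.292, 0.138, 0.03], "twist": [0, -0.004, -0.116]},
    {"gripper": 1, "xyz": [0.292, 0.138, 0.045], "twist": [0, -0.004, -0.116]},
    {"gripper": 1, "xyz": [0.292, 0.138, 0.045], "twist": [0, -0.004, -0.116]},
    {"gripper": 1, "xyz": [0.292, 0.138, 0.045], "twist": [0, -0.004, -0.116]},
    {"gripper": 1, "xyz": [0.292, 0.138, 0.045], "twist": [0, -0.004, -0.116]},
  ],
)

```text
time_s: 16.92
tool_pos: [0.586, 0.2007, 0.1282]
ee_rot: [0.817, 0.576, -0.012, -0.014]
force: [-0.5, -0.2, -2.3]
finger_gap: 0.0142
```

Run:
```python
from rig import env
from h import *
st=env.read_state();f=state(st);print((f[:2]-bolt(3))*1e3)
turn(st,3,[-19.4],.068);turn(st,3,[-19.4],.052)
```

```text
t 16.92 foot [0.5877 0.1997 0.0791] beta -19.65 F [-0.5 -0.2 -2.3] Tq [-0.01 -0.05  0.  ] j6 -1.03 gap 0.0142
[-3.34231013 -1.50590065]
-19.4 xyz [0.0121, 0.0143, 0.0553] twist [-0.0024, 0.0017, -0.0028] rows 0.3
-19.4 xyz [0.0123, 0.0172, 0.1352] twist [-0.0024, 0.0017, -0.0028] rows 0.7
```

Call:
drive_tool(
  commands=[
    {"gripper": 1, "xyz": [0.012, 0.014, 0.045], "twist": [-0.002, 0.002, -0.003]},
    {"gripper": 1, "xyz": [0.012, 0.014, 0.05], "twist": [-0.002, 0.002, -0.003]},
    {"gripper": 1, "xyz": [0.012, 0.014, 0.05], "twist": [-0.002, 0.002, -0.003]},
  ],
)

```text
time_s: 17.17
tool_pos: [0.5875, 0.2014, 0.1173]
ee_rot: [0.816, 0.578, -0.01, -0.014]
force: [-0.5, -0.1, -2.2]
finger_gap: 0.0142
```

Run:
```python
from rig import env
from h import *
st=env.read_state();f=state(st);print((f[:2]-bolt(3))*1e3)
turn(st,3,[-19.4],.06);turn(st,3,[-19.4],.052)
```

```text
t 17.17 foot [0.5893 0.2004 0.0682] beta -19.44 F [-0.5 -0.1 -2.2] Tq [-0.05 -0.01 -0.03] j6 -1.03 gap 0.0142
[-1.70974612 -0.76823903]
-19.4 xyz [0.0063, 0.0076, 0.0408] twist [-0.0017, 0.0005, -0.0004] rows 0.2
-19.4 xyz [0.0063, 0.009, 0.0807] twist [-0.0017, 0.0005, -0.0004] rows 0.4
```

Call:
drive_tool(
  commands=[
    {"gripper": 1, "xyz": [0.01, 0.013, 0.0], "twist": [-0.002, 0, 0]},
    {"gripper": 1, "xyz": [0.01, 0.013, 0.02], "twist": [-0.002, 0, 0]},
    {"gripper": 1, "xyz": [0.01, 0.013, 0.035], "twist": [-0.002, 0, 0]},
  ],
)

```text
time_s: 17.42
tool_pos: [0.5906, 0.2025, 0.1102]
ee_rot: [0.816, 0.577, -0.009, -0.013]
force: [-1.0, 0.6, -0.7]
finger_gap: 0.0144
```

Run:
```python
from rig import env
from h import *
st=env.read_state();f=state(st);print((f[:2]-bolt(3))*1e3)
turn(st,3,[-19.4],.06);turn(st,3,[-19.4],.052)
```

```text
t 17.42 foot [0.5926 0.2014 0.0611] beta -19.44 F [-1.   0.6 -0.7] Tq [-0.02 -0.03 -0.05] j6 -1.03 gap 0.0144
[1.5562578  0.27773633]
-19.4 xyz [-0.004, -0.0064, 0.0055] twist [0.0007, 0.0003, -0.0005] rows 0.0
-19.4 xyz [-0.004, -0.0052, 0.0455] twist [0.0007, 0.0003, -0.0005] rows 0.2
```

Call:
drive_tool(
  commands=[
    {"gripper": 1, "xyz": [-0.004, -0.006, 0.0], "twist": [0, 0, 0]},
    {"gripper": 1, "xyz": [-0.004, -0.006, 0.005], "twist": [0, 0, 0]},
    {"gripper": 1, "xyz": [-0.004, -0.006, 0.005], "twist": [0, 0, 0]},
  ],
)

```text
time_s: 17.67
tool_pos: [0.5889, 0.2021, 0.109]
ee_rot: [0.816, 0.577, -0.009, -0.013]
force: [-0.4, -0.9, -2.2]
finger_gap: 0.0141
```

Run:
```python
from rig import env
from h import *
st=env.read_state();f=state(st);print((f[:2]-bolt(3))*1e3)
turn(st,3,[-19.4],.06);turn(st,3,[-19.4],.052)
```

```text
t 17.67 foot [0.5909 0.201  0.0599] beta -19.45 F [-0.4 -0.9 -2.2] Tq [ 0.   -0.05 -0.  ] j6 -1.03 gap 0.0141
[-0.15362383 -0.13845974]
-19.4 xyz [0.0007, 0.0006, -0.0006] twist [0.0004, 0.0005, -0.0005] rows 0.0
-19.4 xyz [0.0007, 0.0019, 0.0393] twist [0.0004, 0.0005, -0.0005] rows 0.2
```

Run:
```python
from rig import env
from h import *
st=env.read_state()
turn(st,3,[-19.4,-26,-33,-40,-47,-54],.052)
```

```text
-19.4 xyz [0.0007, 0.0019, 0.0393] twist [0.0004, 0.0005, -0.0005] rows 0.2
-26 xyz [0.002, 0.0022, 0.0393] twist [0.0005, 0.0028, 0.0728] rows 0.9
-33 xyz [0.0033, 0.0026, 0.0393] twist [0.0005, 0.0053, 0.1505] rows 1.9
-40 xyz [0.0045, 0.0031, 0.0393] twist [0.0005, 0.0078, 0.2282] rows 2.9
-47 xyz [0.0056, 0.0038, 0.0393] twist [0.0006, 0.0103, 0.306] rows 3.8
-54 xyz [0.0067, 0.0047, 0.0392] twist [0.0006, 0.0127, 0.3837] rows 4.8
```

Call:
drive_tool(
  commands=[
    {"gripper": 1, "xyz": [0.001, 0.002, 0.025], "twist": [0, 0, 0]},
    {"gripper": 1, "xyz": [0.001, 0.002, 0.039], "twist": [0, 0, 0]},
    {"gripper": 1, "xyz": [0.001, 0.002, 0.039], "twist": [0, 0, 0]},
    {"gripper": 1, "xyz": [0.002, 0.002, 0.039], "twist": [0, 0.003, 0.073]},
    {"gripper": 1, "xyz": [0.003, 0.003, 0.039], "twist": [0, 0.005, 0.15]},
    {"gripper": 1, "xyz": [0.0045, 0.003, 0.039], "twist": [0, 0.008, 0.228]},
    {"gripper": 1, "xyz": [0.0055, 0.004, 0.039], "twist": [0, 0.01, 0.306]},
    {"gripper": 1, "xyz": [0.0065, 0.005, 0.039], "twist": [0, 0.013, 0.384]},
    {"gripper": 1, "xyz": [0.0065, 0.005, 0.039], "twist": [0, 0.013, 0.384]},
    {"gripper": 1, "xyz": [0.0065, 0.005, 0.039], "twist": [0, 0.013, 0.384]},
  ],
)

```text
time_s: 18.5
tool_pos: [0.5899, 0.2029, 0.101]
ee_rot: [0.95, 0.31, -0.005, -0.015]
force: [0.2, -0.8, -2.9]
finger_gap: 0.014
```

Run:
```python
from rig import env
from h import *
st=env.read_state();f=state(st);print((f[:2]-bolt(3))*1e3)
turn(st,3,[-48],.0525);turn(st,3,[-48],.085);turn(st,3,[-25],.09,xy=EXT+[0.02,0])
```

```text
t 18.5 foot [0.591  0.201  0.0519] beta -53.82 F [ 0.2 -0.8 -2.9] Tq [-0.14 -0.04 -0.01] j6 -0.44 gap 0.014
[-0.03210192 -0.17224928]
-48 xyz [-0.0004, -0.0006, -0.0032] twist [0.0005, -0.0023, -0.0646] rows 0.8
-48 xyz [-0.0003, -0.0057, -0.1656] twist [0.0005, -0.0023, -0.0646] rows 0.8
-25 xyz [-0.2492, 0.0485, -0.1924] twist [0.0005, -0.0104, -0.32] rows 4.0
```

Run:
```python
from h import *
im=cv2.imread('pics/w12.png')[:,:,::-1]; crop(im,215,225,265,275,10,'pics/w12b2.png')
```

```text
(no output)
```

View pics/w12b2.png

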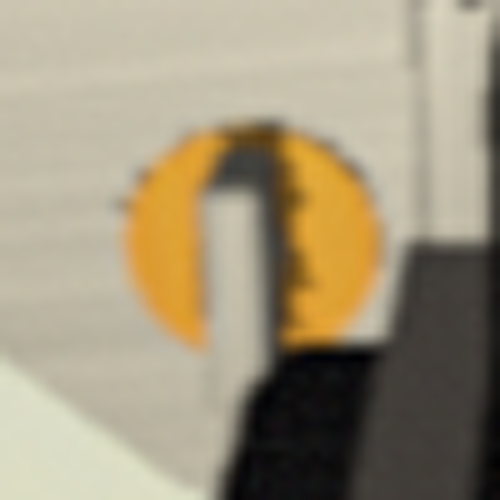

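Run:
```python
from h import *
headang('w12',{2:((203,195),(209,385))},x0=215,y0=225,f=10)
from rig import env
st=env.read_state();turn(st,2,[-17],.08)
```

```text
bolt 2 len 19.3 angle -16.0 q 6.4 ctr off mm [-1.80205194 -2.37652724]
-17 xyz [-0.336, 0.3168, -0.1508] twist [0.0005, -0.0132, -0.4089] rows 5.1
```

Call:
drive_tool(
  commands=[
    {"gripper": 1, "xyz": [0, -0.001, -0.003], "twist": [0, -0.002, -0.065]},
    {"gripper": 1, "xyz": [0, -0.004, -0.1], "twist": [0, -0.002, -0.065]},
    {"gripper": 1, "xyz": [0, -0.006, -0.17], "twist": [0, -0.002, -0.065]},
    {"gripper": 1, "xyz": [-0.1, 0.1, -0.17], "twist": [0, -0.006, -0.2]},
    {"gripper": 1, "xyz": [-0.25, 0.2, -0.17], "twist": [0, -0.013, -0.413]},
    {"gripper": 1, "xyz": [-0.336, 0.317, -0.151], "twist": [0, -0.013, -0.413]},
    {"gripper": 1, "xyz": [-0.336, 0.317, -0.151], "twist": [0, -0.013, -0.413]},
    {"gripper": 1, "xyz": [-0.336, 0.317, -0.151], "twist": [0, -0.013, -0.413]},
    {"gripper": 1, "xyz": [-0.336, 0.317, -0.151], "twist": [0, -0.013, -0.413]},
    {"gripper": 1, "xyz": [-0.336, 0.317, -0.151], "twist": [0, -0.013, -0.413]},
  ],
)

```text
time_s: 19.33
tool_pos: [0.5738, 0.1114, 0.1292]
ee_rot: [0.802, 0.597, -0.009, -0.013]
force: [-0.4, 1.0, -2.8]
finger_gap: 0.0142
```

Run:
```python
from rig import env
from h import *
st=look(env,'w16');turn(st,2,[-16.5],.068)
```

```text
t 19.33 foot [0.5758 0.1105 0.0801] beta -16.61 F [-0.4  1.  -2.8] Tq [-0.   -0.05  0.01] j6 -1.22 gap 0.0142
-16.5 xyz [-0.0002, 0.0013, 0.0607] twist [0.0006, -0.0004, -0.0012] rows 0.3
```

View pics/w16c.png

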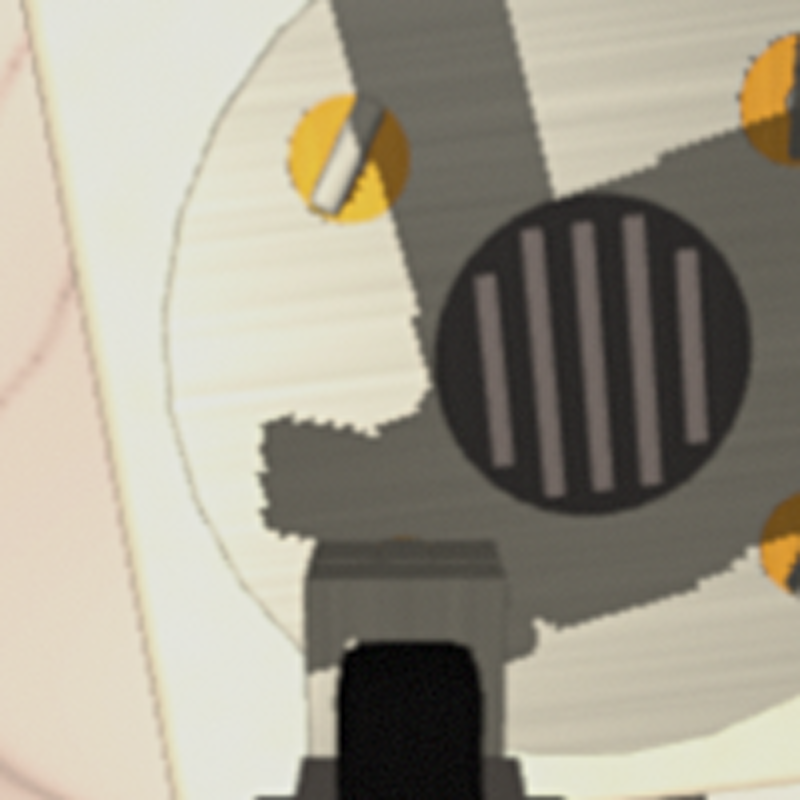

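Run:
```python
from rig import env
from h import *
im=cv2.imread('pics/w16.png')[:,:,::-1]; crop(im,340,50,420,210,5,'pics/w16b.png')
st=env.read_state()
turn(st,2,[-16.5],.06);turn(st,2,[-16.5,-23,-30,-37,-44,-51,-54],.052)
```

```text
-16.5 xyz [-0.0011, 0.0027, 0.1006] twist [0.0007, -0.0003, -0.0013] rows 0.5
-16.5 xyz [-0.0011, 0.004, 0.1406] twist [0.0007, -0.0003, -0.0013] rows 0.7
-23 xyz [0.0001, 0.0042, 0.1406] twist [0.0006, 0.0019, 0.0709] rows 0.9
-30 xyz [0.0014, 0.0046, 0.1406] twist [0.0006, 0.0044, 0.1486] rows 1.9
-37 xyz [0.0026, 0.0052, 0.1406] twist [0.0006, 0.0069, 0.2263] rows 2.8
-44 xyz [0.0037, 0.0059, 0.1406] twist [0.0006, 0.0094, 0.3041] rows 3.8
-51 xyz [0.0048, 0.0067, 0.1405] twist [0.0006, 0.0118, 0.3818] rows 4.8
-54 xyz [0.0052, 0.0071, 0.1405] twist [0.0005, 0.0129, 0.4151] rows 5.2
```

View pics/w16b.png

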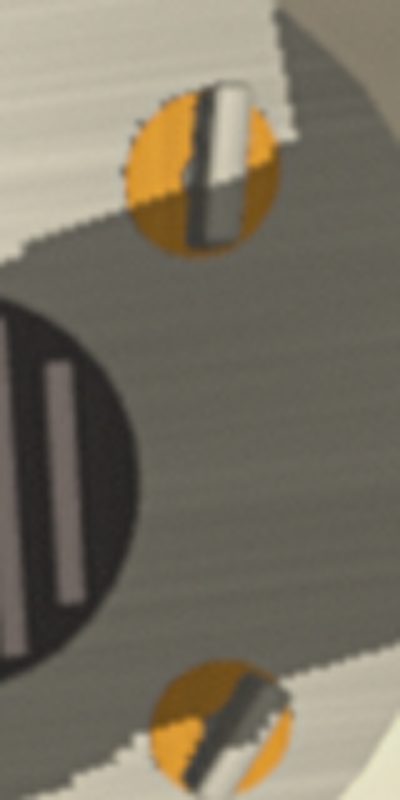

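Call:
drive_tool(
  commands=[
    {"gripper": 1, "xyz": [-0.001, 0.002, 0.06], "twist": [0.001, 0, -0.001]},
    {"gripper": 1, "xyz": [-0.001, 0.003, 0.1], "twist": [0.001, 0, -0.001]},
    {"gripper": 1, "xyz": [-0.001, 0.004, 0.13], "twist": [0.001, 0, -0.001]},
    {"gripper": 1, "xyz": [-0.001, 0.004, 0.14], "twist": [0.001, 0, -0.001]},
  ],
)

```text
time_s: 19.72
tool_pos: [0.5727, 0.1114, 0.0995]
ee_rot: [0.801, 0.598, -0.011, -0.014]
force: [-1.3, 0.1, 9.3]
finger_gap: 0.0141
```

Run:
```python
from rig import env
from h import *
st=env.read_state();f=state(st);print((f[:2]-bolt(2))*1e3)
turn(st,2,[-23,-30,-37,-44,-51,-54],.052)
```

```text
t 19.72 foot [0.5746 0.1106 0.0504] beta -16.51 F [-1.3  0.1  9.3] Tq [-0.13  0.19 -0.01] j6 -1.22 gap 0.0141
[-0.98972416  0.08459713]
-23 xyz [0.0021, 0.0042, -0.0081] twist [-0.0016, 0.0027, 0.0721] rows 0.9
-30 xyz [0.0034, 0.0046, -0.0081] twist [-0.0015, 0.0053, 0.1498] rows 1.9
-37 xyz [0.0046, 0.0052, -0.0082] twist [-0.0015, 0.0079, 0.2275] rows 2.9
-44 xyz [0.0058, 0.0059, -0.0082] twist [-0.0015, 0.0105, 0.3053] rows 3.8
-51 xyz [0.0068, 0.0067, -0.0082] twist [-0.0014, 0.0131, 0.383] rows 4.8
-54 xyz [0.0072, 0.0071, -0.0082] twist [-0.0014, 0.0142, 0.4163] rows 5.2
```

Call:
drive_tool(
  commands=[
    {"gripper": 1, "xyz": [0.001, 0.004, -0.008], "twist": [-0.001, 0, 0]},
    {"gripper": 1, "xyz": [0.002, 0.004, -0.008], "twist": [-0.001, 0.003, 0.072]},
    {"gripper": 1, "xyz": [0.003, 0.005, -0.008], "twist": [-0.001, 0.005, 0.15]},
    {"gripper": 1, "xyz": [0.0045, 0.005, -0.008], "twist": [-0.001, 0.008, 0.228]},
    {"gripper": 1, "xyz": [0.006, 0.006, -0.008], "twist": [-0.001, 0.01, 0.305]},
    {"gripper": 1, "xyz": [0.007, 0.007, -0.008], "twist": [-0.001, 0.013, 0.383]},
    {"gripper": 1, "xyz": [0.007, 0.007, -0.008], "twist": [-0.001, 0.014, 0.418]},
    {"gripper": 1, "xyz": [0.007, 0.007, -0.008], "twist": [-0.001, 0.014, 0.418]},
    {"gripper": 1, "xyz": [0.007, 0.007, -0.008], "twist": [-0.001, 0.014, 0.418]},
  ],
)

```text
time_s: 20.47
tool_pos: [0.5744, 0.1123, 0.1008]
ee_rot: [0.951, 0.309, -0.006, -0.015]
force: [0.6, -0.3, -4.5]
finger_gap: 0.0137
```

Run:
```python
from rig import env
from h import *
st=env.read_state();f=state(st);print((f[:2]-bolt(2))*1e3)
turn(st,2,[-48],.0525);turn(st,2,[-48],.085);turn(st,4,[-18.3],.08)
```

```text
t 20.47 foot [0.5754 0.1103 0.0517] beta -54.04 F [ 0.6 -0.3 -4.5] Tq [-0.12 -0.22  0.09] j6 -0.59 gap 0.0137
[-0.19441857 -0.14574822]
-48 xyz [-0.0002, -0.0004, -0.0039] twist [-0.0004, -0.0016, -0.067] rows 0.8
-48 xyz [-0.0003, -0.0057, -0.1663] twist [-0.0004, -0.0016, -0.067] rows 0.8
-18.3 xyz [0.0012, -0.6538, -0.12] twist [-0.0005, -0.0124, -0.3969] rows 5.0
```

Call:
drive_tool(
  commands=[
    {"gripper": 1, "xyz": [0, 0, -0.004], "twist": [0, -0.002, -0.067]},
    {"gripper": 1, "xyz": [0, -0.003, -0.1], "twist": [0, -0.002, -0.067]},
    {"gripper": 1, "xyz": [0, -0.006, -0.17], "twist": [0, -0.002, -0.067]},
    {"gripper": 1, "xyz": [0, -0.2, -0.17], "twist": [0, -0.006, -0.2]},
    {"gripper": 1, "xyz": [0, -0.4, -0.15], "twist": [0, -0.012, -0.397]},
    {"gripper": 1, "xyz": [0.001, -0.654, -0.12], "twist": [0, -0.012, -0.397]},
    {"gripper": 1, "xyz": [0.001, -0.654, -0.12], "twist": [0, -0.012, -0.397]},
    {"gripper": 1, "xyz": [0.001, -0.654, -0.12], "twist": [0, -0.012, -0.397]},
    {"gripper": 1, "xyz": [0.001, -0.654, -0.12], "twist": [0, -0.012, -0.397]},
    {"gripper": 1, "xyz": [0.001, -0.654, -0.12], "twist": [0, -0.012, -0.397]},
  ],
)

```text
time_s: 21.3
tool_pos: [0.4993, 0.2172, 0.1295]
ee_rot: [0.811, 0.585, -0.009, -0.013]
force: [0.1, 0.6, -2.3]
finger_gap: 0.0141
```

Run:
```python
from rig import env
from h import *
st=env.read_state();f=state(st);print((f[:2]-bolt(4))*1e3)
turn(st,4,[-18.3],.06);turn(st,4,[-18.3],.052)
```

```text
t 21.3 foot [0.5013 0.2163 0.0804] beta -18.39 F [ 0.1  0.6 -2.3] Tq [-0.   -0.05 -0.03] j6 -0.99 gap 0.0141
[ 0.99769838 -0.28899776]
-18.3 xyz [-0.0001, -0.0018, 0.102] twist [0.0004, -0.0007, -0.001] rows 0.5
-18.3 xyz [-0.0001, -0.0005, 0.142] twist [0.0004, -0.0007, -0.001] rows 0.7
```

Call:
drive_tool(
  commands=[
    {"gripper": 1, "xyz": [0, -0.003, 0.06], "twist": [0, -0.001, -0.001]},
    {"gripper": 1, "xyz": [0, -0.002, 0.1], "twist": [0, -0.001, -0.001]},
    {"gripper": 1, "xyz": [0, -0.001, 0.125], "twist": [0, -0.001, -0.001]},
    {"gripper": 1, "xyz": [0, 0, 0.138], "twist": [0, -0.001, -0.001]},
  ],
)

```text
time_s: 21.63
tool_pos: [0.4984, 0.2166, 0.1009]
ee_rot: [0.811, 0.585, -0.01, -0.013]
force: [-0.0, 0.9, -1.4]
finger_gap: 0.0144
```

Run:
```python
from rig import env
from h import *
st=env.read_state();f=state(st);print((f[:2]-bolt(4))*1e3)
turn(st,4,[-18.3,-25,-32,-39,-46,-54],.052)
```

```text
t 21.63 foot [0.5003 0.2155 0.0518] beta -18.41 F [-0.   0.9 -1.4] Tq [-0.01  0.    0.01] j6 -0.99 gap 0.0144
[-0.06126681 -1.04455242]
-18.3 xyz [0.0047, -0.0016, -0.0011] twist [-0.0004, 0.0009, -0.0013] rows 0.0
-25 xyz [0.0059, -0.0013, -0.0011] twist [-0.0003, 0.0034, 0.0731] rows 0.9
-32 xyz [0.0072, -0.0009, -0.0011] twist [-0.0003, 0.0059, 0.1508] rows 1.9
-39 xyz [0.0084, -0.0003, -0.0011] twist [-0.0002, 0.0084, 0.2286] rows 2.9
-46 xyz [0.0095, 0.0004, -0.0011] twist [-0.0002, 0.0109, 0.3063] rows 3.9
-54 xyz [0.0107, 0.0014, -0.0012] twist [-0.0001, 0.0138, 0.3951] rows 5.0
```

Call:
drive_tool(
  commands=[
    {"gripper": 1, "xyz": [0.005, -0.002, 0], "twist": [0, 0.001, 0]},
    {"gripper": 1, "xyz": [0.006, -0.001, 0], "twist": [0, 0.003, 0.073]},
    {"gripper": 1, "xyz": [0.007, -0.001, 0], "twist": [0, 0.006, 0.151]},
    {"gripper": 1, "xyz": [0.008, 0, 0], "twist": [0, 0.008, 0.229]},
    {"gripper": 1, "xyz": [0.0095, 0, 0], "twist": [0, 0.011, 0.306]},
    {"gripper": 1, "xyz": [0.0105, 0.001, 0], "twist": [0, 0.014, 0.397]},
    {"gripper": 1, "xyz": [0.0105, 0.001, 0], "twist": [0, 0.014, 0.397]},
    {"gripper": 1, "xyz": [0.0105, 0.001, 0], "twist": [0, 0.014, 0.397]},
    {"gripper": 1, "xyz": [0.0105, 0.001, 0], "twist": [0, 0.014, 0.397]},
  ],
)

```text
time_s: 22.38
tool_pos: [0.4994, 0.2183, 0.1008]
ee_rot: [0.951, 0.309, -0.005, -0.015]
force: [0.7, -1.3, -4.3]
finger_gap: 0.0137
```

Run:
```python
from rig import env
from h import *
st=env.read_state();f=state(st);print((f[:2]-bolt(4))*1e3)
turn(st,4,[-48],.0525);turn(st,4,[-48],.09);turn(st,4,[-25],.11,xy=EXT+[.06,-.01])
```

```text
t 22.38 foot [0.5004 0.2163 0.0517] beta -53.99 F [ 0.7 -1.3 -4.3] Tq [-0.2  -0.22  0.09] j6 -0.38 gap 0.0137
[ 0.06543059 -0.26768136]
-48 xyz [-0.0006, -0.0015, -0.0038] twist [0.0001, -0.0022, -0.0665] rows 0.8
-48 xyz [-0.0006, -0.0075, -0.1912] twist [0.0001, -0.0022, -0.0665] rows 0.9
-25 xyz [0.2046, 0.5318, -0.3086] twist [0.0001, -0.0104, -0.3219] rows 4.0
```

Call:
drive_tool(
  commands=[
    {"gripper": 1, "xyz": [0, -0.001, -0.004], "twist": [0, -0.002, -0.067]},
    {"gripper": 1, "xyz": [0, -0.004, -0.1], "twist": [0, -0.002, -0.067]},
    {"gripper": 1, "xyz": [0, -0.007, -0.19], "twist": [0, -0.002, -0.067]},
    {"gripper": 1, "xyz": [0.1, 0.2, -0.28], "twist": [0, -0.006, -0.2]},
    {"gripper": 1, "xyz": [0.205, 0.532, -0.309], "twist": [0, -0.01, -0.322]},
    {"gripper": 1, "xyz": [0.205, 0.532, -0.309], "twist": [0, -0.01, -0.322]},
    {"gripper": 1, "xyz": [0.205, 0.532, -0.309], "twist": [0, -0.01, -0.322]},
    {"gripper": 1, "xyz": [0.205, 0.532, -0.309], "twist": [0, -0.01, -0.322]},
    {"gripper": 1, "xyz": [0.205, 0.532, -0.309], "twist": [0, -0.01, -0.322]},
  ],
)

```text
time_s: 23.13
tool_pos: [0.5956, 0.1548, 0.159]
ee_rot: [0.843, 0.537, -0.009, -0.014]
force: [-0.8, 0.2, -2.3]
finger_gap: 0.014
```

Run:
```python
from rig import env
from h import *
st=look(env,'w17',180,50,380,250,4)
```

```text
t 23.13 foot [0.5974 0.1537 0.1099] beta -25.03 F [-0.8  0.2 -2.3] Tq [ 0.03  0.01 -0.02] j6 -1.01 gap 0.014
```

View pics/w17c.png

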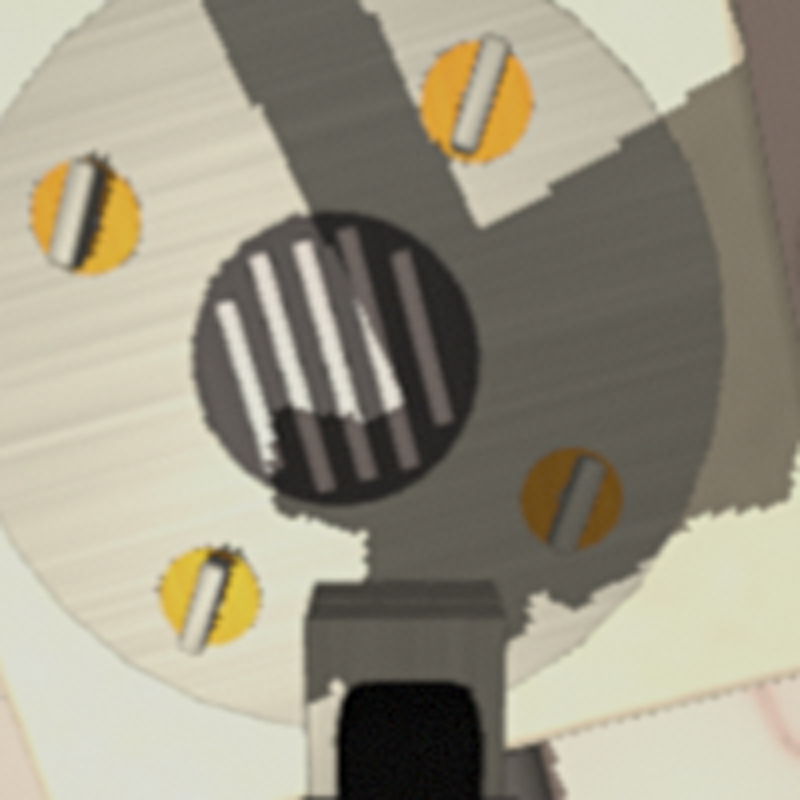

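Run:
```python
from h import *
headang('w17',{1:((86,158),(62,267)),4:((497,36),(463,151)),3:((593,458),(562,550)),2:((217,562),(193,654))},x0=180,y0=50)
from rig import env
st=env.read_state();turn(st,1,[-44],.085)
```

```text
bolt 1 len 23.5 angle -42.1 q 32.5 ctr off mm [-0.03526843  0.52521173]
bolt 4 len 23.5 angle -42.0 q 32.4 ctr off mm [ 0.07743764 -0.12386406]
bolt 3 len 22.4 angle -41.6 q 32.0 ctr off mm [-0.84067522 -0.08343757]
bolt 2 len 23.5 angle -41.6 q 31.9 ctr off mm [0.06089478 0.68399778]
-44 xyz [-0.3601, -0.4421, 0.1389] twist [-0.001, 0.0069, 0.211] rows 2.8
```

Call:
drive_tool(
  commands=[
    {"gripper": 1, "xyz": [-0.2, -0.25, 0.05], "twist": [0, 0.003, 0.1]},
    {"gripper": 1, "xyz": [-0.36, -0.442, 0.12], "twist": [-0.001, 0.007, 0.206]},
    {"gripper": 1, "xyz": [-0.36, -0.442, 0.15], "twist": [-0.001, 0.007, 0.206]},
    {"gripper": 1, "xyz": [-0.36, -0.442, 0.15], "twist": [-0.001, 0.007, 0.206]},
    {"gripper": 1, "xyz": [-0.36, -0.442, 0.15], "twist": [-0.001, 0.007, 0.206]},
    {"gripper": 1, "xyz": [-0.36, -0.442, 0.15], "twist": [-0.001, 0.007, 0.206]},
    {"gripper": 1, "xyz": [-0.36, -0.442, 0.15], "twist": [-0.001, 0.007, 0.206]},
  ],
)

```text
time_s: 23.77
tool_pos: [0.4851, 0.1284, 0.1327]
ee_rot: [0.919, 0.395, -0.005, -0.015]
force: [0.4, 0.3, -2.5]
finger_gap: 0.0136
```

Run:
```python
from rig import env
from h import *
st=look(env,'w18');f=st['tool_pos']+R.from_quat(st['ee_rot']).apply(E);print((f[:2]-bolt(1))*1e3)
turn(st,1,[-43.5],.06);turn(st,1,[-43.5],.052)
```

```text
t 23.77 foot [0.4866 0.1268 0.0837] beta -43.48 F [ 0.4  0.3 -2.5] Tq [-0.06 -0.01  0.  ] j6 -0.72 gap 0.0136
[1.6709632 0.8638084]
-43.5 xyz [-0.0085, 0.0009, 0.1182] twist [0.001, -0.0017, 0.0003] rows 0.6
-43.5 xyz [-0.0086, 0.0022, 0.1582] twist [0.001, -0.0017, 0.0003] rows 0.8
```

View pics/w18c.png

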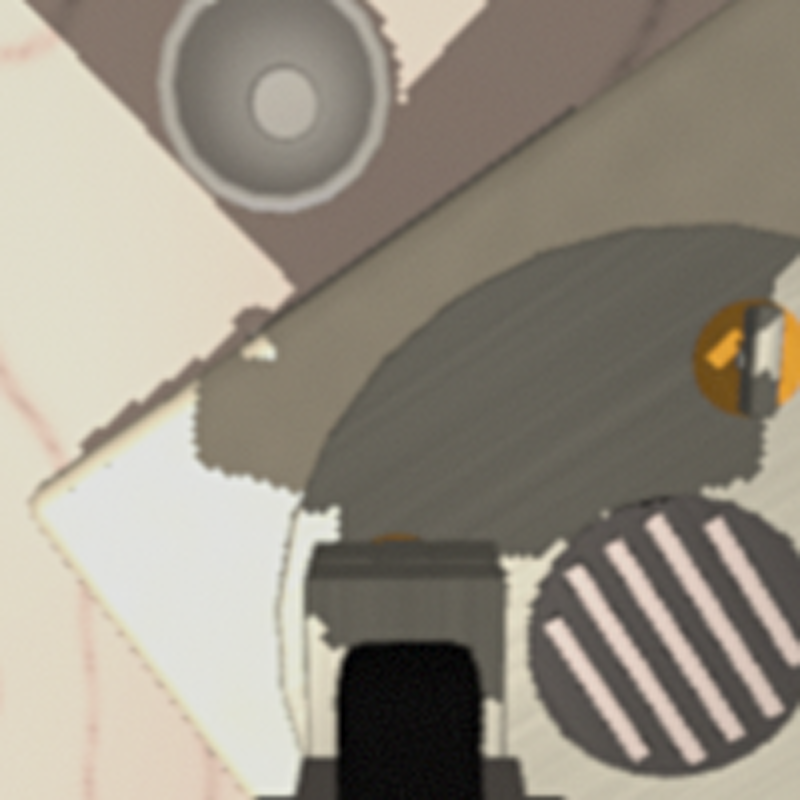

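Call:
drive_tool(
  commands=[
    {"gripper": 1, "xyz": [-0.0085, 0, 0.03], "twist": [0.001, -0.001, 0]},
    {"gripper": 1, "xyz": [-0.0085, 0.001, 0.07], "twist": [0.001, -0.001, 0]},
    {"gripper": 1, "xyz": [-0.0085, 0.001, 0.08], "twist": [0.001, -0.001, 0]},
    {"gripper": 1, "xyz": [-0.0085, 0.001, 0.08], "twist": [0.001, -0.001, 0]},
  ],
)

```text
time_s: 24.15
tool_pos: [0.4833, 0.1272, 0.1155]
ee_rot: [0.919, 0.395, -0.007, -0.015]
force: [0.0, 0.5, -1.4]
finger_gap: 0.014
```

Run:
```python
from rig import env
from h import *
st=env.read_state();f=state(st);print((f[:2]-bolt(1))*1e3)
turn(st,1,[-43.5],.06);turn(st,1,[-43.5],.052)
```

```text
t 24.15 foot [0.4846 0.1256 0.0664] beta -43.49 F [ 0.   0.5 -1.4] Tq [0.01 0.02 0.02] j6 -0.73 gap 0.014
[-0.36509054 -0.33807164]
-43.5 xyz [0.0023, 0.0009, 0.032] twist [-0.001, 0.0005, 0.0001] rows 0.2
-43.5 xyz [0.0024, 0.0022, 0.072] twist [-0.001, 0.0005, 0.0001] rows 0.3
```

Call:
drive_tool(
  commands=[
    {"gripper": 1, "xyz": [0.002, 0.001, 0.03], "twist": [-0.001, 0, 0]},
    {"gripper": 1, "xyz": [0.002, 0.002, 0.06], "twist": [-0.001, 0, 0]},
    {"gripper": 1, "xyz": [0.002, 0.002, 0.07], "twist": [-0.001, 0, 0]},
    {"gripper": 1, "xyz": [0.002, 0.002, 0.07], "twist": [-0.001, 0, 0]},
  ],
)

```text
time_s: 24.48
tool_pos: [0.4829, 0.1275, 0.1007]
ee_rot: [0.919, 0.395, -0.007, -0.015]
force: [-0.6, -0.3, -2.2]
finger_gap: 0.0139
```

Run:
```python
from rig import env
from h import *
st=env.read_state();f=state(st);print((f[:2]-bolt(1))*1e3)
turn(st,1,[-50,-57,-64,-71,-78,-85,-88],.052)
```

```text
t 24.48 foot [0.4842 0.1257 0.0516] beta -43.49 F [-0.6 -0.3 -2.2] Tq [-0.06 -0.05  0.04] j6 -0.73 gap 0.0139
[-0.70206592 -0.18298354]
-50 xyz [0.0038, 0.0019, -0.0023] twist [-0.0004, 0.0035, 0.0723] rows 0.9
-57 xyz [0.0051, 0.0023, -0.0023] twist [-0.0003, 0.0061, 0.15] rows 1.9
-64 xyz [0.0063, 0.0029, -0.0023] twist [-0.0003, 0.0086, 0.2277] rows 2.9
-71 xyz [0.0075, 0.0036, -0.0023] twist [-0.0002, 0.0111, 0.3055] rows 3.8
-78 xyz [0.0085, 0.0044, -0.0024] twist [-0.0001, 0.0137, 0.3832] rows 4.8
-85 xyz [0.0095, 0.0054, -0.0024] twist [-0.0, 0.0162, 0.461] rows 5.8
-88 xyz [0.0098, 0.0058, -0.0024] twist [0.0, 0.0173, 0.4943] rows 6.2
```

Call:
drive_tool(
  commands=[
    {"gripper": 1, "xyz": [0.004, 0.002, -0.002], "twist": [0, 0.004, 0.072]},
    {"gripper": 1, "xyz": [0.005, 0.002, -0.002], "twist": [0, 0.006, 0.15]},
    {"gripper": 1, "xyz": [0.006, 0.003, -0.002], "twist": [0, 0.009, 0.228]},
    {"gripper": 1, "xyz": [0.0075, 0.004, -0.002], "twist": [0, 0.011, 0.306]},
    {"gripper": 1, "xyz": [0.0085, 0.004, -0.002], "twist": [0, 0.014, 0.383]},
    {"gripper": 1, "xyz": [0.0095, 0.005, -0.002], "twist": [0, 0.016, 0.461]},
    {"gripper": 1, "xyz": [0.01, 0.006, -0.002], "twist": [0, 0.017, 0.494]},
    {"gripper": 1, "xyz": [0.01, 0.006, -0.002], "twist": [0, 0.017, 0.494]},
    {"gripper": 1, "xyz": [0.01, 0.006, -0.002], "twist": [0, 0.017, 0.494]},
  ],
)

```text
time_s: 25.23
tool_pos: [0.4853, 0.1279, 0.101]
ee_rot: [1.0, 0.019, -0.0, -0.016]
force: [0.7, -1.4, -4.5]
finger_gap: 0.014
```

Run:
```python
from rig import env
from h import *
st=env.read_state();f=state(st);print((f[:2]-bolt(1))*1e3, st['tau'][5])
turn(st,1,[-90,-92,-95],.052)
```

```text
t 25.23 foot [0.4851 0.1257 0.0519] beta -87.86 F [ 0.7 -1.4 -4.5] Tq [-0.19 -0.21  0.07] j6 0.04 gap 0.014
[ 0.13190803 -0.21058188] 0.2521302457898855
-90 xyz [-0.0003, -0.0009, -0.0006] twist [0.0003, 0.0009, 0.0238] rows 0.3
-92 xyz [0.0001, -0.0008, -0.0006] twist [0.0003, 0.0016, 0.046] rows 0.6
-95 xyz [0.0007, -0.0007, -0.0006] twist [0.0003, 0.0027, 0.0793] rows 1.0
```

Call:
drive_tool(
  commands=[
    {"gripper": 1, "xyz": [0, -0.001, 0], "twist": [0, 0.001, 0.024]},
    {"gripper": 1, "xyz": [0, -0.001, 0], "twist": [0, 0.002, 0.046]},
    {"gripper": 1, "xyz": [0, -0.001, 0], "twist": [0, 0.002, 0.046]},
  ],
)

```text
time_s: 25.48
tool_pos: [0.4854, 0.1278, 0.1009]
ee_rot: [1.0, -0.017, 0.001, -0.016]
force: [0.9, -1.0, -5.7]
finger_gap: 0.0137
```

Run:
```python
from rig import env
from h import *
st=env.read_state();f=state(st);print((f[:2]-bolt(1))*1e3, st['tau'][5])
turn(st,1,[-92,-94,-96],.052)
```

```text
t 25.48 foot [0.4851 0.1256 0.0519] beta -91.91 F [ 0.9 -1.  -5.7] Tq [-0.33 -0.3   0.51] j6 0.11 gap 0.0137
[ 0.15093828 -0.27444442] 0.945066288113594
-92 xyz [-0.0005, -0.0011, -0.0007] twist [0.0006, -0.0006, 0.001] rows 0.0
-94 xyz [-0.0002, -0.0011, -0.0007] twist [0.0006, 0.0001, 0.0232] rows 0.3
-96 xyz [0.0002, -0.001, -0.0007] twist [0.0006, 0.0008, 0.0454] rows 0.6
```

Call:
drive_tool(
  commands=[
    {"gripper": 1, "xyz": [0, -0.001, 0], "twist": [0, 0, 0.016]},
    {"gripper": 1, "xyz": [0, -0.001, 0], "twist": [0, 0, 0.016]},
    {"gripper": 1, "xyz": [0, -0.001, 0], "twist": [0, 0, 0.016]},
  ],
)

```text
time_s: 25.73
tool_pos: [0.4855, 0.1279, 0.1009]
ee_rot: [0.999, -0.028, 0.001, -0.015]
force: [1.0, -0.9, -5.4]
finger_gap: 0.0138
```

Run:
```python
from rig import env
from h import *
st=env.read_state();f=state(st);print((f[:2]-bolt(1))*1e3, st['tau'][5])
turn(st,1,[-83],.0525);turn(st,1,[-83],.09);turn(st,1,[-70],.095,xy=EXT)
turn(st,3,[-43.5],.082)
```

```text
t 25.73 foot [0.485  0.1257 0.0518] beta -93.26 F [ 1.  -0.9 -5.4] Tq [-0.41 -0.26  0.71] j6 0.13 gap 0.0138
[ 0.11632424 -0.18931687] 0.7640804350376129
-83 xyz [-0.0025, -0.0008, -0.0034] twist [0.0009, -0.0038, -0.1139] rows 1.4
-83 xyz [-0.0025, -0.0066, -0.1908] twist [0.0009, -0.0038, -0.1139] rows 1.4
-70 xyz [0.2492, -0.2098, -0.2095] twist [0.0009, -0.0083, -0.2583] rows 3.2
-43.5 xyz [0.499, -0.4083, -0.1382] twist [0.0009, -0.0176, -0.5526] rows 6.9
```

Call:
drive_tool(
  commands=[
    {"gripper": 1, "xyz": [-0.0025, -0.001, -0.003], "twist": [0, -0.004, -0.114]},
    {"gripper": 1, "xyz": [-0.0025, -0.001, -0.003], "twist": [0, -0.004, -0.114]},
    {"gripper": 1, "xyz": [-0.0025, -0.004, -0.1], "twist": [0, -0.004, -0.114]},
    {"gripper": 1, "xyz": [-0.0025, -0.007, -0.19], "twist": [0, -0.004, -0.114]},
    {"gripper": 1, "xyz": [0.05, -0.05, -0.21], "twist": [0, -0.006, -0.18]},
    {"gripper": 1, "xyz": [0.249, -0.21, -0.21], "twist": [0, -0.008, -0.258]},
    {"gripper": 1, "xyz": [0.249, -0.21, -0.21], "twist": [0, -0.008, -0.258]},
    {"gripper": 1, "xyz": [0.249, -0.21, -0.21], "twist": [0, -0.008, -0.258]},
    {"gripper": 1, "xyz": [0.249, -0.21, -0.21], "twist": [0, -0.008, -0.258]},
  ],
)

```text
time_s: 26.48
tool_pos: [0.5372, 0.1662, 0.144]
ee_rot: [0.985, 0.173, -0.003, -0.015]
force: [-0.2, 0.1, -1.8]
finger_gap: 0.0139
```

Run:
```python
from rig import env
from h import *
st=look(env,'w19');turn(st,3,[-43.5],.082)
```

```text
t 26.48 foot [0.5376 0.164  0.0949] beta -70.04 F [-0.2  0.1 -1.8] Tq [-0.02  0.01  0.03] j6 -0.21 gap 0.0139
-43.5 xyz [0.3093, -0.081, 0.0668] twist [0.0004, -0.009, -0.2948] rows 3.7
```

View pics/w19c.png

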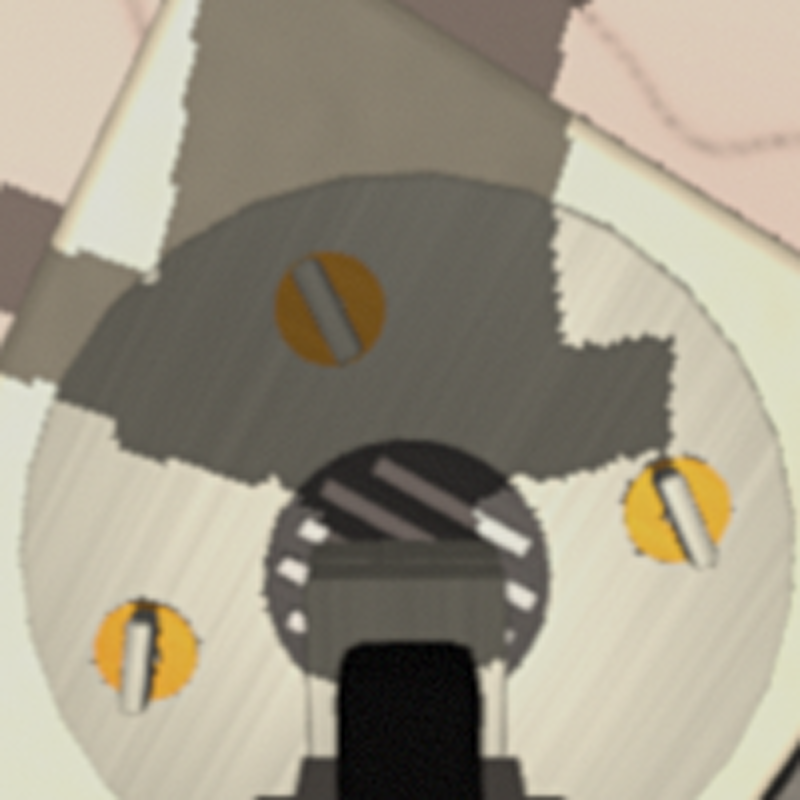

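Run:
```python
from h import *
headang('w19',{1:((142,616),(132,715)),4:((302,260),(350,362)),3:((669,474),(706,570))})
```

```text
bolt 1 len 24.2 angle -78.8 q 69.1 ctr off mm [0.26383496 0.51728879]
bolt 4 len 23.3 angle -45.1 q 35.4 ctr off mm [-0.02234642 -0.18445469]
bolt 3 len 23.8 angle -46.4 q 36.8 ctr off mm [-0.28333931 -0.55596237]
```

Call:
drive_tool(
  commands=[
    {"gripper": 1, "xyz": [0.1, -0.03, 0.0], "twist": [0, -0.004, -0.1]},
    {"gripper": 1, "xyz": [0.309, -0.081, 0.05], "twist": [0, -0.009, -0.278]},
    {"gripper": 1, "xyz": [0.309, -0.081, 0.067], "twist": [0, -0.009, -0.278]},
    {"gripper": 1, "xyz": [0.309, -0.081, 0.067], "twist": [0, -0.009, -0.278]},
    {"gripper": 1, "xyz": [0.309, -0.081, 0.067], "twist": [0, -0.009, -0.278]},
    {"gripper": 1, "xyz": [0.309, -0.081, 0.067], "twist": [0, -0.009, -0.278]},
    {"gripper": 1, "xyz": [0.309, -0.081, 0.067], "twist": [0, -0.009, -0.278]},
    {"gripper": 1, "xyz": [0.309, -0.081, 0.067], "twist": [0, -0.009, -0.278]},
  ],
)

```text
time_s: 27.2
tool_pos: [0.588, 0.2019, 0.131]
ee_rot: [0.924, 0.382, -0.007, -0.015]
force: [-0.3, -0.3, -1.9]
finger_gap: 0.0143
```

Run:
```python
from rig import env
from h import *
st=env.read_state();f=state(st);print((f[:2]-bolt(3))*1e3)
turn(st,3,[-45],.066);turn(st,3,[-45],.052)
```

```text
t 27.2 foot [0.5892 0.2001 0.0819] beta -45.14 F [-0.3 -0.3 -1.9] Tq [ 0.03 -0.03  0.02] j6 -0.59 gap 0.0143
[-1.84567434 -1.10871759]
-45 xyz [0.0101, 0.0051, 0.0795] twist [-0.0002, 0.0014, -0.0016] rows 0.4
-45 xyz [0.0102, 0.0074, 0.1494] twist [-0.0002, 0.0014, -0.0016] rows 0.7
```

Call:
drive_tool(
  commands=[
    {"gripper": 1, "xyz": [0.013, 0.007, 0.03], "twist": [0, 0.001, -0.001]},
    {"gripper": 1, "xyz": [0.013, 0.007, 0.07], "twist": [0, 0.001, -0.001]},
    {"gripper": 1, "xyz": [0.013, 0.007, 0.07], "twist": [0, 0.001, -0.001]},
    {"gripper": 1, "xyz": [0.013, 0.007, 0.07], "twist": [0, 0.001, -0.001]},
  ],
)

```text
time_s: 27.53
tool_pos: [0.5895, 0.2028, 0.116]
ee_rot: [0.924, 0.382, -0.008, -0.015]
force: [0.9, -0.3, -1.8]
finger_gap: 0.0137
```

Run:
```python
from rig import env
from h import *
st=env.read_state();f=state(st);print((f[:2]-bolt(3))*1e3)
turn(st,3,[-45],.06);turn(st,3,[-45],.052)
```

```text
t 27.53 foot [0.5907 0.201  0.0669] beta -45.07 F [ 0.9 -0.3 -1.8] Tq [-0.01  0.02 -0.01] j6 -0.59 gap 0.0137
[-0.34871247 -0.17158165]
-45 xyz [0.0013, 0.0014, 0.0343] twist [-0.0009, 0.0015, -0.0009] rows 0.2
-45 xyz [0.0014, 0.0028, 0.0743] twist [-0.0009, 0.0015, -0.0009] rows 0.4
```

Call:
drive_tool(
  commands=[
    {"gripper": 1, "xyz": [0.002, 0.002, 0.03], "twist": [0, 0.001, 0]},
    {"gripper": 1, "xyz": [0.002, 0.003, 0.06], "twist": [0, 0.001, 0]},
    {"gripper": 1, "xyz": [0.002, 0.003, 0.073], "twist": [0, 0.001, 0]},
    {"gripper": 1, "xyz": [0.002, 0.003, 0.073], "twist": [0, 0.001, 0]},
  ],
)

```text
time_s: 27.87
tool_pos: [0.5892, 0.2027, 0.1002]
ee_rot: [0.924, 0.382, -0.008, -0.015]
force: [0.8, -0.5, -1.4]
finger_gap: 0.0138
```

Run:
```python
from rig import env
from h import *
st=env.read_state();f=state(st);print((f[:2]-bolt(3))*1e3)
turn(st,3,[-52,-59,-66,-73,-80,-87,-92.5],.052)
```

```text
t 27.87 foot [0.5904 0.2009 0.0511] beta -45.07 F [ 0.8 -0.5 -1.4] Tq [-0.11 -0.08 -0.02] j6 -0.6 gap 0.0138
[-0.64676393 -0.23208166]
-52 xyz [0.0038, 0.0011, -0.0045] twist [-0.0012, 0.004, 0.0769] rows 1.0
-59 xyz [0.0051, 0.0015, -0.0045] twist [-0.0011, 0.0066, 0.1546] rows 1.9
-66 xyz [0.0063, 0.002, -0.0045] twist [-0.0011, 0.0092, 0.2323] rows 2.9
-73 xyz [0.0075, 0.0028, -0.0046] twist [-0.001, 0.0118, 0.3101] rows 3.9
-80 xyz [0.0085, 0.0036, -0.0046] twist [-0.0008, 0.0143, 0.3878] rows 4.9
-87 xyz [0.0094, 0.0046, -0.0046] twist [-0.0007, 0.0169, 0.4655] rows 5.9
-92.5 xyz [0.0101, 0.0054, -0.0047] twist [-0.0007, 0.0189, 0.5266] rows 6.6
```

Call:
drive_tool(
  commands=[
    {"gripper": 1, "xyz": [0.004, 0.001, -0.004], "twist": [-0.001, 0.004, 0.077]},
    {"gripper": 1, "xyz": [0.005, 0.0015, -0.004], "twist": [-0.001, 0.007, 0.155]},
    {"gripper": 1, "xyz": [0.006, 0.002, -0.004], "twist": [-0.001, 0.009, 0.232]},
    {"gripper": 1, "xyz": [0.0075, 0.003, -0.004], "twist": [-0.001, 0.012, 0.31]},
    {"gripper": 1, "xyz": [0.0085, 0.004, -0.004], "twist": [-0.001, 0.014, 0.388]},
    {"gripper": 1, "xyz": [0.0095, 0.005, -0.004], "twist": [-0.001, 0.017, 0.466]},
    {"gripper": 1, "xyz": [0.01, 0.0055, -0.004], "twist": [-0.001, 0.019, 0.515]},
    {"gripper": 1, "xyz": [0.01, 0.0055, -0.004], "twist": [-0.001, 0.019, 0.537]},
    {"gripper": 1, "xyz": [0.01, 0.0055, -0.004], "twist": [-0.001, 0.019, 0.537]},
    {"gripper": 1, "xyz": [0.01, 0.0055, -0.004], "twist": [-0.001, 0.019, 0.537]},
  ],
)

```text
time_s: 28.7
tool_pos: [0.5916, 0.2032, 0.1007]
ee_rot: [0.999, -0.029, 0.001, -0.016]
force: [2.1, -0.4, -5.9]
finger_gap: 0.014
```

Run:
```python
from rig import env
from h import *
st=env.read_state();f=state(st);print((f[:2]-bolt(3))*1e3,st['tau'][5])
turn(st,3,[-83],.0525);turn(st,3,[-83],.09);turn(st,2,[-45],.082)
```

```text
t 28.7 foot [0.5911 0.2009 0.0516] beta -93.31 F [ 2.1 -0.4 -5.9] Tq [-0.19 -0.41  0.66] j6 0.24 gap 0.014
[ 0.10178254 -0.22315796] 0.7592513971030712
-83 xyz [-0.0025, -0.001, -0.0042] twist [0.0007, -0.0037, -0.1145] rows 1.4
-83 xyz [-0.0025, -0.0069, -0.1916] twist [0.0007, -0.0037, -0.1145] rows 1.4
-45 xyz [-0.0599, 0.454, -0.166] twist [0.0007, -0.0171, -0.5365] rows 6.7
```

Call:
drive_tool(
  commands=[
    {"gripper": 1, "xyz": [-0.0025, -0.001, -0.004], "twist": [0, -0.004, -0.114]},
    {"gripper": 1, "xyz": [-0.0025, -0.001, -0.004], "twist": [0, -0.004, -0.114]},
    {"gripper": 1, "xyz": [-0.0025, -0.004, -0.1], "twist": [0, -0.004, -0.114]},
    {"gripper": 1, "xyz": [-0.0025, -0.007, -0.19], "twist": [0, -0.004, -0.114]},
    {"gripper": 1, "xyz": [-0.02, 0.1, -0.2], "twist": [0, -0.006, -0.2]},
    {"gripper": 1, "xyz": [-0.06, 0.3, -0.19], "twist": [0, -0.012, -0.4]},
    {"gripper": 1, "xyz": [-0.06, 0.454, -0.17], "twist": [0, -0.017, -0.5365]},
    {"gripper": 1, "xyz": [-0.06, 0.454, -0.166], "twist": [0, -0.017, -0.5365]},
    {"gripper": 1, "xyz": [-0.06, 0.454, -0.166], "twist": [0, -0.017, -0.5365]},
    {"gripper": 1, "xyz": [-0.06, 0.454, -0.166], "twist": [0, -0.017, -0.5365]},
  ],
)

```text
time_s: 29.53
tool_pos: [0.5743, 0.1116, 0.1313]
ee_rot: [0.923, 0.385, -0.006, -0.015]
force: [0.1, 0.4, -1.6]
finger_gap: 0.014
```

Run:
```python
from rig import env
from h import *
st=env.read_state();f=state(st);print((f[:2]-bolt(2))*1e3)
turn(st,2,[-44.5],.066);turn(st,2,[-44.5],.052)
```

```text
t 29.53 foot [0.5756 0.1099 0.0822] beta -44.69 F [ 0.1  0.4 -1.6] Tq [-0.04 -0.02 -0.01] j6 -0.74 gap 0.014
[-0.00432786 -0.57835703]
-44.5 xyz [0.0021, 0.0007, 0.0812] twist [0.0003, -0.0002, -0.0021] rows 0.4
-44.5 xyz [0.0021, 0.0029, 0.1512] twist [0.0003, -0.0002, -0.0021] rows 0.7
```

Call:
drive_tool(
  commands=[
    {"gripper": 1, "xyz": [0.003, 0.001, 0.05], "twist": [0, 0, -0.002]},
    {"gripper": 1, "xyz": [0.003, 0.002, 0.09], "twist": [0, 0, -0.002]},
    {"gripper": 1, "xyz": [0.003, 0.003, 0.12], "twist": [0, 0, -0.002]},
    {"gripper": 1, "xyz": [0.003, 0.004, 0.145], "twist": [0, 0, -0.002]},
    {"gripper": 1, "xyz": [0.003, 0.004, 0.148], "twist": [0, 0, -0.002]},
  ],
)

```text
time_s: 29.95
tool_pos: [0.5737, 0.1122, 0.1002]
ee_rot: [0.922, 0.386, -0.007, -0.015]
force: [0.3, -0.2, -2.2]
finger_gap: 0.0141
```

Run:
```python
from rig import env
from h import *
st=env.read_state();f=state(st);print((f[:2]-bolt(2))*1e3)
turn(st,2,[-51,-58,-65,-72,-79,-86,-92,-93.7],.052)
```

```text
t 29.95 foot [0.575  0.1105 0.0511] beta -44.53 F [ 0.3 -0.2 -2.2] Tq [-0.2  -0.07 -0.  ] j6 -0.75 gap 0.0141
[-0.66644865 -0.01820955]
-51 xyz [0.0033, 0.0022, -0.0048] twist [-0.0005, 0.0033, 0.0719] rows 0.9
-58 xyz [0.0045, 0.0026, -0.0048] twist [-0.0004, 0.0058, 0.1496] rows 1.9
-65 xyz [0.0058, 0.0032, -0.0048] twist [-0.0004, 0.0083, 0.2273] rows 2.9
-72 xyz [0.0069, 0.0039, -0.0048] twist [-0.0003, 0.0109, 0.3051] rows 3.8
-79 xyz [0.0079, 0.0047, -0.0048] twist [-0.0003, 0.0134, 0.3828] rows 4.8
-86 xyz [0.0089, 0.0057, -0.0049] twist [-0.0002, 0.0159, 0.4605] rows 5.8
-92 xyz [0.0096, 0.0066, -0.0049] twist [-0.0001, 0.0181, 0.5272] rows 6.6
-93.7 xyz [0.0098, 0.0068, -0.0049] twist [-0.0001, 0.0187, 0.546] rows 6.9
```

Call:
drive_tool(
  commands=[
    {"gripper": 1, "xyz": [0.003, 0.002, -0.005], "twist": [0, 0.003, 0.072]},
    {"gripper": 1, "xyz": [0.0045, 0.0025, -0.005], "twist": [0, 0.006, 0.15]},
    {"gripper": 1, "xyz": [0.006, 0.003, -0.005], "twist": [0, 0.008, 0.227]},
    {"gripper": 1, "xyz": [0.007, 0.004, -0.005], "twist": [0, 0.011, 0.305]},
    {"gripper": 1, "xyz": [0.008, 0.005, -0.005], "twist": [0, 0.013, 0.383]},
    {"gripper": 1, "xyz": [0.009, 0.006, -0.005], "twist": [0, 0.016, 0.461]},
    {"gripper": 1, "xyz": [0.0095, 0.0065, -0.005], "twist": [0, 0.018, 0.52]},
    {"gripper": 1, "xyz": [0.01, 0.007, -0.005], "twist": [0, 0.019, 0.543]},
    {"gripper": 1, "xyz": [0.01, 0.007, -0.005], "twist": [0, 0.019, 0.543]},
    {"gripper": 1, "xyz": [0.01, 0.007, -0.005], "twist": [0, 0.019, 0.543]},
  ],
)

```text
time_s: 30.78
tool_pos: [0.5761, 0.1124, 0.1006]
ee_rot: [0.999, -0.029, 0.001, -0.016]
force: [1.5, -1.3, -7.4]
finger_gap: 0.0141
```

Run:
```python
from rig import env
from h import *
st=env.read_state();f=state(st);print((f[:2]-bolt(2))*1e3,st['tau'][5])
turn(st,2,[-83],.0525);turn(st,2,[-83],.09);turn(st,4,[-45],.082)
```

```text
t 30.78 foot [0.5757 0.1103 0.0515] beta -93.29 F [ 1.5 -1.3 -7.4] Tq [-0.37 -0.42  0.7 ] j6 0.09 gap 0.0141
[ 0.04047805 -0.21852093] 0.8640402182936668
-83 xyz [-0.0022, -0.0012, -0.0047] twist [0.0002, -0.0039, -0.1143] rows 1.4
-83 xyz [-0.0021, -0.0072, -0.1921] twist [0.0002, -0.0039, -0.1143] rows 1.4
-45 xyz [-0.415, -0.5112, -0.1361] twist [0.0003, -0.0174, -0.5363] rows 6.7
```

Call:
drive_tool(
  commands=[
    {"gripper": 1, "xyz": [-0.002, -0.001, -0.005], "twist": [0, -0.004, -0.114]},
    {"gripper": 1, "xyz": [-0.002, -0.001, -0.005], "twist": [0, -0.004, -0.114]},
    {"gripper": 1, "xyz": [-0.002, -0.004, -0.1], "twist": [0, -0.004, -0.114]},
    {"gripper": 1, "xyz": [-0.002, -0.007, -0.19], "twist": [0, -0.004, -0.114]},
    {"gripper": 1, "xyz": [-0.1, -0.12, -0.2], "twist": [0, -0.006, -0.2]},
    {"gripper": 1, "xyz": [-0.25, -0.32, -0.18], "twist": [0, -0.012, -0.4]},
    {"gripper": 1, "xyz": [-0.415, -0.511, -0.145], "twist": [0, -0.017, -0.536]},
    {"gripper": 1, "xyz": [-0.415, -0.511, -0.136], "twist": [0, -0.017, -0.536]},
    {"gripper": 1, "xyz": [-0.415, -0.511, -0.136], "twist": [0, -0.017, -0.536]},
    {"gripper": 1, "xyz": [-0.415, -0.511, -0.136], "twist": [0, -0.017, -0.536]},
  ],
)

```text
time_s: 31.62
tool_pos: [0.4974, 0.2199, 0.1311]
ee_rot: [0.922, 0.387, -0.006, -0.015]
force: [0.2, -0.2, -2.1]
finger_gap: 0.0141
```

Run:
```python
from rig import env
from h import *
st=env.read_state();f=state(st);print((f[:2]-bolt(4))*1e3)
turn(st,4,[-44.5],.066);turn(st,4,[-44.5],.052)
```

```text
t 31.62 foot [0.4987 0.2182 0.0821] beta -44.49 F [ 0.2 -0.2 -2.1] Tq [-0.04 -0.04 -0.  ] j6 -0.54 gap 0.0141
[-1.61478893  1.57988162]
-44.5 xyz [0.0, 0.0138, 0.0799] twist [-0.0004, -0.0, 0.0001] rows 0.4
-44.5 xyz [0.0, 0.0161, 0.1498] twist [-0.0004, -0.0, 0.0001] rows 0.7
```

Call:
drive_tool(
  commands=[
    {"gripper": 1, "xyz": [0, 0.014, 0.03], "twist": [0, 0, 0]},
    {"gripper": 1, "xyz": [0, 0.014, 0.07], "twist": [0, 0, 0]},
    {"gripper": 1, "xyz": [0, 0.014, 0.07], "twist": [0, 0, 0]},
    {"gripper": 1, "xyz": [0, 0.014, 0.07], "twist": [0, 0, 0]},
  ],
)

```text
time_s: 31.95
tool_pos: [0.4983, 0.2178, 0.1161]
ee_rot: [0.922, 0.386, -0.007, -0.015]
force: [-0.4, 0.1, -1.5]
finger_gap: 0.0142
```

Run:
```python
from rig import env
from h import *
st=env.read_state();f=state(st);print((f[:2]-bolt(4))*1e3)
turn(st,4,[-44.5],.066);turn(st,4,[-44.5],.052)
```

```text
t 31.95 foot [0.4995 0.2161 0.067 ] beta -44.58 F [-0.4  0.1 -1.5] Tq [0.01 0.04 0.02] j6 -0.55 gap 0.0142
[-0.80054931 -0.52001168]
-44.5 xyz [0.0042, 0.0007, 0.0052] twist [-0.0012, 0.0011, -0.0009] rows 0.0
-44.5 xyz [0.0044, 0.0031, 0.0752] twist [-0.0012, 0.0011, -0.0009] rows 0.4
```

Call:
drive_tool(
  commands=[
    {"gripper": 1, "xyz": [0.005, 0.002, 0.01], "twist": [-0.001, 0.001, 0]},
    {"gripper": 1, "xyz": [0.005, 0.003, 0.04], "twist": [-0.001, 0.001, 0]},
    {"gripper": 1, "xyz": [0.005, 0.004, 0.065], "twist": [-0.001, 0.001, 0]},
    {"gripper": 1, "xyz": [0.005, 0.004, 0.073], "twist": [-0.001, 0.001, 0]},
    {"gripper": 1, "xyz": [0.005, 0.004, 0.073], "twist": [-0.001, 0.001, 0]},
  ],
)

```text
time_s: 32.37
tool_pos: [0.4986, 0.218, 0.1007]
ee_rot: [0.922, 0.386, -0.007, -0.015]
force: [1.2, -0.4, -3.0]
finger_gap: 0.0141
```

Run:
```python
from rig import env
from h import *
st=env.read_state();f=state(st);print((f[:2]-bolt(4))*1e3)
turn(st,4,[-51,-58,-65,-72,-79,-86,-92,-93.5],.052)
```

```text
t 32.37 foot [0.4999 0.2163 0.0516] beta -44.6 F [ 1.2 -0.4 -3. ] Tq [ 0.01 -0.01 -0.02] j6 -0.55 gap 0.0141
[-0.46798451 -0.31113565]
-51 xyz [0.0036, 0.0005, -0.0018] twist [-0.0006, 0.0033, 0.0711] rows 0.9
-58 xyz [0.0049, 0.0009, -0.0018] twist [-0.0006, 0.0058, 0.1488] rows 1.9
-65 xyz [0.0061, 0.0015, -0.0018] twist [-0.0005, 0.0084, 0.2266] rows 2.8
-72 xyz [0.0072, 0.0022, -0.0018] twist [-0.0005, 0.0109, 0.3043] rows 3.8
-79 xyz [0.0083, 0.003, -0.0019] twist [-0.0004, 0.0134, 0.382] rows 4.8
-86 xyz [0.0092, 0.004, -0.0019] twist [-0.0003, 0.016, 0.4598] rows 5.8
-92 xyz [0.0099, 0.0049, -0.0019] twist [-0.0003, 0.0182, 0.5264] rows 6.6
-93.5 xyz [0.0101, 0.0051, -0.0019] twist [-0.0003, 0.0187, 0.5431] rows 6.8
```

Call:
drive_tool(
  commands=[
    {"gripper": 1, "xyz": [0.0035, 0.0005, -0.002], "twist": [0, 0.003, 0.071]},
    {"gripper": 1, "xyz": [0.005, 0.001, -0.002], "twist": [0, 0.006, 0.149]},
    {"gripper": 1, "xyz": [0.006, 0.0015, -0.002], "twist": [0, 0.008, 0.227]},
    {"gripper": 1, "xyz": [0.007, 0.002, -0.002], "twist": [0, 0.011, 0.304]},
    {"gripper": 1, "xyz": [0.008, 0.003, -0.002], "twist": [0, 0.013, 0.382]},
    {"gripper": 1, "xyz": [0.009, 0.004, -0.002], "twist": [0, 0.016, 0.46]},
    {"gripper": 1, "xyz": [0.01, 0.005, -0.002], "twist": [0, 0.018, 0.52]},
    {"gripper": 1, "xyz": [0.01, 0.005, -0.002], "twist": [0, 0.019, 0.543]},
    {"gripper": 1, "xyz": [0.01, 0.005, -0.002], "twist": [0, 0.019, 0.543]},
    {"gripper": 1, "xyz": [0.01, 0.005, -0.002], "twist": [0, 0.019, 0.543]},
  ],
)

```text
time_s: 33.2
tool_pos: [0.5009, 0.2186, 0.101]
ee_rot: [0.999, -0.029, 0.001, -0.016]
force: [0.9, -0.7, -4.4]
finger_gap: 0.0139
```

Run:
```python
from rig import env
from h import *
st=env.read_state();f=state(st);print((f[:2]-bolt(4))*1e3,st['tau'][5])
turn(st,4,[-83],.0525);turn(st,4,[-83],.09);turn(st,4,[-45],.11,xy=EXT+[.06,-.01])
```

```text
t 33.2 foot [0.5006 0.2164 0.0519] beta -93.36 F [ 0.9 -0.7 -4.4] Tq [-0.18 -0.35  0.67] j6 0.3 gap 0.0139
[ 0.20934602 -0.14556506] 0.7643484324216843
-83 xyz [-0.0029, -0.0009, -0.0028] twist [-0.0, -0.0042, -0.1151] rows 1.4
-83 xyz [-0.0028, -0.007, -0.1902] twist [-0.0, -0.0042, -0.1151] rows 1.4
-45 xyz [0.4965, 0.2784, -0.2992] twist [0.0001, -0.0178, -0.5371] rows 6.8
```

Back off, lift, and go to a viewing pose to check all four.

Call:
drive_tool(
  commands=[
    {"gripper": 1, "xyz": [-0.003, -0.001, -0.003], "twist": [0, -0.004, -0.115]},
    {"gripper": 1, "xyz": [-0.003, -0.001, -0.003], "twist": [0, -0.004, -0.115]},
    {"gripper": 1, "xyz": [-0.003, -0.004, -0.1], "twist": [0, -0.004, -0.115]},
    {"gripper": 1, "xyz": [-0.003, -0.007, -0.19], "twist": [0, -0.004, -0.115]},
    {"gripper": 1, "xyz": [0.05, 0.03, -0.28], "twist": [0, -0.006, -0.2]},
    {"gripper": 1, "xyz": [0.25, 0.15, -0.3], "twist": [0, -0.012, -0.4]},
    {"gripper": 1, "xyz": [0.496, 0.278, -0.3], "twist": [0, -0.018, -0.537]},
    {"gripper": 1, "xyz": [0.496, 0.278, -0.3], "twist": [0, -0.018, -0.537]},
    {"gripper": 1, "xyz": [0.496, 0.278, -0.3], "twist": [0, -0.018, -0.537]},
    {"gripper": 1, "xyz": [0.496, 0.278, -0.3], "twist": [0, -0.018, -0.537]},
  ],
)

```text
time_s: 34.03
tool_pos: [0.5981, 0.1545, 0.1592]
ee_rot: [0.923, 0.385, -0.006, -0.015]
force: [-0.0, -0.0, -2.0]
finger_gap: 0.0142
```

Run:
```python
from rig import env
from h import *
st=look(env,'w20',160,40,380,250,3.6)
```

```text
t 34.03 foot [0.5995 0.1528 0.1101] beta -44.71 F [-0. -0. -2.] Tq [-0.01  0.    0.04] j6 -0.68 gap 0.0142
```

View pics/w20c.png

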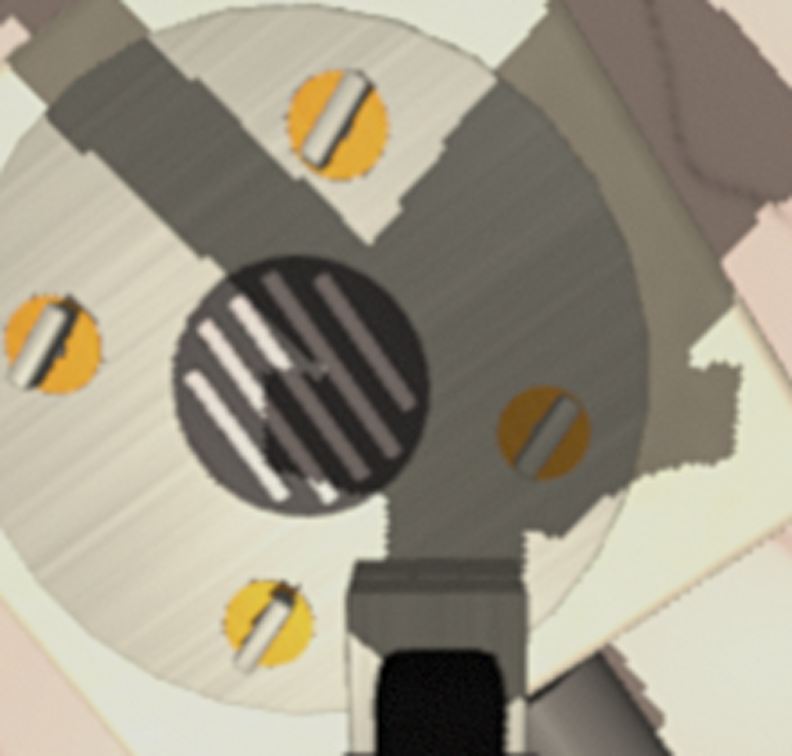

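Run:
```python
from rig import env
from h import *
headang('w20',{1:((60,305),(18,386)),4:((361,72),(313,163)),3:((572,399),(523,476)),2:((285,596),(242,669))},x0=160,y0=40,f=3.6)
im=env.snapshot('top');crop(im,145,130,345,270,4,'pics/t21.png')
im=env.snapshot('scene');cv2.imwrite('pics/s21.png',im[:,:,::-1])
st=env.read_state()
for xy in ((.53,-.02),(.53,-.04)):
  p,Rt=keypose(np.array(xy),-60,.05);rel(st,p,Rt);print(ik(p,Rt,st['joints']))
```

```text
bolt 1 len 23.2 angle -76.9 q 67.2 ctr off mm [0.12915441 0.48636077]
bolt 4 len 23.1 angle -75.7 q 66.0 ctr off mm [0.5445255 0.3601676]
bolt 3 len 22.9 angle -76.3 q 66.6 ctr off mm [-0.34200205 -0.2425376 ]
bolt 2 len 23.8 angle -76.0 q 66.3 ctr off mm [-0.57786327  0.91842375]
xyz [-0.8499, 0.3862, 0.2881] twist [-0.0004, 0.0057, 0.1657] rows 4.7
[array([-0.18373282,  0.37370795,  1.75334132,  0.02852931,  1.03570753,
       -0.72213963])]
xyz [-0.9206, 0.457, 0.2858] twist [-0.0004, 0.0057, 0.1657] rows 5.1
[array([-0.22049884,  0.3755478 ,  1.750167  ,  0.02757721,  1.03791772,
       -0.75836968])]
```

View pics/t21.png

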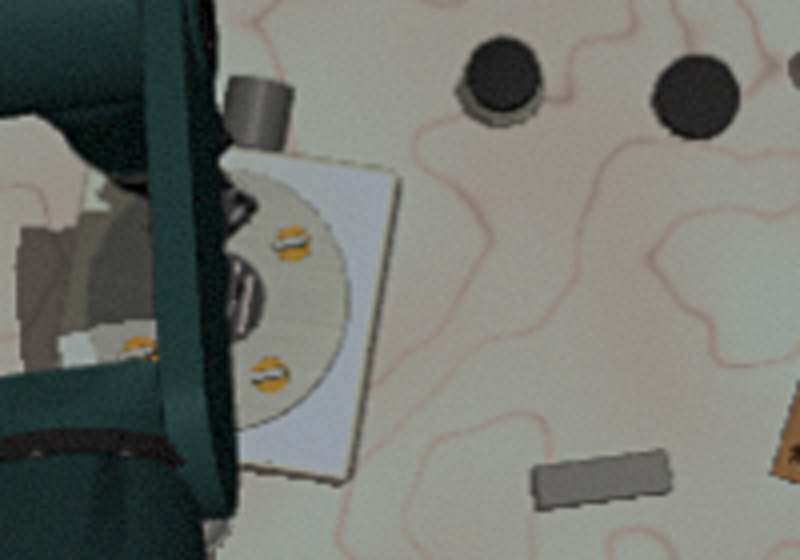

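Run:
```python
from rig import env
from h import *
st=env.read_state()
p,Rt=keypose(np.array([.535,-.03]),-60,.09);rel(st,p,Rt)
```

```text
xyz [-0.8677, 0.4326, 0.0865] twist [-0.0004, 0.0057, 0.1657] rows 4.7
```

Call:
drive_tool(
  commands=[
    {"gripper": 1, "xyz": [-0.4, 0.2, 0], "twist": [0, 0.003, 0.08]},
    {"gripper": 1, "xyz": [-0.868, 0.433, 0], "twist": [0, 0.006, 0.166]},
    {"gripper": 1, "xyz": [-0.868, 0.433, 0], "twist": [0, 0.006, 0.166]},
    {"gripper": 1, "xyz": [-0.868, 0.433, 0.05], "twist": [0, 0.006, 0.166]},
    {"gripper": 1, "xyz": [-0.868, 0.433, 0.086], "twist": [0, 0.006, 0.166]},
    {"gripper": 1, "xyz": [-0.868, 0.433, 0.086], "twist": [0, 0.006, 0.166]},
    {"gripper": 1, "xyz": [-0.868, 0.433, 0.086], "twist": [0, 0.006, 0.166]},
    {"gripper": 1, "xyz": [-0.868, 0.433, 0.086], "twist": [0, 0.006, 0.166]},
  ],
)

```text
time_s: 34.85
tool_pos: [0.5345, -0.0275, 0.1395]
ee_rot: [0.966, 0.258, -0.004, -0.016]
force: [-0.7, 0.7, -2.4]
finger_gap: 0.0138
```

Run:
```python
from rig import env
from h import *
st=look(env,'w21')
for z in (.01,.004,.001): turn(st,1,[-60],z,xy=np.array([.535,-.03]))
```

```text
t 34.85 foot [ 0.5354 -0.0294  0.0905] beta -60.1 F [-0.7  0.7 -2.4] Tq [-0.03 -0.03  0.04] j6 -0.73 gap 0.0138
-60 xyz [-0.0032, 0.0146, 0.402] twist [-0.0006, -0.0009, -0.0011] rows 1.9
-60 xyz [-0.0033, 0.0156, 0.432] twist [-0.0006, -0.0009, -0.0011] rows 2.1
-60 xyz [-0.0033, 0.0161, 0.447] twist [-0.0006, -0.0009, -0.0011] rows 2.1
```

View pics/w21.png

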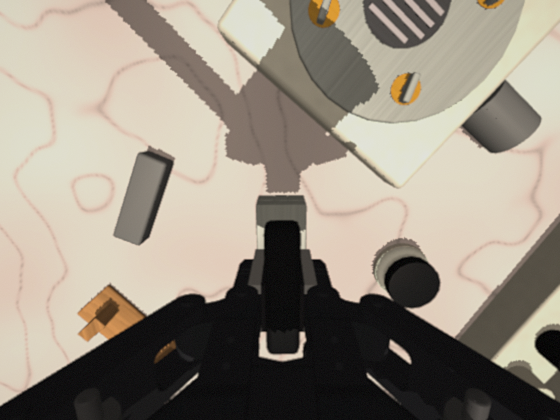

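Clear counter beneath. Lower in stages.

Call:
drive_tool(
  commands=[
    {"gripper": 1, "xyz": [-0.003, 0.006, 0.15], "twist": [0, -0.001, -0.001]},
    {"gripper": 1, "xyz": [-0.003, 0.01, 0.28], "twist": [0, -0.001, -0.001]},
    {"gripper": 1, "xyz": [-0.003, 0.014, 0.37], "twist": [0, -0.001, -0.001]},
    {"gripper": 1, "xyz": [-0.003, 0.015, 0.41], "twist": [0, -0.001, -0.001]},
    {"gripper": 1, "xyz": [-0.003, 0.0155, 0.425], "twist": [0, -0.001, -0.001]},
    {"gripper": 1, "xyz": [-0.003, 0.0155, 0.43], "twist": [0, -0.001, -0.001]},
    {"gripper": 1, "xyz": [-0.003, 0.0155, 0.43], "twist": [0, -0.001, -0.001]},
  ],
)

```text
time_s: 35.48
tool_pos: [0.5357, -0.0272, 0.0544]
ee_rot: [0.966, 0.26, -0.003, -0.016]
force: [-0.2, -0.7, -1.6]
finger_gap: 0.0139
```

Run:
```python
from rig import env
from h import *
st=env.read_state();f=state(st)
for z in (.001,-.001): turn(st,1,[-60],z,xy=f[:2])
```

```text
t 35.48 foot [ 0.5366 -0.0292  0.0053] beta -59.9 F [-0.2 -0.7 -1.6] Tq [-0.02  0.01  0.04] j6 -0.74 gap 0.0139
-60 xyz [0.0003, 0.0008, 0.0217] twist [0.0003, -0.0008, 0.0011] rows 0.1
-60 xyz [0.0003, 0.0011, 0.0317] twist [0.0003, -0.0008, 0.0011] rows 0.2
```

Call:
drive_tool(
  commands=[
    {"gripper": 1, "xyz": [0, 0.001, 0.01], "twist": [0, 0, 0]},
    {"gripper": 1, "xyz": [0, 0.001, 0.02], "twist": [0, 0, 0]},
    {"gripper": 1, "xyz": [0, 0.001, 0.022], "twist": [0, 0, 0]},
  ],
)

```text
time_s: 35.73
tool_pos: [0.5364, -0.0273, 0.0506]
ee_rot: [0.966, 0.26, -0.003, -0.015]
force: [-0.0, -0.4, -2.6]
finger_gap: 0.0138
```

Call:
drive_tool(
  commands=[
    {"gripper": 1, "xyz": [0, 0, 0.005], "twist": [0, 0, 0]},
    {"gripper": 1, "xyz": [0, 0, 0.005], "twist": [0, 0, 0]},
  ],
)

```text
time_s: 35.9
tool_pos: [0.5365, -0.0274, 0.0498]
ee_rot: [0.966, 0.26, -0.003, -0.015]
force: [0.3, 0.5, -0.9]
finger_gap: 0.0141
```

Call:
drive_tool(
  commands=[
    {"gripper": 1, "xyz": [0, 0, 0.006], "twist": [0, 0, 0]},
    {"gripper": 1, "xyz": [0, 0, 0.006], "twist": [0, 0, 0]},
    {"gripper": 1, "xyz": [0, 0, 0.008], "twist": [0, 0, 0]},
  ],
)

```text
time_s: 36.15
tool_pos: [0.5368, -0.0274, 0.0493]
ee_rot: [0.966, 0.26, -0.002, -0.015]
force: [-3.9, 0.4, 14.7]
finger_gap: 0.0138
```

Call:
drive_tool(
  commands=[
    {"gripper": 1, "xyz": [0, 0, -0.003], "twist": [0, 0, 0]},
    {"gripper": 0.3, "xyz": [0, 0, -0.003], "twist": [0, 0, 0]},
    {"gripper": 0.3, "xyz": [0, 0, -0.003], "twist": [0, 0, 0]},
    {"gripper": 0.3, "xyz": [0, 0, -0.003], "twist": [0, 0, 0]},
  ],
)

```text
time_s: 36.48
tool_pos: [0.537, -0.0275, 0.05]
ee_rot: [0.966, 0.259, -0.002, -0.015]
force: [0.5, 0.4, 0.1]
finger_gap: 0.0302
```

Run:
```python
from rig import env
from h import *
st=look(env,'w22',200,170,360,370,3)
```

```text
t 36.48 foot [ 0.5381 -0.0295  0.0009] beta -59.92 F [0.5 0.4 0.1] Tq [-0.03 -0.06 -0.02] j6 -0.74 gap 0.0302
```

View pics/w22c.png

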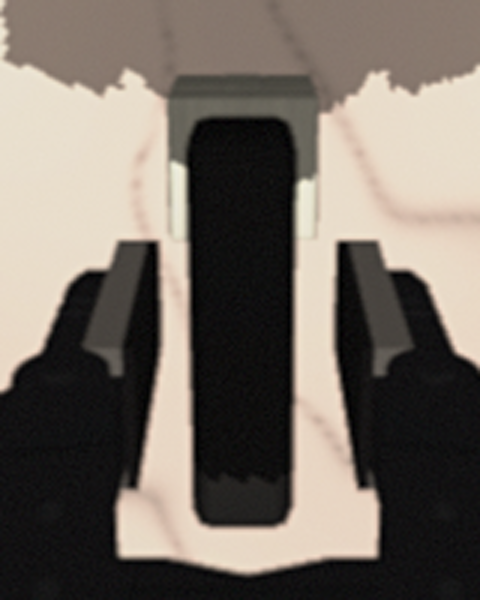

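Standing free, centred between the pads. Rise straight up.

Call:
drive_tool(
  commands=[
    {"gripper": 0.2, "xyz": [0, 0, -0.15], "twist": [0, 0, 0]},
    {"gripper": 0, "xyz": [0, 0, -0.35], "twist": [0, 0, 0]},
    {"gripper": 0, "xyz": [0, 0, -0.6], "twist": [0, 0, 0]},
    {"gripper": 0, "xyz": [0, 0, -0.8], "twist": [0, 0, 0]},
    {"gripper": 0, "xyz": [0, 0, -0.8], "twist": [0, 0, 0]},
    {"gripper": 0, "xyz": [0, 0, -0.8], "twist": [0, 0, 0]},
    {"gripper": 0, "xyz": [0, 0, -0.8], "twist": [0, 0, 0]},
  ],
)

```text
time_s: 37.12
tool_pos: [0.5387, -0.0319, 0.2097]
ee_rot: [0.966, 0.259, -0.002, -0.015]
force: [-0.7, -0.7, 0.2]
finger_gap: 0.0426
```

Run:
```python
from rig import env
from h import *
st=look(env,'w23',0,0,560,420,1)
im=env.snapshot('scene');cv2.imwrite('pics/s23.png',im[:,:,::-1])
im=env.snapshot('top');crop(im,90,120,390,320,2.6,'pics/t23.png')
```

```text
t 37.12 foot [ 0.5398 -0.0339  0.1606] beta -59.92 F [-0.7 -0.7  0.2] Tq [-0.   -0.01 -0.  ] j6 -0.74 gap 0.0426
```

View pics/w23.png

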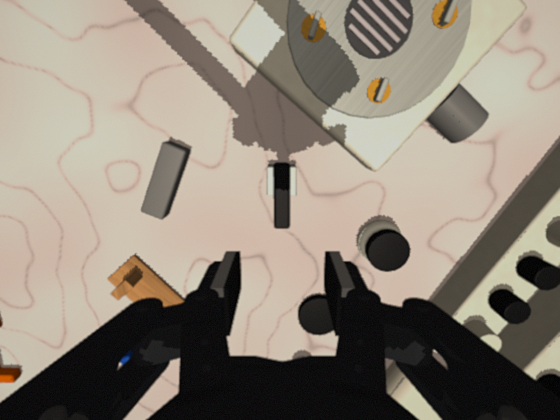

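View pics/s23.png

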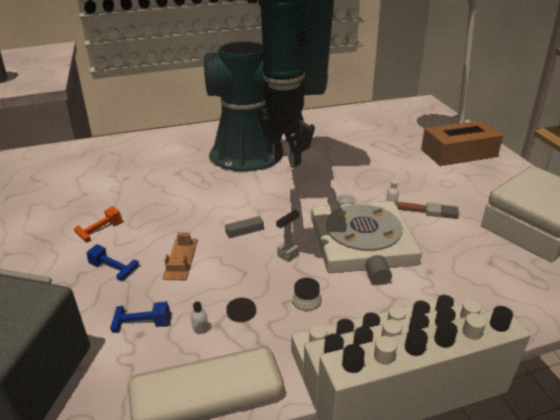

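View pics/t23.png

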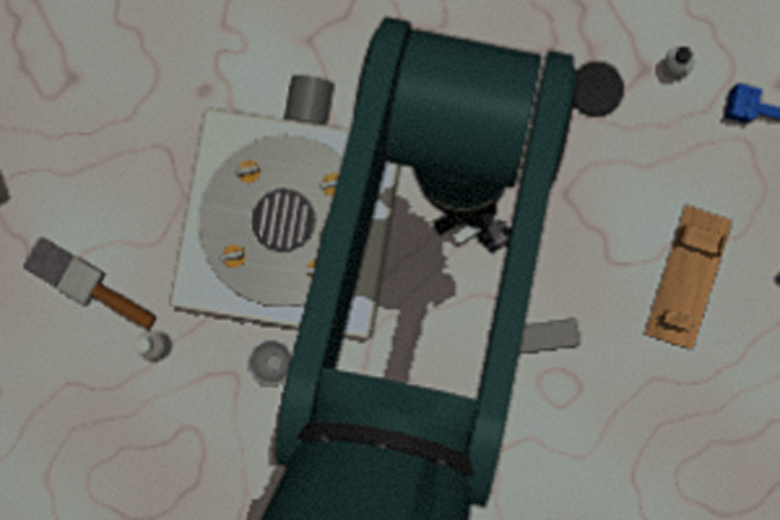

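Run:
```python
from h import *
im=cv2.imread('pics/w23.png')[:,:,::-1]; crop(im,290,0,470,110,4.4,'pics/w23b.png')
```

```text
(no output)
```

View pics/w23b.png

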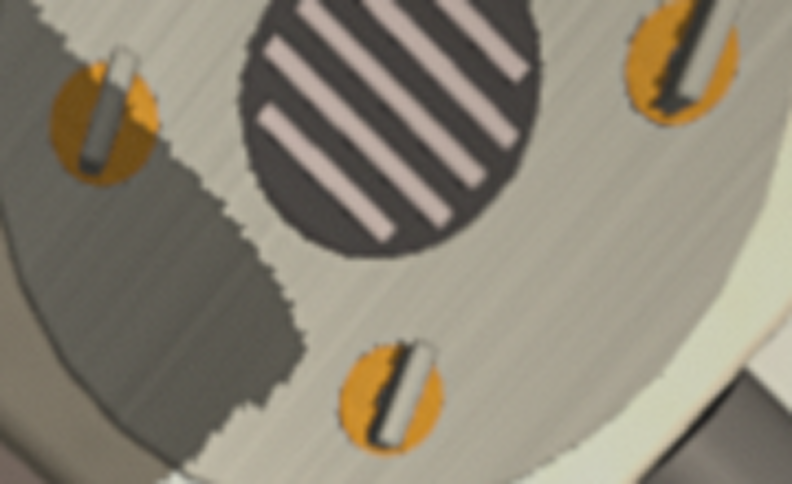

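Run:
```python
from h import *
headang('w23',{1:((124,48),(93,158)),2:((427,344),(391,443))},x0=290,y0=0,f=4.4)
```

```text
bolt 1 len 22.0 angle -76.1 q 66.5 ctr off mm [-0.85666176  0.3412087 ]
bolt 2 len 22.2 angle -76.5 q 66.9 ctr off mm [-0.16837147  0.13112222]
```

Run:
```python
from rig import env
st=env.read_state();print(st['time_s'],st['force'])
print(env.job_done())
```

```text
37.2667 [-1.0155636   0.30784378 -0.14063205]
the job is handed in; nothing more can be done
None
```

The job is done and handed in at 37.3 s of robot time, though no verdict was reported.

**Key handling:** I lifted the key out by its stem, stood it upright on the bare counter and let go. I then took it again by the handle from above.

**Bolts:** Both passes went in the order 1-3-2-4, turned with the key only.

| Check | Result |
|---|---|
| After pass 1, one camera view | all four about 32–33° |
| After pass 1, later view from another side | bolts 3 and 4 at 35–37° |
| After pass 2, torque | rose to about 0.7–0.9 N m at the same key angle on all four, which I took as the stop |
| After pass 2, last views | bolts 66–69° |

The camera angles differ by 2–3° from view to view, and the last ones sit slightly below the 68.75° stop. I judged the bolts fully tight mainly from the torque rise, and from each bolt lagging the key as it would when blocked.

**Final placing:** The key stands upright about 50 mm from the extractor's side, the gripper is well clear above it, and the other things look unmoved in the pictures.

**Disagreement:** The fingertips were about 40 mm short of the reported TCP. My first try to grip the stem closed on air above it, so I corrected for this and it held from then on.

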